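# Change over the pads in a rotary clip-fit gauge

## Task

Change over the rotary clip-fit gauge: take the worn pads out of its nests and lay them in the red bin, and load every new brake pad from the bench into a nest of its own, friction block up and pressed down past the spring clips until it sits flat. The nests can only be reached through the loading window, so turn the dial by its knobs to bring up the next one, and finish with all the new pads turned in under the clear cover and an empty nest square in the window.

Things in the scene. Friction and masses are not known exactly. Their poses are not given: they have to be found in the camera images.
- gauge_base: Fixed grey base plate of the gauge, 300 x 300 x 12 mm, screwed to the bench. Origin: centre of its underside, on the dial's axis; x points away from the robot (the loading window is on the -x side), y to the left, z up. Pillars 18 mm thick at (+-130, +-130) mm carry the cover.
- cover (a point): Rigid clear cover over the dial, 290 x 290 x 5 mm in a dark frame, underside 53 mm, top 58 mm (frame 59 mm) over the bench. Point: on its top face above the dial's axis. Nests below it cannot be reached from above. It clears a fully seated new pad by 4 mm; a pad that is not right down jams against its edge when the dial turns.
- window (a point): Loading window cut out of the front of the cover, open to the front: x from -145 to -22 mm and y from -65 to +65 mm in the frame of gauge_base. Point: above the middle of the nest that stands in it (85 mm in front of the dial's axis), at the height of the cover's top; axes as gauge_base.
- dial_plate (a joint): Angle of the dial (rad, positive anticlockwise from above), 0 at the start; turns round and round either way with about 0.15 N m of friction and stays where it is left. At every multiple of pi/2 one nest is square in the window. An aluminium disc of 252 mm, upper face 30 mm over the bench, with four equal nests 85 mm from the axis, 90 degrees apart.
- nest_1 (a point): Nest 1 of the dial, in the window at the start; two of the nests 1 to 3 hold worn pads, the rest are empty. Point: centre of the nest at seat height (34 mm over the bench, 4 mm above the disc's face), where the middle of a seated pad's underside lies; x points radially outward, y along the seated pad, z up. Between its two slots the disc is free for fingers, 25 mm on both sides of a pad.
- nest_2 (a point): Nest 2, right of the axis at the start; point and axes as nest_1, and all nests are alike. At each end of a nest a slot takes one ear of a pad from above: side walls 19 mm apart, mouth flared to about 26 mm, 16 mm tall over the seat, from 43 to 61 mm from the nest's centre along y.
- nest_3 (a point): Nest 3, behind the axis at the start; point and axes as nest_1. In each slot of every nest a bowed spring clip stands 1.5 mm in the way of the ear's end; the ear meets it about 15 mm above the seat and it snaps over the ear in the last 5 mm. Seating a pad takes about 8 to 16 N of downward push in all, pulling one out about as much.
- nest_4 (a point): Nest 4, empty, left of the axis at the start; point and axes as nest_1. Going round the dial anticlockwise from above, the nests come in the order 1, 2, 3, 4.
- knob_a (a point): Black round knob, 17 mm in diameter, 31 mm tall (68 to 99 mm over the bench), upright on one end of the dial's crossbar above the cover, 71 mm from the dial's axis; turns with the dial. Point: on its axis, half-way up. The bar (14 mm wide, 62 to 68 mm over the bench) runs across the axis to knob_b; with the dial square it stands diagonally, between nests.
- knob_b (a point): The same knob on the other end of the crossbar, opposite knob_a.
- pad_1_mid (a point): New brake pad (two or three of the three are present): steel plate 76 x 40 x 5 mm with an ear 16 mm wide, 12 mm long at each end (100 mm over the ears), on it a grey friction block 64 x 40 x 10 mm; 15 mm thick, about 0.15 kg. Lies on the bench left of the gauge, block up. Point: its centre, half-way up (7.5 mm); x along its length, y across (40 mm, to grip), z up. Either way round fits.
- pad_2_mid (a point): Second new brake pad, as pad_1_mid (may be absent).
- pad_3_mid (a point): Third new brake pad, as pad_1_mid (may be absent).
- worn_1_mid (a point): Worn pad seated in nest 1, in the window, at the start. Two of the three worn pads are present. Same plate and ears as a new pad, but the block is only 4 mm thick (9 mm in all, 0.12 kg). Point: its centre, half-way up (4.5 mm above its underside); x along its length (along the nest's y), y across (40 mm).
- worn_2_mid (a point): Worn pad seated in nest 2 at the start, under the cover; as worn_1_mid (may be absent).
- worn_3_mid (a point): Worn pad seated in nest 3 at the start, under the cover; as worn_1_mid (may be absent).
- bin_floor (a point): Open red bin right of the gauge, loose, 190 (x) x 120 (y) x 52 mm tall, walls about 6 mm, 0.35 kg. Point: centre of its inner floor, 3 mm over the bench; x along its length, z up.
Things that resemble listed ones, but are neither listed nor needed, are in the scene too. Leave any pink or purple look-alike of the part that bears pad_3_mid alone.

How it is judged:
By the outcome, as a careful person would: the job done as asked, in the order asked, and still so for the second after the job is handed in, with the robot touching nothing.
Of worn_1, worn_2, worn_3 only 2 to 2 are there at a start; the rules pass over those that are not, and their reading is None.
Of pad_1, pad_2, pad_3 only 2 to 3 are there at a start; the rules pass over those that are not, and their reading is None.
At some moment in a run one of pad_1, pad_2, pad_3, red_bin may be knocked a few centimetres aside while the robot is not near it.
Once in a run the grip may slacken for a moment while it holds something.
It also fails if it takes over 210 s, if anything falls off the work surface, if the arm or the gripper's body presses on something with over 40 N, if the wrist force passes 120 N, or if a joint passes its speed limit or range.

## Robot

A 7-joint arm with a two-finger parallel gripper is mounted at the origin on a cart in front of the work surface, level with it; the furniture and walls round the work are solid. World frame = base frame: x ahead of the robot, y to its left, z up, the work surface at z = 0. Lengths are in mm, angles in degrees, forces in N, time in s.
With the tool pointing down it reaches from about 425 to 875 mm from the base axis. Payload 8.4 kg.
Tool frame: the origin (TCP) lies on the centre line of the jaws, within the pads' length; the fingertips stand 25 mm ahead of it and the grasp point (between the pads) lies 6 mm ahead of it; y points along the fingers, z is the direction in which the jaws open and shut, and the axes are right-handed (so a half turn about y gives the same grasp; the last joint's range is limited). The gripper opens to 85 mm and grips with 20 to 120 N. Pads are 22 mm wide; open, the fingers measure 114 mm over their backs; the gripper's body (76 mm by 85 mm) begins 54 mm behind the grasp point. The pads swing forward as they close: fully open they stand 13 mm farther back than shut.
Start: joints at [58.43, 19.091, 2.286, 83.961, -0.768, 76.965, -3.352], TCP at [283.756, -584.763, 256.308] pointing down, gripper open.
Joint ranges: [-147.57, 147.57], [-21.85, 119.76], [-74.77, 79.35], [14.55, 137.4], [-85.83, 265.84], [4.83, 119.75], [-152.11, 152.11]. Speed limits (degrees/s): [127.2, 127.2, 159.86, 159.86, 180, 180, 180].

## Interface

Orientations are given as a 3x3 rotation matrix whose columns are the frame's x, y, z axes.
In Python, from plant import ctrl gives the robot as it stands.
- The arm moves only by the tool servo_tool, never from a script. Its argument "motion" is a list of rows, each an object of numbers: "tx", "ty", "tz": the shift along the tool's x, y, z scaled (see below); "turn": the turn about the tool's y scaled (see below). A call has 1 to 10 rows; each row shifts and turns the pose as measured when the row begins, along the tool's axes as they then stand; what a row does not reach is not made up. The controller multiplies each number of a shift by 1000 mm and each number of a turn by 90 degrees. A row lasts 1/8 s, in which the tool goes at most 62.5 mm and 10.7 degrees, less where a joint would pass 70% of its speed; a pose out of reach is approached as far as the arm can. A call with a number of a shift or a turn outside -1 to 1 is refused whole. A call with a gripper value outside its range is refused whole. "fingers" is the gripper's target within -1 to 1 (shut at 1, half-way at 0, fully open at -1), set as the call begins (left out, the last holds). The fingers move at their own pace and stop on an object; "grip_force" is the grip in N (left out, the last holds). Time passes only in rows, so rows that do not move let the fingers close. It gives the time, the measured TCP pose, the force and the opening at its end, in the units of the state.
- ctrl.get_obs(): the state, without advancing time (a new reading comes with each control period).
- ctrl.read_camera(name): name is "scene" or "top" or "wrist"; returns a dict with "image" (480x640x3 uint8, red, green, blue), "depth" (480x640 float32, mm along the optical axis (not along the pixel's ray), 0 where there is no reading), "camera_matrix" (3x3 intrinsics, pixels), "k1" (the pictures are not rectified: a ray, as slopes to the right and down, at radius r is drawn at 1 + k1 r^2 times it, then the intrinsics apply), "pose" (4x4, takes a point from camera to world coordinates). Camera axes: x right, y down, z forward; pixel columns grow to the right and rows downward; lengths in mm; the calibration is good to about 2 mm. A picture is of the moment at which its call begins.
- ctrl.job_done(): hands the job in, once; it reports no verdict.
The state is a dict: "time": time; "joints": joint angles; "joint_vel": joint speeds; "effort": joint torques, N m; "eef_pos": TCP position; "ee_rot": TCP orientation; "contact_force": force on the tool from outside, world axes, zero at the start; "wrist_torque": the same for the moment, N m; "width": finger opening in mm.
Only numpy, scipy, OpenCV 4.12 (cv2) and the standard library are available. Lean on these libraries where they do the work, as an engineer would, in place of code of your own. Each camera call takes 0.05 s, during which the arm holds its last target.

## Working session

There is one attempt and no reset: what is moved stays moved. The work goes in short steps, Python scripts to look and compute and a tool call to move; the robot and the scene stay as the last step left them, time stands still between calls to the robot, and variables do not carry over. Pictures are saved under pics/ and viewed, and the job is handed in when it is done.

Besides the shell and the picture viewer there is one more tool, called after ">>>" by a JSON object that holds its "op" and its "data". servo_tool: Moves the arm, as the interface text tells. Its arguments: {"type":"object","properties":{"motion":{"type":"array","items":{"type":"object","properties":{"tx":{"type":"number"},"ty":{"type":"number"},"tz":{"type":"number"},"turn":{"type":"number"}}}},"fingers":{"type":"number"},"grip_force":{"type":"number"}},"required":["motion"]}

```bash
ls; mkdir -p pics
cat > h.py <<'E'
import numpy as np,cv2
from plant import ctrl
def shot(n,name):
    c=ctrl.read_camera(n); cv2.imwrite('pics/'+name,c['image'][:,:,::-1]); np.savez('/tmp/'+n+'.npz',**c); return c
def ray(c,u,v):
    K=c['camera_matrix'];k=float(c['k1']);x=(u-K[0,2])/K[0,0];y=(v-K[1,2])/K[1,1]
    rd=np.hypot(x,y);r=rd
    for _ in range(30): r=rd/(1+k*r*r)
    s=r/rd if rd>0 else 1
    d=c['pose'][:3,:3]@np.array([x*s,y*s,1]);return c['pose'][:3,3],d
def onz(c,u,v,z):
    o,d=ray(c,u,v);return o+d*(z-o[2])/d[2]
def px(c,p):
    P=np.linalg.inv(c['pose'])@np.append(p,1);x,y=P[:2]/P[2];r2=x*x+y*y;f=1+float(c['k1'])*r2
    K=c['camera_matrix'];return np.array([K[0,0]*x*f+K[0,2],K[1,1]*y*f+K[1,2]])
def st():
    o=ctrl.get_obs();print('t',o['time'],'pos',np.round(o['eef_pos'],1),'w',o['width'],'F',np.round(o['contact_force'],1));print(np.round(o['ee_rot'],3));print('q',np.round(o['joints'],1));return o
E
python3 - <<'E'
from h import *
np.set_printoptions(suppress=True)
st()
for n in ['scene','top','wrist']:
    c=shot(n,n+'0.png');print(n,c['camera_matrix'].tolist(),c['k1'],np.round(c['pose'],3).tolist())
E
```

```text
pics
t 0.0 pos [ 283.5 -584.4  255.4] w 85.65026108593216 F [-0.3 -0.3  0.2]
[[-0.9   -0.001  0.437]
 [-0.437  0.001 -0.9  ]
 [ 0.    -1.    -0.002]]
q [58.4 19.1  2.3 84.  -0.8 77.  -3.3]
scene [[475.7308815615838, 0.0, 313.4218411336123], [0.0, 475.7308815615838, 243.5071330969302], [0.0, 0.0, 1.0]] -0.06602338108845658 [[-0.809, -0.26, 0.528, -234.652], [-0.588, 0.39, -0.709, 1086.498], [-0.022, -0.883, -0.468, 741.402], [0.0, 0.0, 0.0, 1.0]]
top [[581.7960947750262, 0.0, 320.31098361004507], [0.0, 581.7960947750262, 244.60227659827143], [0.0, 0.0, 1.0]] -0.1552569298476809 [[0.022, -0.986, 0.164, 300.525], [-1.0, -0.024, -0.009, 87.033], [0.013, -0.164, -0.986, 1518.233], [0.0, 0.0, 0.0, 1.0]]
wrist [[406.3658252417328, 0.0, 320.6004928899767], [0.0, 406.3658252417328, 242.9319236528743], [0.0, 0.0, 1.0]] -0.0425453154786451 [[0.437, -0.863, -0.254, 347.737], [-0.899, -0.42, -0.122, -553.307], [-0.002, 0.282, -0.959, 372.451], [0.0, 0.0, 0.0, 1.0]]
```

View pics/scene0.png

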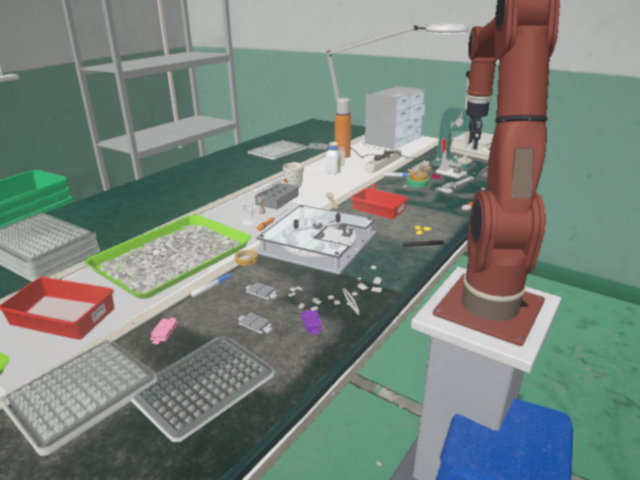

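View pics/top0.png

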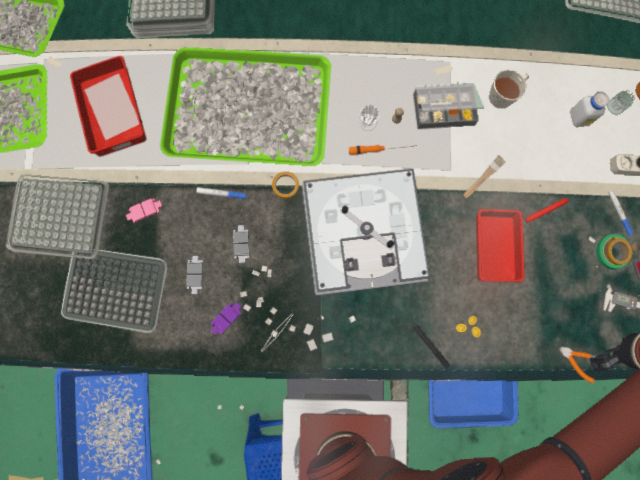

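View pics/wrist0.png

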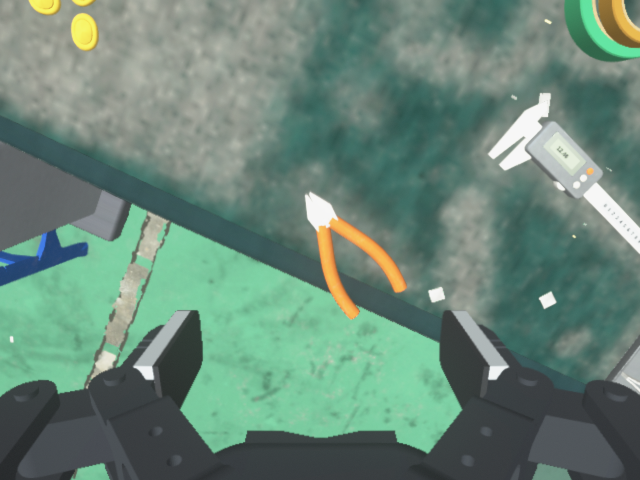

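Run:
```python
from h import *
im=cv2.imread('pics/top0.png')
cv2.imwrite('pics/g0.png',cv2.resize(im[160:305,295:435],None,fx=4,fy=4,interpolation=cv2.INTER_CUBIC))
cv2.imwrite('pics/p0.png',cv2.resize(im[190:340,120:300],None,fx=4,fy=4,interpolation=cv2.INTER_CUBIC))
c=np.load('/tmp/top.npz')
for z in (0,15,58): print(z,np.round(onz(c,366,232,z)))
for u,v in [(195,273),(241,243)]: print(np.round(onz(c,u,v,15)))
print(np.round(onz(c,500,245,3)))
```

```text
0 [590. -47.   0.]
15 [587. -46.  15.]
58 [579. -42.  58.]
[467. 399.  15.]
[550. 282.  15.]
[ 563. -410.    3.]
```

View pics/g0.png

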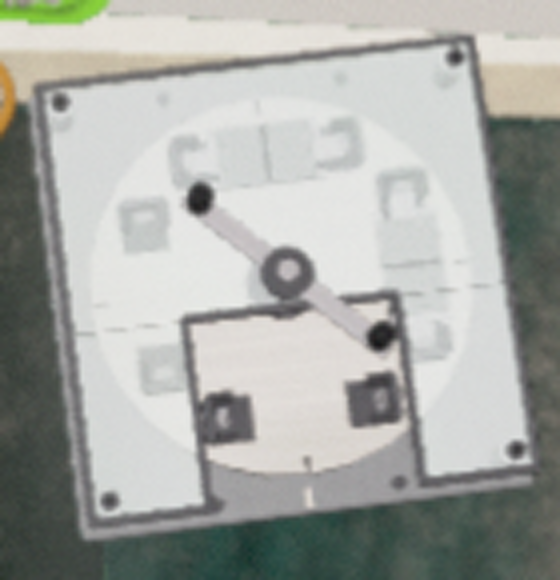

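View pics/p0.png

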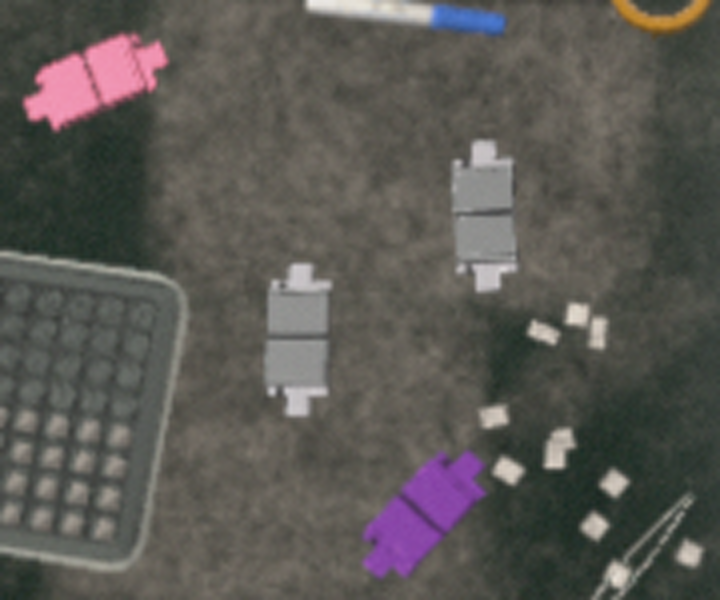

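Run:
```python
from h import *
c=np.load('/tmp/top.npz')
im=c['image'].astype(int)
P={}
for n,(a,b) in dict(BL=(60,102),BR=(455,57),FL=(109,500),FR=(516,450)).items():
    P[n]=onz(c,295+a/4-.375,160+b/4-.375,59);print(n,np.round(P[n],1))
C=sum(P.values())/4;print('centre',C, [np.linalg.norm(p-C) for p in P.values()],130*2**.5)
d=P['BL']+P['BR']-P['FL']-P['FR'];print('yaw',np.degrees(np.arctan2(d[1],d[0])))
d=P['BL']+P['FL']-P['BR']-P['FR'];print('yaw2',np.degrees(np.arctan2(-d[0],d[1])))
for a,b in [(200,198),(380,336)]:
    print('knob',np.round(onz(c,295+a/4-.375,160+b/4-.375,99),1))
# pads
hsv=cv2.cvtColor(c['image'],cv2.COLOR_RGB2HSV)
m=((hsv[...,1]<25)&(hsv[...,2]>110)).astype(np.uint8)
for (u0,u1,v0,v1) in [(180,212,250,300),(228,256,220,268)]:
    mm=np.zeros_like(m);mm[v0:v1,u0:u1]=m[v0:v1,u0:u1]
    cs,_=cv2.findContours(mm,0,1);k=max(cs,key=cv2.contourArea)
    r=cv2.minAreaRect(k);bx=cv2.boxPoints(r);print(r, cv2.contourArea(k))
    W=np.array([onz(c,*q,12)[:2] for q in bx]);print('ctr',W.mean(0).round(1));e=[W[1]-W[0],W[2]-W[1]]
    for q in e: print(np.linalg.norm(q).round(1),np.degrees(np.arctan2(q[1],q[0])).round(1))
m=((hsv[...,0]<8)|(hsv[...,0]>172))&(hsv[...,1]>120);mm=np.zeros(m.shape,np.uint8);mm[200:290,465:530]=m[200:290,465:530]
cs,_=cv2.findContours(mm,0,1);k=max(cs,key=cv2.contourArea);r=cv2.minAreaRect(k);print(r)
W=np.array([onz(c,*q,52)[:2] for q in cv2.boxPoints(r)]);print('bin rim',W.round(1),W.mean(0))
```

```text
BL [698.7 105.2  59. ]
BR [ 736.3 -152.1   59. ]
FL [441.3  67.9  59. ]
FR [ 478.7 -190.    59. ]
centre [588.72246783 -42.23791362  59.        ] [np.float64(183.95362487596276), np.float64(183.96140042093646), np.float64(184.0652706681354), np.float64(184.2678397566448)] 183.84776310850236
yaw 8.312731688803261
yaw2 8.28239491547213
knob [628.   15.6  99. ]
knob [543.2 -97.6  99. ]
((193.5, 284.5), (19.0, 15.0), 90.0) 220.0
ctr [437.6 402.2]
39.7 -88.4
49.7 -177.1
((241.0, 243.5), (37.0, 16.0), 90.0) 418.5
ctr [549.2 282.2]
42.5 -88.7
98.6 -177.6
((499.6901550292969, 245.035400390625), (73.05440521240234, 47.0368766784668), 88.45184326171875)
bin rim [[ 648.4 -329.8]
 [ 655.8 -458.2]
 [ 461.7 -456.5]
 [ 456.3 -330.8]] [ 555.5549288  -393.83020562]
```

```bash
cat >> h.py <<'E'
AX=np.array([588.7,-42.2]);YAW=8.3
def fr(x,y):
    a=np.radians(YAW);return AX+np.array([x*np.cos(a)-y*np.sin(a),x*np.sin(a)+y*np.cos(a)])
def go(x,y,z,phi,step=58,dth=10.,start=None):
    o=ctrl.get_obs();p=np.array(o['eef_pos']);R=o['ee_rot'];ph=np.degrees(np.arctan2(R[1,2],R[0,2]))
    d=np.array([x,y,z])-p;t=((ph-phi)+180)%360-180
    n=max(1,int(np.ceil(max(np.linalg.norm(d)/step,abs(t)/dth))))
    print('now',p.round(1),'phi',round(ph,1),'w',round(o['width'],1),'t',round(o['time'],2),'F',np.round(o['contact_force'],1),'| d',d.round(1),'turn',round(t,1),'rows',n)
    for i in range(n):
        a=np.radians(ph-t*i/n);Z=np.array([np.cos(a),np.sin(a),0]);X=np.array([np.sin(a),-np.cos(a),0]);s=d/n
        print('{"tx":%.4f,"ty":%.4f,"tz":%.4f,"turn":%.3f},'%(s@X/1000,-s[2]/1000,s@Z/1000,t/n/90),end='')
    print()
E
python3 -c "
from h import *
print(fr(-50.2,-50.2))
go(546.3,-99.1,190,-36.7)"
```

```text
[546.27248668 -99.1208759 ]
now [ 283.6 -584.5  255.6] phi -64.1 w 85.5 t 0.15 F [-0.1 -0.3  0.5] | d [262.7 485.4 -65.6] turn -27.4 rows 10
{"tx":-0.0448,"ty":0.0066,"tz":-0.0322,"turn":-0.030},{"tx":-0.0463,"ty":0.0066,"tz":-0.0300,"turn":-0.030},{"tx":-0.0477,"ty":0.0066,"tz":-0.0278,"turn":-0.030},{"tx":-0.0490,"ty":0.0066,"tz":-0.0255,"turn":-0.030},{"tx":-0.0501,"ty":0.0066,"tz":-0.0231,"turn":-0.030},{"tx":-0.0512,"ty":0.0066,"tz":-0.0207,"turn":-0.030},{"tx":-0.0521,"ty":0.0066,"tz":-0.0182,"turn":-0.030},{"tx":-0.0529,"ty":0.0066,"tz":-0.0157,"turn":-0.030},{"tx":-0.0536,"ty":0.0066,"tz":-0.0131,"turn":-0.030},{"tx":-0.0542,"ty":0.0066,"tz":-0.0105,"turn":-0.030},
```

>>> {"op": "servo_tool", "data": {"motion": [{"tx": -0.045, "ty": 0.006, "tz": -0.032, "turn": -0.03}, {"tx": -0.046, "ty": 0.006, "tz": -0.03, "turn": -0.03}, {"tx": -0.048, "ty": 0.006, "tz": -0.028, "turn": -0.03}, {"tx": -0.049, "ty": 0.006, "tz": -0.026, "turn": -0.03}, {"tx": -0.05, "ty": 0.006, "tz": -0.023, "turn": -0.03}, {"tx": -0.051, "ty": 0.006, "tz": -0.021, "turn": -0.03}, {"tx": -0.052, "ty": 0.006, "tz": -0.018, "turn": -0.03}, {"tx": -0.053, "ty": 0.006, "tz": -0.016, "turn": -0.03}, {"tx": -0.054, "ty": 0.006, "tz": -0.013, "turn": -0.03}, {"tx": -0.054, "ty": 0.006, "tz": -0.011, "turn": -0.03}], "fingers": 0, "grip_force": 25}}

```text
time: 1.4
eef_pos: [548.9, -87.3, 191.7]
ee_rot: [[-0.599, -0.003, 0.801], [-0.801, -0.001, -0.599], [0.002, -1.0, -0.002]]
contact_force: [1.3, 0.3, -0.5]
width: 42.4
```

```bash
python3 -c "
from h import *
go(546.3,-99.1,190,-36.7)
c=shot('wrist','w1.png')
for p in [(*fr(-50.2,-50.2),99),(*AX,68),(*fr(-85,0),30),(*fr(-130,-130),59)]: print(px(c,p))
"
```

```text
now [548.9 -87.3 191.7] phi -36.8 w 42.4 t 1.4 F [ 1.3  0.3 -0.5] | d [ -2.6 -11.8  -1.7] turn -0.1 rows 1
{"tx":0.0110,"ty":0.0017,"tz":0.0050,"turn":-0.001},
[330.3909046  278.83949556]
[329.95383407 144.09708711]
[243.60120437 228.58270339]
[328.26373828 402.7458874 ]
```

View pics/w1.png

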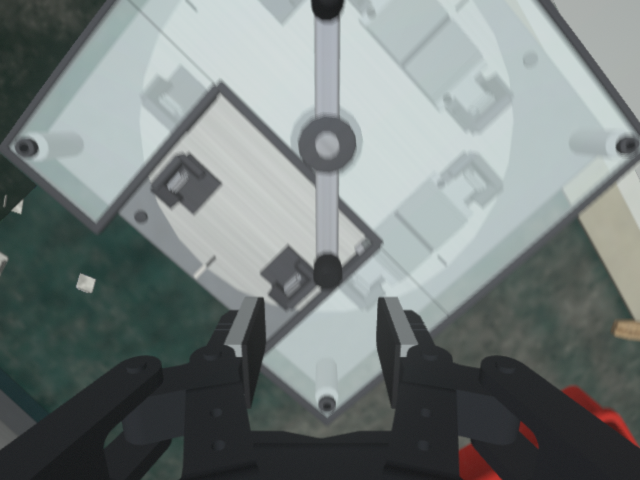

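>>> {"op": "servo_tool", "data": {"motion": [{"tx": 0.011, "ty": 0.04, "tz": 0.004}, {"ty": 0.04}, {"ty": 0.012}, {}]}}

```text
invalid input
```

```bash
python3 -c "
from h import *
go(546.3,-99.1,97,-36.7)
c=shot('wrist','w2.png')
"
```

```text
now [551.3 -78.4 191.1] phi -36.2 w 42.9 t 1.45 F [0.2 7.3 0.3] | d [ -5.  -20.7 -94.1] turn 0.5 rows 2
{"tx":0.0098,"ty":0.0470,"tz":0.0041,"turn":0.003},{"tx":0.0098,"ty":0.0470,"tz":0.0041,"turn":0.003},
```

View pics/w2.png

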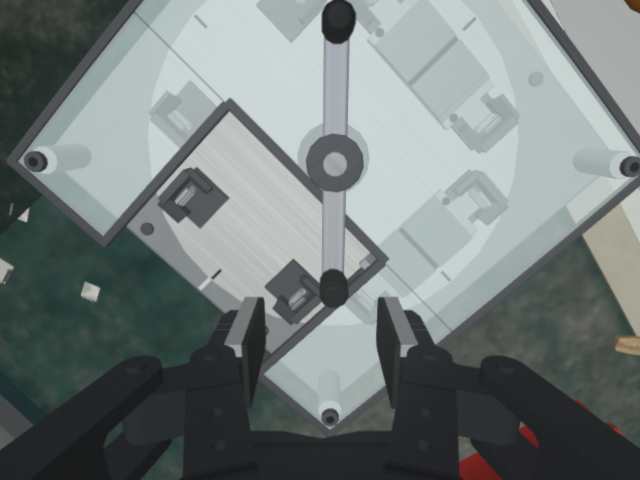

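>>> {"op": "servo_tool", "data": {"motion": [{"tx": 0.02, "ty": 0.045, "tz": 0.008}, {"tx": 0, "ty": 0.04}, {"tx": 0, "ty": 0}]}}

```text
invalid input
```

```bash
python3 -c "
from h import *
go(546.3,-99.1,97,-36.7)
c=shot('wrist','w3.png')
"
```

```text
now [550.  -81.4 191.2] phi -36.3 w 42.7 t 1.5 F [-0.5  0.5  0.8] | d [ -3.7 -17.7 -94.2] turn 0.4 rows 2
{"tx":0.0082,"ty":0.0471,"tz":0.0037,"turn":0.002},{"tx":0.0082,"ty":0.0471,"tz":0.0038,"turn":0.002},
```

View pics/w3.png

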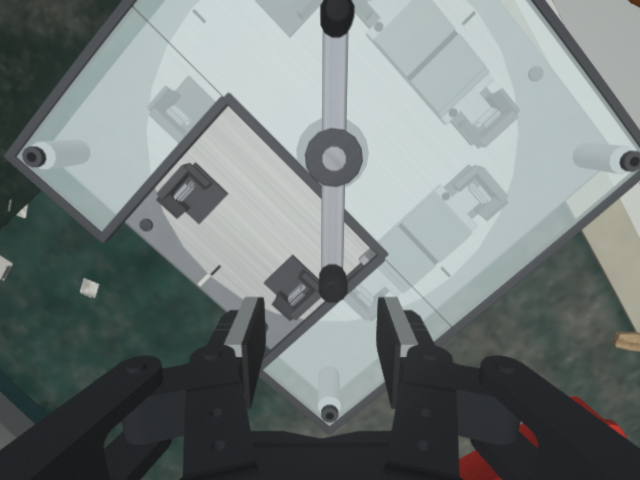

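>>> {"op": "servo_tool", "data": {"motion": [{"tx": 0.018, "ty": 0.045, "tz": 0.006, "turn": 0}, {"tx": 0, "ty": 0.04, "tz": 0, "turn": 0}, {"tx": 0, "ty": 0, "tz": 0, "turn": 0}]}}

```text
time: 1.92
eef_pos: [542.0, -107.0, 105.0]
ee_rot: [[-0.598, -0.003, 0.801], [-0.801, -0.001, -0.598], [0.002, -1.0, -0.002]]
contact_force: [0.1, 0.3, -0.0]
width: 42.6
```

```bash
python3 -c "
from h import *
go(546.3,-99.1,97,-36.7)
"
```

```text
now [ 542. -107.  105.] phi -36.7 w 42.6 t 1.93 F [ 0.1  0.3 -0. ] | d [ 4.3  7.9 -8. ] turn -0.0 rows 1
{"tx":-0.0089,"ty":0.0080,"tz":-0.0013,"turn":-0.000},
```

>>> {"op": "servo_tool", "data": {"motion": [{"tx": -0.009, "ty": 0.008, "tz": -0.001, "turn": 0}, {"tx": 0, "ty": 0, "tz": 0, "turn": 0}]}}

```text
time: 2.17
eef_pos: [548.0, -99.9, 99.3]
ee_rot: [[-0.6, -0.0, 0.8], [-0.8, -0.002, -0.6], [0.001, -1.0, 0.001]]
contact_force: [0.4, 0.0, -0.7]
width: 42.3
```

```bash
python3 -c "
from h import *
go(546.3,-99.1,97,-36.7)
c=shot('wrist','w4.png')
"
```

```text
now [548.  -99.9  99.3] phi -36.8 w 42.3 t 2.17 F [ 0.4  0.  -0.7] | d [-1.7  0.8 -2.3] turn -0.1 rows 1
{"tx":0.0004,"ty":0.0023,"tz":-0.0018,"turn":-0.002},
```

View pics/w4.png

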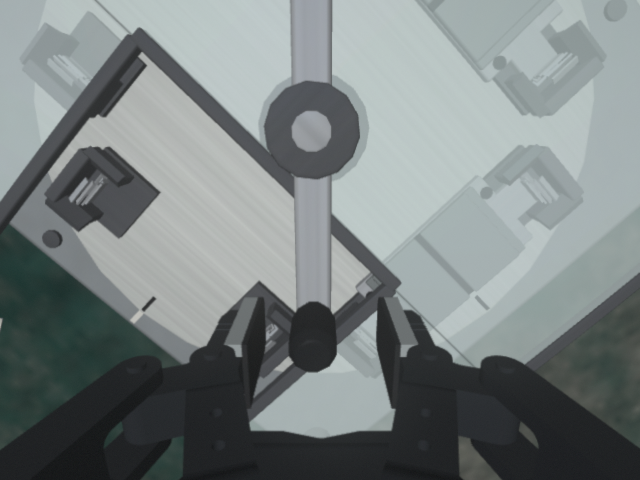

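Knob is at (313,337) between the jaws (250 to 390), centre a bit to the left. Grip it.

>>> {"op": "servo_tool", "data": {"motion": [{"tx": 0, "ty": 0.001, "tz": -0.002, "turn": 0}, {"tx": 0, "ty": 0, "tz": 0, "turn": 0}, {"tx": 0, "ty": 0, "tz": 0, "turn": 0}, {"tx": 0, "ty": 0, "tz": 0, "turn": 0}], "fingers": 1, "grip_force": 25}}

```text
time: 2.72
eef_pos: [547.0, -99.1, 100.0]
ee_rot: [[-0.6, 0.002, 0.8], [-0.8, -0.003, -0.6], [0.001, -1.0, 0.004]]
contact_force: [0.9, 0.4, -3.1]
width: 16.0
```

```bash
python3 -c "
from h import *
st()
"
```

```text
t 2.725 pos [547.  -99.1 100. ] w 16.017724180282986 F [ 0.9  0.4 -3.1]
[[-0.6    0.002  0.8  ]
 [-0.8   -0.003 -0.6  ]
 [ 0.001 -1.     0.004]]
q [ 24.1  17.5 -21.4 106.5   7.7  57.2 -37.4]
```

>>> {"op": "servo_tool", "data": {"motion": [{"tx": -0.001, "ty": 0, "tz": -0.011, "turn": 0.1}, {"tx": -0.001, "ty": 0, "tz": -0.011, "turn": 0.1}, {"tx": -0.001, "ty": 0, "tz": -0.011, "turn": 0.1}, {"tx": -0.001, "ty": 0, "tz": -0.011, "turn": 0.1}, {"tx": 0, "ty": 0, "tz": 0, "turn": 0}]}}

```text
time: 3.35
eef_pos: [521.0, -63.2, 100.0]
ee_rot: [[-0.961, 0.0, 0.276], [-0.276, -0.004, -0.961], [0.001, -1.0, 0.004]]
contact_force: [0.9, 3.0, -3.7]
width: 16.0
```

```bash
cat >> h.py <<'E'
def pol(A=None):
    A=AX if A is None else A
    o=ctrl.get_obs();p=np.array(o['eef_pos']);R=o['ee_rot'];ph=np.degrees(np.arctan2(R[1,2],R[0,2]))
    d=p[:2]-A;print('t',o['time'],'r',np.linalg.norm(d).round(1),'ang(frame)',(np.degrees(np.arctan2(d[1],d[0]))-YAW).round(1),'phi',ph.round(1),'z',p[2].round(1),'w',round(o['width'],1),'F',np.round(o['contact_force'],1),'j7',o['joints'][6])
E
python3 -c "
from h import *
pol()
"
```

```text
t 3.35 r 70.9 ang(frame) -171.1 phi -73.9 z 100.0 w 16.0 F [ 0.9  3.  -3.7] j7 -76.35702477258842
```

>>> {"op": "servo_tool", "data": {"motion": [{"tx": -0.001, "ty": 0, "tz": -0.011, "turn": 0.1}, {"tx": -0.001, "ty": 0, "tz": -0.011, "turn": 0.1}, {"tx": -0.001, "ty": 0, "tz": -0.011, "turn": 0.1}, {"tx": -0.001, "ty": 0, "tz": -0.011, "turn": 0.1}, {"tx": -0.001, "ty": 0, "tz": -0.011, "turn": 0.1}, {"tx": 0, "ty": 0, "tz": 0, "turn": 0}]}}

```text
time: 4.1
eef_pos: [526.1, -9.9, 100.0]
ee_rot: [[-0.872, -0.005, -0.49], [0.49, -0.004, -0.872], [0.002, -1.0, 0.006]]
contact_force: [0.6, 2.4, -2.8]
width: 15.7
```

```bash
python3 -c "
from h import *
pol();go(*fr(-50.2,50.2),100,-126.7)
"
```

```text
t 4.1 r 70.4 ang(frame) 144.4 phi -119.3 z 100.0 w 15.7 F [ 0.6  2.4 -2.8] j7 -126.74053142193637
now [526.1  -9.9 100. ] phi -119.3 w 15.7 t 4.1 F [ 0.6  2.4 -2.8] | d [ 5.6 10.2 -0. ] turn 7.4 rows 1
{"tx":0.0001,"ty":0.0000,"tz":-0.0116,"turn":0.082},
```

>>> {"op": "servo_tool", "data": {"motion": [{"tx": 0, "ty": 0, "tz": -0.0115, "turn": 0}, {"tx": 0, "ty": 0, "tz": 0, "turn": 0}]}}

```text
time: 4.35
eef_pos: [530.1, -1.2, 99.9]
ee_rot: [[-0.875, -0.009, -0.484], [0.484, -0.005, -0.875], [0.006, -1.0, 0.009]]
contact_force: [-1.1, 7.0, -0.1]
width: 16.0
```

```bash
python3 -c "
from h import *
pol();go(*fr(-50.2,50.2),100,-126.7)
"
```

```text
t 4.35 r 71.5 ang(frame) 136.7 phi -118.9 z 99.9 w 16.0 F [-1.1  7.  -0.1] j7 -127.4644715466612
now [530.1  -1.2  99.9] phi -118.9 w 16.0 t 4.35 F [-1.1  7.  -0.1] | d [1.6 1.4 0.1] turn 7.8 rows 1
{"tx":-0.0007,"ty":-0.0001,"tz":-0.0020,"turn":0.086},
```

>>> {"op": "servo_tool", "data": {"motion": [{"tx": 0, "ty": 0, "tz": -0.003, "turn": 0}, {"tx": 0, "ty": 0, "tz": 0, "turn": 0}]}}

```text
time: 4.6
eef_pos: [531.1, 0.3, 99.8]
ee_rot: [[-0.877, -0.011, -0.48], [0.48, -0.006, -0.877], [0.007, -1.0, 0.01]]
contact_force: [-2.7, 4.0, 0.5]
width: 16.4
```

```bash
python3 -c "
from h import *
pol();go(*fr(-50.2,50.2),100,-126.7)
c=shot('top','t2.png');im=c['image'][160:305,295:435,::-1]
cv2.imwrite('pics/g2.png',cv2.resize(im,None,fx=4,fy=4,interpolation=cv2.INTER_CUBIC))
"
```

```text
t 4.6 r 71.6 ang(frame) 135.3 phi -118.7 z 99.8 w 16.4 F [-2.7  4.   0.5] j7 -127.45136326194566
now [5.311e+02 3.000e-01 9.980e+01] phi -118.7 w 16.4 t 4.6 F [-2.7  4.   0.5] | d [ 0.7 -0.1  0.2] turn 8.0 rows 1
{"tx":-0.0006,"ty":-0.0002,"tz":-0.0003,"turn":0.089},
```

View pics/g2.png

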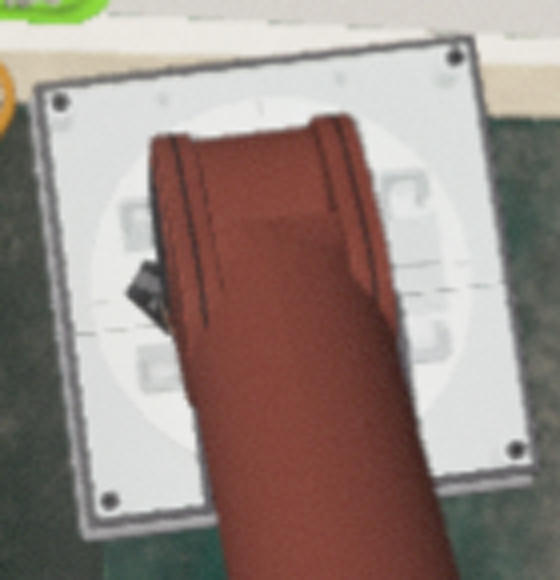

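>>> {"op": "servo_tool", "data": {"motion": [{"tx": 0, "ty": 0, "tz": 0, "turn": 0}, {"tx": 0, "ty": 0, "tz": 0, "turn": 0}, {"tx": 0, "ty": -0.04, "tz": 0, "turn": 0}, {"tx": 0, "ty": -0.04, "tz": 0, "turn": 0}, {"tx": 0, "ty": 0, "tz": 0, "turn": 0}], "fingers": -0.25}}

```text
time: 5.28
eef_pos: [533.7, -1.4, 182.7]
ee_rot: [[-0.877, -0.007, -0.48], [0.48, -0.008, -0.877], [0.002, -1.0, 0.01]]
contact_force: [-0.5, 0.0, -0.6]
width: 53.3
```

```bash
python3 -c "
from h import *
go(*fr(-95,-6),190,8.3)
"
```

```text
now [533.7  -1.4 182.7] phi -118.7 w 53.3 t 5.28 F [-0.5  0.  -0.6] | d [-38.1 -60.4   7.3] turn -127.0 rows 13
{"tx":0.0003,"ty":-0.0006,"tz":0.0055,"turn":-0.109},{"tx":0.0013,"ty":-0.0006,"tz":0.0053,"turn":-0.109},{"tx":0.0022,"ty":-0.0006,"tz":0.0051,"turn":-0.109},{"tx":0.0030,"ty":-0.0006,"tz":0.0046,"turn":-0.109},{"tx":0.0037,"ty":-0.0006,"tz":0.0040,"turn":-0.109},{"tx":0.0044,"ty":-0.0006,"tz":0.0034,"turn":-0.109},{"tx":0.0049,"ty":-0.0006,"tz":0.0026,"turn":-0.109},{"tx":0.0052,"ty":-0.0006,"tz":0.0017,"turn":-0.109},{"tx":0.0054,"ty":-0.0006,"tz":0.0008,"turn":-0.109},{"tx":0.0055,"ty":-0.0006,"tz":-0.0001,"turn":-0.109},{"tx":0.0054,"ty":-0.0006,"tz":-0.0011,"turn":-0.109},{"tx":0.0051,"ty":-0.0006,"tz":-0.0020,"turn":-0.109},{"tx":0.0047,"ty":-0.0006,"tz":-0.0028,"turn":-0.109},
```

>>> {"op": "servo_tool", "data": {"motion": [{"tx": 0, "ty": 0, "tz": 0.005, "turn": -0.115}, {"tx": 0.001, "ty": 0, "tz": 0.005, "turn": -0.115}, {"tx": 0.002, "ty": 0, "tz": 0.005, "turn": -0.115}, {"tx": 0.003, "ty": 0, "tz": 0.005, "turn": -0.115}, {"tx": 0.004, "ty": 0, "tz": 0.004, "turn": -0.115}, {"tx": 0.004, "ty": 0, "tz": 0.003, "turn": -0.115}, {"tx": 0.005, "ty": 0, "tz": 0.002, "turn": -0.115}, {"tx": 0.005, "ty": 0, "tz": 0.001, "turn": -0.115}, {"tx": 0.005, "ty": 0, "tz": 0, "turn": -0.115}, {"tx": 0.005, "ty": 0, "tz": -0.001, "turn": -0.115}]}}

```text
time: 6.52
eef_pos: [504.8, -50.6, 176.3]
ee_rot: [[-0.205, -0.01, 0.979], [-0.979, -0.01, -0.205], [0.012, -1.0, -0.008]]
contact_force: [-0.2, 0.4, 0.1]
width: 53.4
```

```bash
python3 -c "
from h import *
go(*fr(-95,-6),190,8.3)
"
```

```text
now [504.8 -50.6 176.3] phi -11.8 w 53.4 t 6.53 F [-0.2  0.4  0.1] | d [ -9.3 -11.2  13.7] turn -20.1 rows 3
{"tx":0.0043,"ty":-0.0046,"tz":-0.0023,"turn":-0.075},{"tx":0.0040,"ty":-0.0046,"tz":-0.0027,"turn":-0.075},{"tx":0.0037,"ty":-0.0046,"tz":-0.0032,"turn":-0.075},
```

>>> {"op": "servo_tool", "data": {"motion": [{"tx": 0.004, "ty": -0.004, "tz": -0.002, "turn": -0.075}, {"tx": 0.004, "ty": -0.004, "tz": -0.003, "turn": -0.065}, {"tx": 0, "ty": 0, "tz": 0, "turn": 0}]}}

```text
time: 6.9
eef_pos: [497.8, -59.3, 182.3]
ee_rot: [[0.021, -0.012, 1.0], [-1.0, -0.01, 0.021], [0.01, -1.0, -0.012]]
contact_force: [-0.2, 0.1, -0.4]
width: 53.6
```

```bash
python3 -c "
from h import *
go(*fr(-85,0),190,8.3)
c=shot('wrist','w5.png')
for p in [(*fr(-85,0),43),(*fr(-105,0),43),(*fr(-65,0),43),(*fr(-85,50),43),(*fr(-85,-50),43),(*fr(-50.2,50.2),99),(*fr(-145,65),59),(*fr(-22,65),59)]: print(px(c,p).round())
"
```

```text
now [497.8 -59.3 182.3] phi 1.2 w 53.6 t 6.9 F [-0.2  0.1 -0.4] | d [6.8 4.8 7.7] turn -7.1 rows 1
{"tx":-0.0047,"ty":-0.0077,"tz":0.0069,"turn":-0.079},
[334. 229.]
[304. 232.]
[365. 225.]
[325. 151.]
[343. 299.]
[397. 150.]
[219. 140.]
[433. 113.]
```

View pics/w5.png

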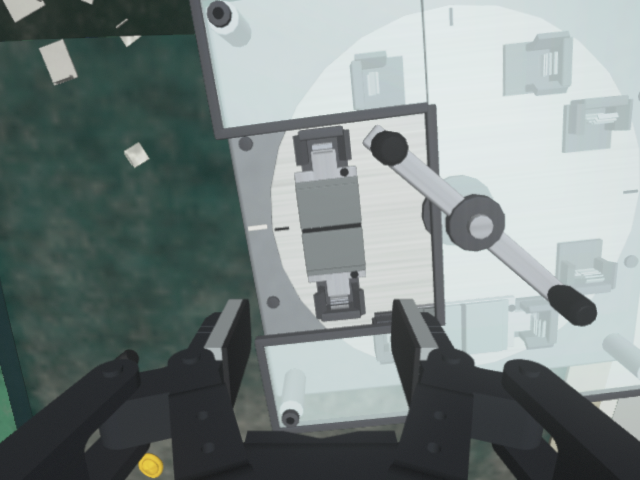

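>>> {"op": "servo_tool", "data": {"motion": [{"tx": 0, "ty": 0.02, "tz": 0.006, "turn": -0.079}, {"tx": 0, "ty": 0, "tz": 0, "turn": 0}]}}

```text
time: 7.2
eef_pos: [503.7, -58.9, 161.0]
ee_rot: [[0.141, -0.013, 0.99], [-0.99, -0.01, 0.141], [0.008, -1.0, -0.014]]
contact_force: [-0.0, -0.4, 0.1]
width: 53.4
```

```bash
python3 -c "
from h import *
go(*fr(-85,-6),66,8.3)
"
```

```text
now [503.7 -58.9 161. ] phi 8.1 w 53.4 t 7.2 F [-0.  -0.4  0.1] | d [  1.8  -1.5 -95. ] turn -0.2 rows 2
{"tx":0.0009,"ty":0.0475,"tz":0.0008,"turn":-0.001},{"tx":0.0009,"ty":0.0475,"tz":0.0008,"turn":-0.001},
```

>>> {"op": "servo_tool", "data": {"motion": [{"tx": 0.001, "ty": 0.045, "tz": 0.002, "turn": 0}, {"tx": 0.001, "ty": 0.04, "tz": 0.002, "turn": 0}, {"tx": 0, "ty": 0, "tz": 0, "turn": 0}]}}

```text
time: 7.58
eef_pos: [508.4, -61.0, 76.2]
ee_rot: [[0.129, -0.01, 0.992], [-0.992, -0.01, 0.129], [0.009, -1.0, -0.011]]
contact_force: [-0.8, -0.4, 1.6]
width: 53.5
```

```bash
python3 -c "
from h import *
go(*fr(-85,-6),56,8.3)
c=shot('wrist','w6.png')
c=shot('scene','s6.png');cv2.imwrite('pics/s6.png',cv2.resize(c['image'][180:290,230:400,::-1],None,fx=4,fy=4))
"
```

```text
now [508.4 -61.   76.2] phi 7.4 w 53.5 t 7.58 F [-0.8 -0.4  1.6] | d [ -2.9   0.6 -20.2] turn -0.9 rows 1
{"tx":-0.0009,"ty":0.0202,"tz":-0.0028,"turn":-0.010},
```

View pics/w6.png

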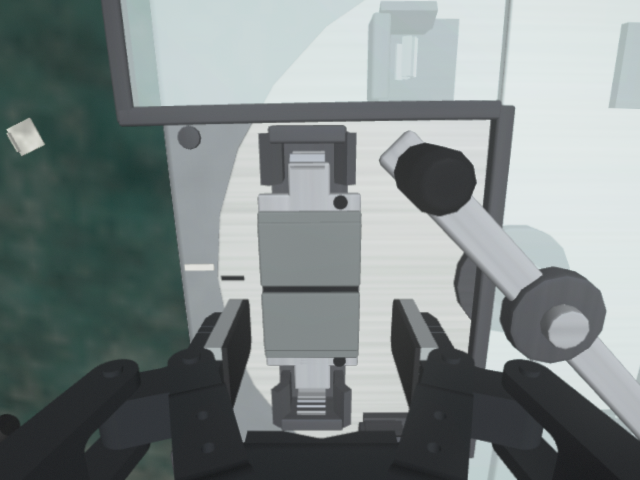

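View pics/s6.png

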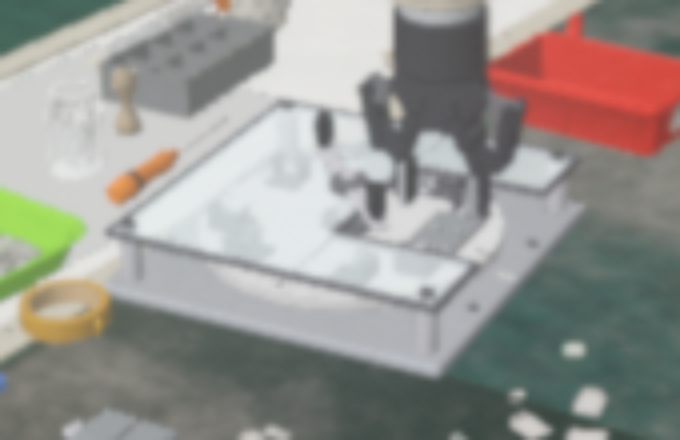

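```bash
python3 -c "
from h import *
c=np.load('/tmp/wrist.npz')
for u,v,z in [(185,267.5,12),(214,267.5,12),(222,277,30),(244,278,30),(311,287,43),(258,287,43),(360,288,43),(436,178,99),(308,160,39),(312,400,39)]:
    p=onz(c,u,v,z)[:2]-AX;a=np.radians(-YAW);print(u,v,(p[0]*np.cos(a)-p[1]*np.sin(a)).round(1),(p[0]*np.sin(a)+p[1]*np.cos(a)).round(1))
"
```

```text
185 267.5 -147.8 -0.5
214 267.5 -133.9 -0.6
222 277 -125.4 1.6
244 278 -115.9 1.0
311 287 -86.6 2.1
258 287 -107.7 2.3
360 288 -67.1 1.5
436 178 -54.8 52.6
308 160 -86.7 51.5
312 400 -87.5 -54.7
```

>>> {"op": "servo_tool", "data": {"motion": [{"tx": 0, "ty": 0.016, "tz": -0.004, "turn": -0.01}, {"tx": 0, "ty": 0, "tz": 0, "turn": 0}]}}

```text
time: 7.92
eef_pos: [507.8, -61.9, 65.1]
ee_rot: [[0.145, -0.0, 0.989], [-0.989, -0.012, 0.145], [0.012, -1.0, -0.002]]
contact_force: [0.0, 0.5, -0.0]
width: 53.4
```

```bash
python3 -c "
from h import *
go(*fr(-86.5,-6),55,8.3)
"
```

```text
now [507.8 -61.9  65.1] phi 8.3 w 53.4 t 7.92 F [ 0.   0.5 -0. ] | d [ -3.8   1.3 -10.1] turn 0.0 rows 1
{"tx":-0.0019,"ty":0.0101,"tz":-0.0036,"turn":0.000},
```

>>> {"op": "servo_tool", "data": {"motion": [{"tx": -0.002, "ty": 0.009, "tz": -0.005, "turn": 0}, {"tx": 0, "ty": 0, "tz": 0, "turn": 0}, {"tx": 0, "ty": 0, "tz": 0, "turn": 0}]}}

```text
time: 8.3
eef_pos: [502.8, -60.7, 56.6]
ee_rot: [[0.145, 0.001, 0.989], [-0.989, -0.012, 0.145], [0.012, -1.0, -0.001]]
contact_force: [0.6, -0.1, 0.8]
width: 53.2
```

```bash
python3 -c "
from h import *
go(*fr(-86.5,-6),55,8.3)
c=shot('wrist','w7.png')
"
```

```text
now [502.8 -60.7  56.6] phi 8.3 w 53.2 t 8.3 F [ 0.6 -0.1  0.8] | d [ 1.2  0.1 -1.6] turn 0.0 rows 1
{"tx":0.0001,"ty":0.0016,"tz":0.0012,"turn":0.000},
```

View pics/w7.png

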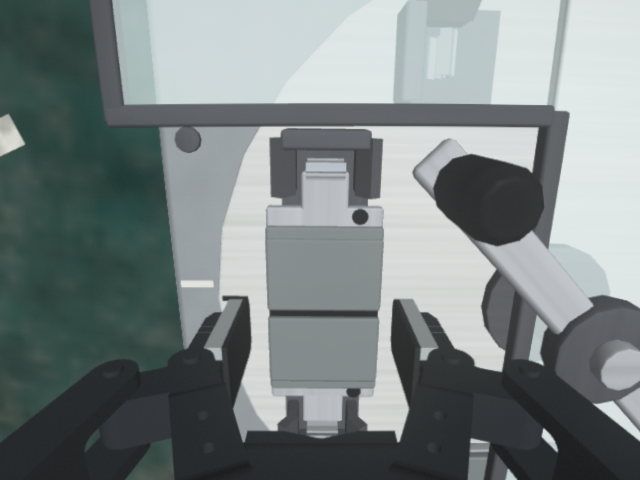

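>>> {"op": "servo_tool", "data": {"motion": [{"tx": 0, "ty": 0, "tz": 0, "turn": 0}, {"tx": 0, "ty": 0, "tz": 0, "turn": 0}, {"tx": 0, "ty": 0, "tz": 0, "turn": 0}], "fingers": 1, "grip_force": 60}}

```text
time: 8.72
eef_pos: [503.1, -60.8, 57.1]
ee_rot: [[0.144, 0.002, 0.99], [-0.989, -0.012, 0.144], [0.013, -1.0, -0.0]]
contact_force: [0.8, 0.4, -0.3]
width: 38.1
```

```bash
python3 -c "
from h import *
go(*fr(-86.5,-6),55,8.3)
c=shot('wrist','w8.png')
"
```

```text
now [503.1 -60.8  57.1] phi 8.3 w 38.1 t 8.72 F [ 0.8  0.4 -0.3] | d [ 0.9  0.2 -2.1] turn 0.0 rows 1
{"tx":-0.0000,"ty":0.0021,"tz":0.0009,"turn":0.000},
```

View pics/w8.png

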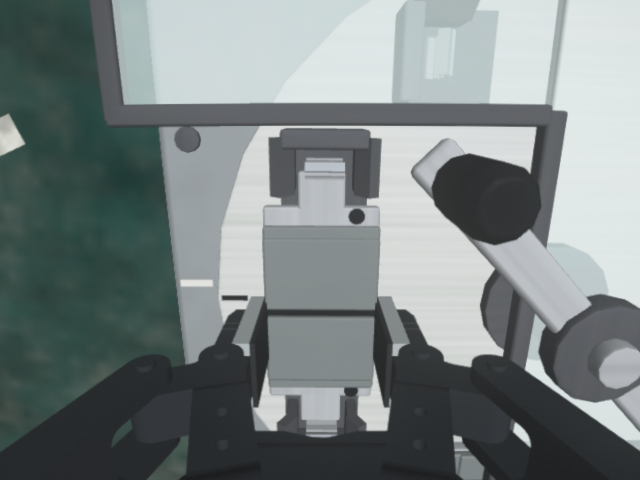

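>>> {"op": "servo_tool", "data": {"motion": [{"tx": 0, "ty": -0.008, "tz": 0, "turn": 0}, {"tx": 0, "ty": -0.01, "tz": 0, "turn": 0}, {"tx": 0, "ty": -0.015, "tz": 0, "turn": 0}, {"tx": 0, "ty": -0.03, "tz": 0, "turn": 0}, {"tx": 0, "ty": 0, "tz": 0, "turn": 0}]}}

```text
time: 9.4
eef_pos: [502.7, -59.7, 123.1]
ee_rot: [[0.145, 0.001, 0.989], [-0.989, -0.012, 0.145], [0.012, -1.0, -0.001]]
contact_force: [-0.3, 0.4, -1.9]
width: 38.0
```

```bash
python3 -c "
from h import *
go(*fr(-86.5,-6),140,8.3)
c=shot('wrist','w9.png')
"
```

```text
now [502.7 -59.7 123.1] phi 8.3 w 38.0 t 9.4 F [-0.3  0.4 -1.9] | d [ 1.3 -0.9 16.9] turn 0.0 rows 1
{"tx":0.0011,"ty":-0.0169,"tz":0.0011,"turn":0.000},
```

View pics/w9.png

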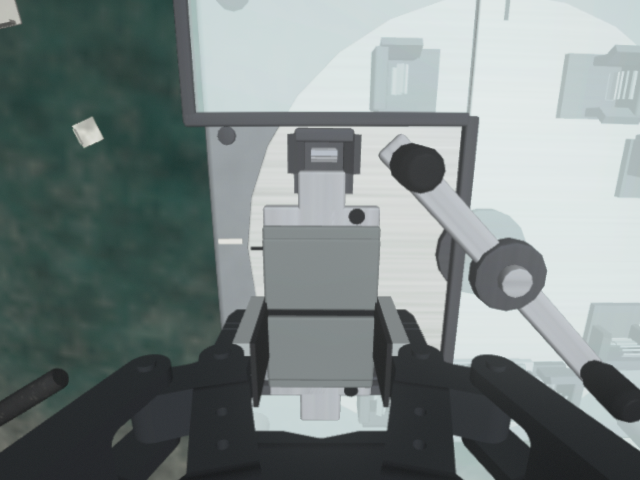

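```bash
python3 -c "
from h import *
go(550,-397,140,-90,step=50)
"
```

```text
now [501.8 -59.7 121.7] phi 8.3 w 38.1 t 9.45 F [ 0.3 -0.5 -1.8] | d [  48.2 -337.3   18.3] turn 98.3 rows 10
{"tx":0.0341,"ty":-0.0018,"tz":-0.0001,"turn":0.109},{"tx":0.0336,"ty":-0.0018,"tz":0.0057,"turn":0.109},{"tx":0.0321,"ty":-0.0018,"tz":0.0114,"turn":0.109},{"tx":0.0297,"ty":-0.0018,"tz":0.0167,"turn":0.109},{"tx":0.0264,"ty":-0.0018,"tz":0.0215,"turn":0.109},{"tx":0.0224,"ty":-0.0018,"tz":0.0257,"turn":0.109},{"tx":0.0176,"ty":-0.0018,"tz":0.0291,"turn":0.109},{"tx":0.0124,"ty":-0.0018,"tz":0.0317,"turn":0.109},{"tx":0.0068,"ty":-0.0018,"tz":0.0334,"turn":0.109},{"tx":0.0010,"ty":-0.0018,"tz":0.0341,"turn":0.109},
```

>>> {"op": "servo_tool", "data": {"motion": [{"tx": 0.034, "ty": -0.006, "tz": 0, "turn": 0.11}, {"tx": 0.034, "ty": -0.006, "tz": 0.006, "turn": 0.11}, {"tx": 0.032, "ty": -0.006, "tz": 0.011, "turn": 0.11}, {"tx": 0.03, "ty": -0.002, "tz": 0.017, "turn": 0.11}, {"tx": 0.026, "ty": -0.002, "tz": 0.022, "turn": 0.11}, {"tx": 0.022, "ty": -0.002, "tz": 0.026, "turn": 0.11}, {"tx": 0.018, "ty": -0.002, "tz": 0.029, "turn": 0.11}, {"tx": 0.012, "ty": 0, "tz": 0.032, "turn": 0.11}, {"tx": 0.007, "ty": 0, "tz": 0.033, "turn": 0.11}, {"tx": 0, "ty": 0, "tz": 0, "turn": 0}]}}

```text
time: 10.7
eef_pos: [534.9, -371.6, 143.8]
ee_rot: [[-0.994, -0.014, 0.112], [-0.112, -0.008, -0.994], [0.014, -1.0, 0.006]]
contact_force: [-0.1, 0.5, -1.6]
width: 38.1
```

```bash
python3 -c "
from h import *
go(550,-397,70,-90,step=50)
shot('wrist','w10.png');shot('top','t10.png')
"
```

```text
now [ 534.9 -371.6  143.8] phi -83.6 w 38.1 t 10.7 F [-0.1  0.5 -1.6] | d [ 15.1 -25.4 -73.8] turn 6.4 rows 2
{"tx":-0.0061,"ty":0.0369,"tz":0.0135,"turn":0.036},{"tx":-0.0068,"ty":0.0369,"tz":0.0131,"turn":0.036},
```

View pics/w10.png

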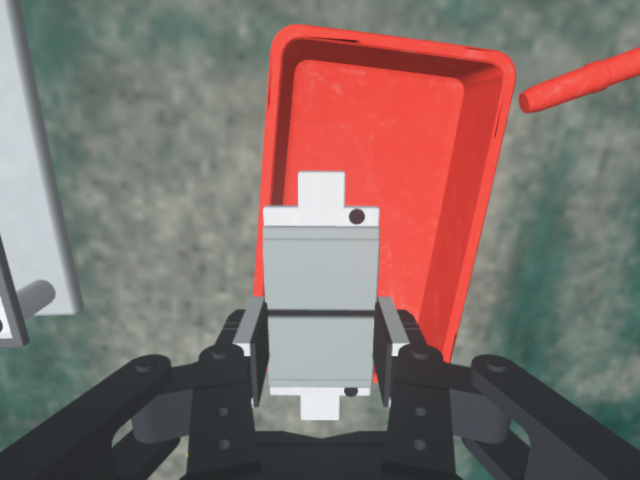

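View pics/t10.png

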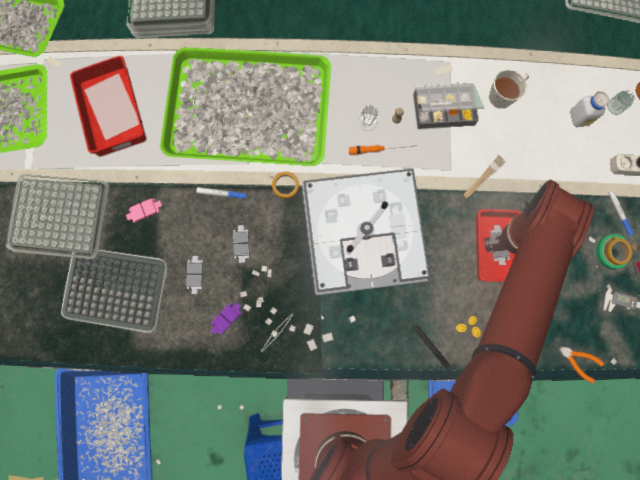

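```bash
python3 -c "
from h import *
c=np.load('/tmp/wrist.npz')
for u,v,z in [(272,38,52),(516,60,52),(298,62,5),(466,80,5),(258,290,52),(456,345,52)]:
    print(u,v,onz(c,u,v,z).round(1))
"
```

```text
272 38 [ 640.6 -337.3   52. ]
516 60 [ 645.  -453.9   52. ]
298 62 [ 637.  -347.7    5. ]
466 80 [ 638.9 -447.3    5. ]
258 290 [ 512.5 -339.7   52. ]
456 345 [ 490.  -457.2   52. ]
```

>>> {"op": "servo_tool", "data": {"motion": [{"tx": -0.006, "ty": 0.03, "tz": 0.014, "turn": 0.036}, {"tx": -0.006, "ty": 0.03, "tz": 0.013, "turn": 0.036}, {"tx": 0, "ty": 0, "tz": 0, "turn": 0}]}}

```text
time: 11.18
eef_pos: [551.2, -389.8, 82.4]
ee_rot: [[-1.0, -0.013, 0.013], [-0.012, -0.003, -1.0], [0.013, -1.0, 0.003]]
contact_force: [-0.6, 0.5, -0.7]
width: 38.0
```

```bash
python3 -c "
from h import *
go(548,-397,32,-90,step=50)
"
```

```text
now [ 551.2 -389.8   82.4] phi -89.3 w 38.0 t 11.18 F [-0.6  0.5 -0.7] | d [ -3.2  -7.2 -50.4] turn 0.7 rows 2
{"tx":0.0016,"ty":0.0252,"tz":0.0036,"turn":0.004},{"tx":0.0016,"ty":0.0252,"tz":0.0036,"turn":0.004},
```

>>> {"op": "servo_tool", "data": {"motion": [{"tx": 0.001, "ty": 0.02, "tz": 0.005, "turn": 0}, {"tx": 0.001, "ty": 0.018, "tz": 0.003, "turn": 0}, {"tx": 0, "ty": 0.003, "tz": 0, "turn": 0}, {"tx": 0, "ty": 0, "tz": 0, "turn": 0}]}}

```text
time: 11.68
eef_pos: [549.7, -396.3, 41.0]
ee_rot: [[-1.0, -0.01, 0.019], [-0.018, -0.003, -1.0], [0.011, -1.0, 0.003]]
contact_force: [-0.5, 0.3, -1.5]
width: 37.7
```

```bash
python3 -c "
from h import *
go(548,-397,31,-90,step=50)
"
```

```text
now [ 549.7 -396.3   41. ] phi -88.9 w 37.7 t 11.68 F [-0.5  0.3 -1.5] | d [ -1.7  -0.7 -10. ] turn 1.1 rows 1
{"tx":0.0017,"ty":0.0100,"tz":0.0007,"turn":0.012},
```

>>> {"op": "servo_tool", "data": {"motion": [{"tx": 0, "ty": 0.01, "tz": 0, "turn": 0}, {"tx": 0, "ty": 0, "tz": 0, "turn": 0}, {"tx": 0, "ty": 0, "tz": 0, "turn": 0}]}}

```text
time: 12.05
eef_pos: [550.2, -396.6, 31.5]
ee_rot: [[-1.0, -0.009, 0.019], [-0.019, -0.004, -1.0], [0.009, -1.0, 0.004]]
contact_force: [0.6, 0.1, -0.8]
width: 38.2
```

>>> {"op": "servo_tool", "data": {"motion": [{"tx": 0, "ty": 0, "tz": 0, "turn": 0}, {"tx": 0, "ty": 0, "tz": 0, "turn": 0}], "fingers": -0.2}}

```text
time: 12.3
eef_pos: [550.7, -396.8, 32.3]
ee_rot: [[-1.0, -0.008, 0.019], [-0.019, -0.005, -1.0], [0.008, -1.0, 0.004]]
contact_force: [1.0, 0.2, 0.1]
width: 51.0
```

>>> {"op": "servo_tool", "data": {"motion": [{"tx": 0, "ty": -0.04, "tz": 0, "turn": 0}, {"tx": 0, "ty": -0.055, "tz": 0, "turn": 0}, {"tx": 0, "ty": -0.04, "tz": 0, "turn": 0}, {"tx": 0, "ty": 0, "tz": 0, "turn": 0}]}}

```text
time: 12.8
eef_pos: [551.9, -396.2, 171.8]
ee_rot: [[-1.0, -0.007, 0.019], [-0.019, -0.005, -1.0], [0.008, -1.0, 0.005]]
contact_force: [0.4, 0.4, -0.2]
width: 51.2
```

```bash
python3 -c "
from h import *
shot('wrist','w11.png')
go(*fr(50.2,-50.2),190,53.3-90+0,step=50)
go(*fr(-50.2,50.2),190,53.3,step=50)
"
```

```text
now [ 551.1 -395.7  169.7] phi -88.9 w 51.3 t 12.85 F [ 0.2  0.2 -0. ] | d [ 94.5 311.1  20.3] turn -52.2 rows 7
{"tx":-0.0143,"ty":-0.0029,"tz":-0.0442,"turn":-0.083},{"tx":-0.0200,"ty":-0.0029,"tz":-0.0419,"turn":-0.083},{"tx":-0.0252,"ty":-0.0029,"tz":-0.0390,"turn":-0.083},{"tx":-0.0301,"ty":-0.0029,"tz":-0.0354,"turn":-0.083},{"tx":-0.0344,"ty":-0.0029,"tz":-0.0312,"turn":-0.083},{"tx":-0.0382,"ty":-0.0029,"tz":-0.0265,"turn":-0.083},{"tx":-0.0413,"ty":-0.0029,"tz":-0.0213,"turn":-0.083},
now [ 551.1 -395.7  169.7] phi -88.9 w 51.3 t 12.85 F [ 0.2  0.2 -0. ] | d [-19.3 395.9  20.3] turn -142.2 rows 15
{"tx":0.0008,"ty":-0.0014,"tz":-0.0264,"turn":-0.105},{"tx":-0.0036,"ty":-0.0014,"tz":-0.0262,"turn":-0.105},{"tx":-0.0078,"ty":-0.0014,"tz":-0.0252,"turn":-0.105},{"tx":-0.0119,"ty":-0.0014,"tz":-0.0236,"turn":-0.105},{"tx":-0.0156,"ty":-0.0014,"tz":-0.0213,"turn":-0.105},{"tx":-0.0189,"ty":-0.0014,"tz":-0.0185,"turn":-0.105},{"tx":-0.0217,"ty":-0.0014,"tz":-0.0151,"turn":-0.105},{"tx":-0.0239,"ty":-0.0014,"tz":-0.0113,"turn":-0.105},{"tx":-0.0254,"ty":-0.0014,"tz":-0.0072,"turn":-0.105},{"tx":-0.0263,"ty":-0.0014,"tz":-0.0029,"turn":-0.105},{"tx":-0.0264,"ty":-0.0014,"tz":0.0014,"turn":-0.105},{"tx":-0.0258,"ty":-0.0014,"tz":0.0058,"turn":-0.105},{"tx":-0.0245,"ty":-0.0014,"tz":0.0099,"turn":-0.105},{"tx":-0.0225,"ty":-0.0014,"tz":0.0138,"turn":-0.105},{"tx":-0.0199,"ty":-0.0014,"tz":0.0173,"turn":-0.105},
```

View pics/w11.png

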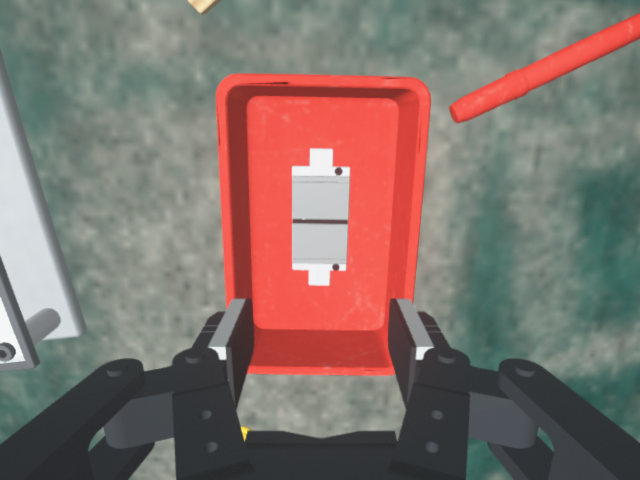

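```bash
python3 -c "
from h import *
go(*fr(50.2,-50.2),190,53.3,step=50)
"
```

```text
now [ 551.1 -395.7  169.7] phi -88.9 w 51.3 t 12.85 F [ 0.2  0.2 -0. ] | d [ 94.5 311.1  20.3] turn -142.2 rows 15
{"tx":-0.0067,"ty":-0.0014,"tz":-0.0206,"turn":-0.105},{"tx":-0.0100,"ty":-0.0014,"tz":-0.0192,"turn":-0.105},{"tx":-0.0130,"ty":-0.0014,"tz":-0.0173,"turn":-0.105},{"tx":-0.0157,"ty":-0.0014,"tz":-0.0149,"turn":-0.105},{"tx":-0.0179,"ty":-0.0014,"tz":-0.0121,"turn":-0.105},{"tx":-0.0197,"ty":-0.0014,"tz":-0.0090,"turn":-0.105},{"tx":-0.0209,"ty":-0.0014,"tz":-0.0057,"turn":-0.105},{"tx":-0.0216,"ty":-0.0014,"tz":-0.0021,"turn":-0.105},{"tx":-0.0216,"ty":-0.0014,"tz":0.0014,"turn":-0.105},{"tx":-0.0211,"ty":-0.0014,"tz":0.0050,"turn":-0.105},{"tx":-0.0200,"ty":-0.0014,"tz":0.0084,"turn":-0.105},{"tx":-0.0183,"ty":-0.0014,"tz":0.0116,"turn":-0.105},{"tx":-0.0162,"ty":-0.0014,"tz":0.0144,"turn":-0.105},{"tx":-0.0136,"ty":-0.0014,"tz":0.0169,"turn":-0.105},{"tx":-0.0106,"ty":-0.0014,"tz":0.0189,"turn":-0.105},
```

>>> {"op": "servo_tool", "data": {"motion": [{"tx": -0.007, "ty": -0.002, "tz": -0.02, "turn": -0.105}, {"tx": -0.01, "ty": -0.002, "tz": -0.019, "turn": -0.105}, {"tx": -0.013, "ty": -0.002, "tz": -0.017, "turn": -0.105}, {"tx": -0.016, "ty": -0.002, "tz": -0.015, "turn": -0.105}, {"tx": -0.018, "ty": -0.002, "tz": -0.012, "turn": -0.105}, {"tx": -0.02, "ty": 0, "tz": -0.009, "turn": -0.105}, {"tx": -0.021, "ty": 0, "tz": -0.006, "turn": -0.105}, {"tx": -0.022, "ty": 0, "tz": -0.002, "turn": -0.105}, {"tx": -0.022, "ty": 0, "tz": 0.001, "turn": -0.105}, {"tx": -0.021, "ty": 0, "tz": 0.005, "turn": -0.105}], "fingers": 0, "grip_force": 25}}

```text
time: 14.1
eef_pos: [604.8, -179.9, 162.3]
ee_rot: [[0.147, -0.031, 0.989], [-0.989, 0.005, 0.147], [-0.01, -1.0, -0.03]]
contact_force: [0.5, -0.6, -0.0]
width: 42.8
```

```bash
python3 -c "
from h import *
go(*fr(50.2,-50.2),150,53.3,step=50)
"
```

```text
now [ 604.8 -179.9  162.3] phi 8.5 w 42.8 t 14.1 F [ 0.5 -0.6 -0. ] | d [ 40.8  95.3 -12.3] turn -44.8 rows 5
{"tx":-0.0176,"ty":0.0025,"tz":0.0109,"turn":-0.100},{"tx":-0.0157,"ty":0.0025,"tz":0.0135,"turn":-0.100},{"tx":-0.0134,"ty":0.0025,"tz":0.0158,"turn":-0.100},{"tx":-0.0108,"ty":0.0025,"tz":0.0177,"turn":-0.100},{"tx":-0.0079,"ty":0.0025,"tz":0.0192,"turn":-0.100},
```

>>> {"op": "servo_tool", "data": {"motion": [{"tx": -0.018, "ty": 0, "tz": 0.011, "turn": -0.1}, {"tx": -0.016, "ty": 0, "tz": 0.014, "turn": -0.1}, {"tx": -0.013, "ty": 0, "tz": 0.016, "turn": -0.1}, {"tx": -0.01, "ty": 0, "tz": 0.017, "turn": -0.1}, {"tx": -0.006, "ty": 0, "tz": 0.015, "turn": -0.08}, {"tx": 0, "ty": 0, "tz": 0, "turn": 0}]}}

```text
time: 14.85
eef_pos: [640.4, -82.6, 151.5]
ee_rot: [[0.802, -0.044, 0.596], [-0.596, 0.01, 0.803], [-0.042, -0.999, -0.018]]
contact_force: [1.0, 0.2, -0.3]
width: 42.8
```

```bash
python3 -c "
from h import *
go(*fr(50.2,-50.2),150,53.3,step=50)
print(ctrl.get_obs()['ee_rot'].round(3) if hasattr(ctrl.get_obs()['ee_rot'],'round') else ctrl.get_obs()['ee_rot'])
shot('wrist','w12.png')
"
```

```text
now [640.4 -82.6 151.5] phi 53.4 w 42.8 t 14.85 F [ 1.   0.2 -0.3] | d [ 5.3 -2.  -1.5] turn 0.1 rows 1
{"tx":0.0054,"ty":0.0015,"tz":0.0015,"turn":0.001},
[[ 0.802 -0.044  0.596]
 [-0.596  0.01   0.803]
 [-0.042 -0.999 -0.018]]
```

View pics/w12.png

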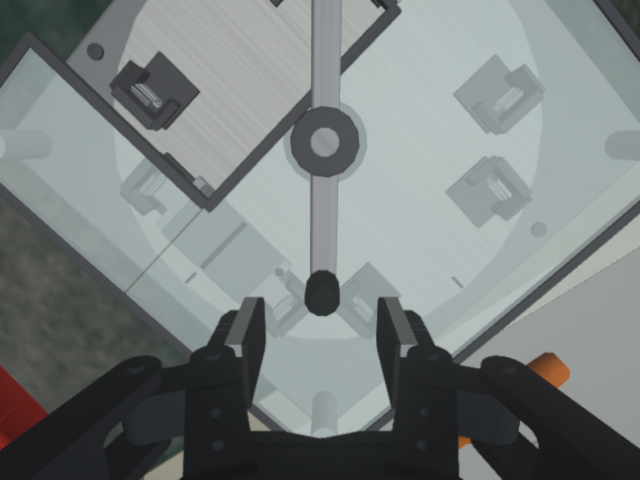

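>>> {"op": "servo_tool", "data": {"motion": [{"tx": 0.004, "ty": 0.025, "tz": 0.002, "turn": 0}, {"tx": 0.004, "ty": 0.02, "tz": 0.001, "turn": 0}, {"tx": 0, "ty": 0, "tz": 0, "turn": 0}, {"tx": 0, "ty": 0, "tz": 0, "turn": 0}]}}

```text
time: 15.4
eef_pos: [645.2, -89.7, 103.8]
ee_rot: [[0.793, -0.046, 0.607], [-0.608, 0.008, 0.794], [-0.042, -0.999, -0.022]]
contact_force: [-0.5, -0.0, 0.2]
width: 42.8
```

```bash
python3 -c "
from h import *
go(*fr(50.2,-50.2),99,53.3,step=50)
print(ctrl.get_obs()['ee_rot'])
"
```

```text
now [645.2 -89.7 103.8] phi 52.6 w 42.8 t 15.4 F [-0.5 -0.   0.2] | d [ 0.4  5.1 -4.8] turn -0.7 rows 1
{"tx":-0.0028,"ty":0.0048,"tz":0.0043,"turn":-0.008},
[[ 0.79310373 -0.04619686  0.60733214]
 [-0.60766053  0.00817969  0.79415476]
 [-0.04165524 -0.99889887 -0.02158466]]
```

>>> {"op": "servo_tool", "data": {"motion": [{"tx": -0.003, "ty": 0.004, "tz": 0.004, "turn": 0}, {"tx": 0, "ty": 0, "tz": 0, "turn": 0}]}}

```text
time: 15.65
eef_pos: [645.6, -84.4, 100.9]
ee_rot: [[0.793, -0.044, 0.608], [-0.608, 0.008, 0.794], [-0.04, -0.999, -0.021]]
contact_force: [-0.1, 0.1, -0.5]
width: 42.7
```

>>> {"op": "servo_tool", "data": {"motion": [{"tx": 0, "ty": 0, "tz": 0, "turn": 0}, {"tx": 0, "ty": 0, "tz": 0, "turn": 0}, {"tx": 0, "ty": 0, "tz": 0, "turn": 0}], "fingers": 1, "grip_force": 25}}

```text
time: 16.02
eef_pos: [645.8, -84.5, 101.6]
ee_rot: [[0.793, -0.044, 0.608], [-0.608, 0.008, 0.794], [-0.039, -0.999, -0.021]]
contact_force: [0.3, -0.2, -1.5]
width: 16.1
```

```bash
python3 -c "
from h import *
pol()
print(ctrl.get_obs()['ee_rot'])
"
```

```text
t 16.025 r 71.0 ang(frame) -44.8 phi 52.6 z 101.6 w 16.1 F [ 0.3 -0.2 -1.5] j7 45.80752060925933
[[ 0.79280466 -0.04366301  0.60790979]
 [-0.60821005  0.00757105  0.79374002]
 [-0.03925959 -0.99901763 -0.02055392]]
```

>>> {"op": "servo_tool", "data": {"motion": [{"tx": -0.001, "ty": 0, "tz": -0.011, "turn": 0.1}, {"tx": -0.001, "ty": 0, "tz": -0.011, "turn": 0.1}, {"tx": -0.001, "ty": 0, "tz": -0.011, "turn": 0.1}, {"tx": -0.001, "ty": 0, "tz": -0.011, "turn": 0.1}, {"tx": -0.001, "ty": 0, "tz": -0.011, "turn": 0.1}, {"tx": 0, "ty": 0, "tz": 0, "turn": 0}]}}

```text
time: 16.77
eef_pos: [598.4, -113.3, 101.6]
ee_rot: [[0.104, -0.041, 0.994], [-0.994, 0.007, 0.105], [-0.011, -0.999, -0.04]]
contact_force: [-3.9, 1.4, 2.1]
width: 16.5
```

```bash
python3 -c "
from h import *
pol()
print(ctrl.get_obs()['ee_rot'])
"
```

```text
t 16.775 r 71.8 ang(frame) -90.5 phi 6.0 z 101.6 w 16.5 F [-3.9  1.4  2.1] j7 6.037383437753811
[[ 0.10442535 -0.04071162  0.9936991 ]
 [-0.99447035  0.00691571  0.10478973]
 [-0.01113829 -0.999147   -0.03976433]]
```

>>> {"op": "servo_tool", "data": {"motion": [{"tx": -0.001, "ty": 0, "tz": -0.011, "turn": 0.1}, {"tx": -0.001, "ty": 0, "tz": -0.011, "turn": 0.1}, {"tx": -0.001, "ty": 0, "tz": -0.011, "turn": 0.1}, {"tx": -0.001, "ty": 0, "tz": -0.011, "turn": 0.1}, {"tx": -0.001, "ty": 0, "tz": -0.011, "turn": 0.08}, {"tx": 0, "ty": 0, "tz": 0, "turn": 0}]}}

```text
time: 17.52
eef_pos: [546.8, -101.1, 101.8]
ee_rot: [[-0.619, -0.038, 0.785], [-0.785, 0.002, -0.619], [0.022, -0.999, -0.032]]
contact_force: [-1.4, 1.3, -0.1]
width: 15.8
```

```bash
python3 -c "
from h import *
pol()
print(ctrl.get_obs()['ee_rot'])
go(*fr(-50.2,-50.2),100,-36.7)
"
```

```text
t 17.525 r 72.3 ang(frame) -133.8 phi -38.3 z 101.8 w 15.8 F [-1.4  1.3 -0.1] j7 -36.085703007186844
[[-0.61859219 -0.03843241  0.78477172]
 [-0.78540883  0.00249214 -0.61897234]
 [ 0.02183283 -0.99925809 -0.03172677]]
now [ 546.8 -101.1  101.8] phi -38.3 w 15.8 t 17.52 F [-1.4  1.3 -0.1] | d [-0.5  1.9 -1.8] turn -1.6 rows 1
{"tx":-0.0012,"ty":0.0018,"tz":-0.0016,"turn":-0.017},
```

>>> {"op": "servo_tool", "data": {"motion": [{"tx": -0.001, "ty": 0, "tz": -0.002, "turn": 0}, {"tx": 0, "ty": 0, "tz": 0, "turn": 0}]}}

```text
time: 17.77
eef_pos: [546.3, -100.5, 101.8]
ee_rot: [[-0.614, -0.038, 0.788], [-0.789, 0.001, -0.615], [0.023, -0.999, -0.031]]
contact_force: [-2.9, 1.9, 0.2]
width: 15.7
```

```bash
python3 -c "
from h import *
pol()
"
```

```text
t 17.775 r 72.1 ang(frame) -134.3 phi -37.9 z 101.8 w 15.7 F [-2.9  1.9  0.2] j7 -35.932475068810604
```

Release, rise and come over the nest.

>>> {"op": "servo_tool", "data": {"motion": [{"tx": 0, "ty": 0, "tz": 0, "turn": 0}, {"tx": 0, "ty": 0, "tz": 0, "turn": 0}, {"tx": 0, "ty": -0.04, "tz": 0, "turn": 0}, {"tx": 0, "ty": -0.04, "tz": 0, "turn": 0}, {"tx": 0, "ty": 0, "tz": 0, "turn": 0}], "fingers": -0.25}}

```text
time: 18.4
eef_pos: [551.2, -99.1, 184.3]
ee_rot: [[-0.61, -0.036, 0.792], [-0.793, 0.003, -0.61], [0.02, -0.999, -0.031]]
contact_force: [0.2, -0.1, 0.7]
width: 53.2
```

```bash
python3 -c "
from h import *
go(*fr(-86,6),150,8.3)
"
```

```text
now [551.2 -99.1 184.3] phi -37.6 w 53.2 t 18.4 F [ 0.2 -0.1  0.7] | d [-48.5  50.5 -34.3] turn -45.9 rows 5
{"tx":-0.0021,"ty":0.0069,"tz":-0.0138,"turn":-0.102},{"tx":-0.0043,"ty":0.0069,"tz":-0.0133,"turn":-0.102},{"tx":-0.0063,"ty":0.0069,"tz":-0.0125,"turn":-0.102},{"tx":-0.0082,"ty":0.0069,"tz":-0.0113,"turn":-0.102},{"tx":-0.0099,"ty":0.0069,"tz":-0.0098,"turn":-0.102},
```

>>> {"op": "servo_tool", "data": {"motion": [{"tx": -0.002, "ty": 0.003, "tz": -0.014, "turn": -0.102}, {"tx": -0.004, "ty": 0.004, "tz": -0.013, "turn": -0.102}, {"tx": -0.006, "ty": 0.004, "tz": -0.012, "turn": -0.102}, {"tx": -0.008, "ty": 0.004, "tz": -0.011, "turn": -0.102}, {"tx": -0.009, "ty": 0.004, "tz": -0.009, "turn": -0.09}, {"tx": 0, "ty": 0, "tz": 0, "turn": 0}]}}

```text
time: 19.15
eef_pos: [501.0, -48.7, 163.2]
ee_rot: [[0.153, -0.039, 0.987], [-0.988, 0.004, 0.153], [-0.01, -0.999, -0.037]]
contact_force: [0.2, -0.4, -0.1]
width: 53.2
```

```bash
cat >> h.py <<'E'
def tofr(p):
    p=np.array(p)[:2]-AX;a=np.radians(-YAW);return np.array([p[0]*np.cos(a)-p[1]*np.sin(a),p[0]*np.sin(a)+p[1]*np.cos(a)]).round(1)
E
python3 -c "
from h import *
go(*fr(-86,6),70,8.3)
print(ctrl.get_obs()['ee_rot'])
shot('wrist','w13.png')
"
```

```text
now [501.  -48.7 163.2] phi 8.8 w 53.2 t 19.15 F [ 0.2 -0.4 -0.1] | d [  1.7   0.  -93.2] turn 0.5 rows 2
{"tx":0.0001,"ty":0.0466,"tz":0.0009,"turn":0.003},{"tx":0.0001,"ty":0.0466,"tz":0.0009,"turn":0.003},
[[ 0.15295056 -0.03850842  0.98748328]
 [-0.98818132  0.00434226  0.15322801]
 [-0.01018848 -0.99924884 -0.03738915]]
```

View pics/w13.png

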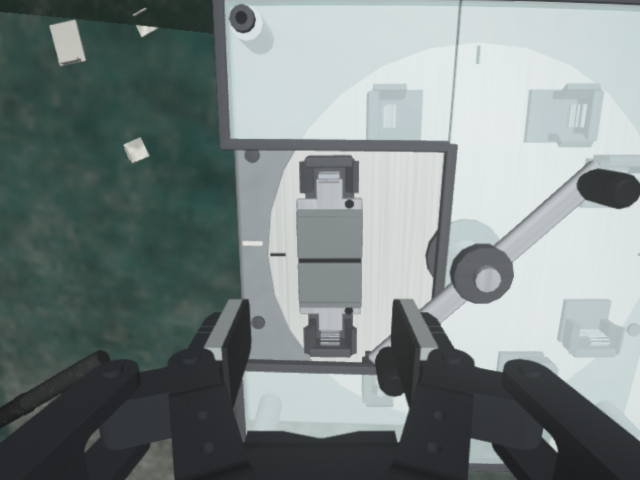

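```bash
python3 -c "
from h import *
c=np.load('/tmp/wrist.npz')
for u,v,z in [(330,260,43),(298,260,43),(361,260,43),(242,243,12),(262,243,12),(270,254,30),(286,254,30)]: print(u,v,tofr(onz(c,u,v,z)))
print(tofr(ctrl.get_obs()['eef_pos']))
"
```

```text
330 260 [-86.7  -1.3]
298 260 [-106.4   -1.8]
361 260 [-67.7  -0.9]
242 243 [-148.3   -0.5]
262 243 [-134.3   -0.2]
270 254 [-125.9   -2.4]
286 254 [-115.4   -2.2]
[-87.4   5.7]
```

>>> {"op": "servo_tool", "data": {"motion": [{"tx": 0, "ty": 0.04, "tz": 0.003, "turn": 0}, {"tx": 0, "ty": 0.04, "tz": 0.003, "turn": 0}, {"tx": 0, "ty": 0, "tz": 0, "turn": 0}]}}

```text
time: 19.58
eef_pos: [506.6, -49.6, 82.1]
ee_rot: [[0.139, -0.035, 0.99], [-0.99, 0.004, 0.14], [-0.009, -0.999, -0.034]]
contact_force: [1.1, 0.3, 0.7]
width: 53.2
```

```bash
python3 -c "
from h import *
go(*fr(-86.5,5),56,8.3)
"
```

```text
now [506.6 -49.6  82.1] phi 8.0 w 53.2 t 19.57 F [1.1 0.3 0.7] | d [ -4.2  -0.2 -26.1] turn -0.3 rows 1
{"tx":-0.0004,"ty":0.0261,"tz":-0.0042,"turn":-0.003},
```

>>> {"op": "servo_tool", "data": {"motion": [{"tx": 0, "ty": 0.017, "tz": -0.003, "turn": 0}, {"tx": 0, "ty": 0.006, "tz": 0, "turn": 0}, {"tx": 0, "ty": 0, "tz": 0, "turn": 0}]}}

```text
time: 19.95
eef_pos: [504.7, -50.6, 60.6]
ee_rot: [[0.136, -0.031, 0.99], [-0.991, 0.003, 0.136], [-0.007, -1.0, -0.031]]
contact_force: [-0.3, 0.1, -0.2]
width: 53.3
```

```bash
python3 -c "
from h import *
go(*fr(-86.5,5),56,8.3)
shot('wrist','w14.png')
"
```

```text
now [504.7 -50.6  60.6] phi 7.8 w 53.3 t 19.95 F [-0.3  0.1 -0.2] | d [-2.3  0.9 -4.6] turn -0.5 rows 1
{"tx":-0.0012,"ty":0.0046,"tz":-0.0021,"turn":-0.005},
```

View pics/w14.png

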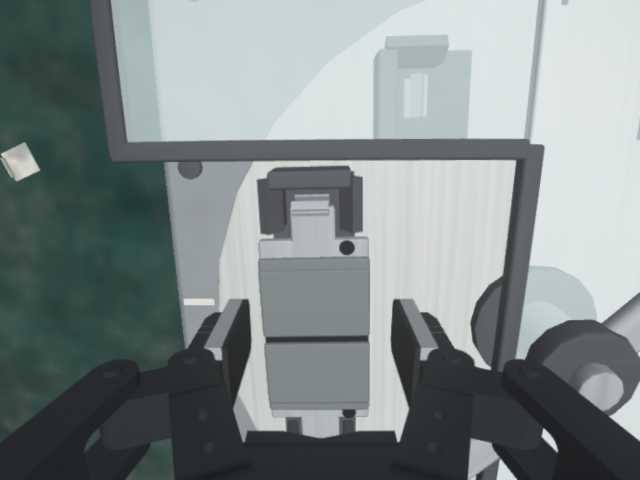

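>>> {"op": "servo_tool", "data": {"motion": [{"tx": -0.001, "ty": 0.003, "tz": -0.002, "turn": -0.005}, {"tx": 0, "ty": 0, "tz": 0, "turn": 0}]}}

```text
time: 20.25
eef_pos: [503.0, -49.9, 58.7]
ee_rot: [[0.144, -0.03, 0.989], [-0.989, 0.003, 0.145], [-0.007, -1.0, -0.029]]
contact_force: [-0.1, 0.1, 0.3]
width: 53.3
```

>>> {"op": "servo_tool", "data": {"motion": [{"tx": 0, "ty": 0, "tz": 0, "turn": 0}, {"tx": 0, "ty": 0, "tz": 0, "turn": 0}, {"tx": 0, "ty": 0, "tz": 0, "turn": 0}], "fingers": 1, "grip_force": 60}}

```text
time: 20.62
eef_pos: [503.5, -49.9, 59.5]
ee_rot: [[0.144, -0.028, 0.989], [-0.989, 0.003, 0.145], [-0.007, -1.0, -0.028]]
contact_force: [-0.3, 0.5, -1.6]
width: 38.2
```

>>> {"op": "servo_tool", "data": {"motion": [{"tx": 0, "ty": -0.008, "tz": 0, "turn": 0}, {"tx": 0, "ty": -0.01, "tz": 0, "turn": 0}, {"tx": 0, "ty": -0.015, "tz": 0, "turn": 0}, {"tx": 0, "ty": -0.035, "tz": 0, "turn": 0}, {"tx": 0, "ty": 0, "tz": 0, "turn": 0}]}}

```text
time: 21.25
eef_pos: [505.9, -50.0, 132.5]
ee_rot: [[0.145, -0.027, 0.989], [-0.989, 0.003, 0.145], [-0.007, -1.0, -0.027]]
contact_force: [0.1, 0.2, -1.5]
width: 37.9
```

```bash
python3 -c "
from h import *
go(550,-397,140,-90,step=50)
shot('wrist','w15.png')
"
```

```text
now [505.9 -50.  132.5] phi 8.3 w 37.9 t 21.25 F [ 0.1  0.2 -1.5] | d [  44.1 -347.     7.5] turn 98.3 rows 10
{"tx":0.0350,"ty":-0.0007,"tz":-0.0007,"turn":0.109},{"tx":0.0346,"ty":-0.0007,"tz":0.0053,"turn":0.109},{"tx":0.0332,"ty":-0.0007,"tz":0.0111,"turn":0.109},{"tx":0.0308,"ty":-0.0007,"tz":0.0166,"turn":0.109},{"tx":0.0275,"ty":-0.0007,"tz":0.0217,"turn":0.109},{"tx":0.0234,"ty":-0.0007,"tz":0.0260,"turn":0.109},{"tx":0.0186,"ty":-0.0007,"tz":0.0296,"turn":0.109},{"tx":0.0132,"ty":-0.0007,"tz":0.0324,"turn":0.109},{"tx":0.0075,"ty":-0.0007,"tz":0.0342,"turn":0.109},{"tx":0.0016,"ty":-0.0007,"tz":0.0349,"turn":0.109},
```

View pics/w15.png

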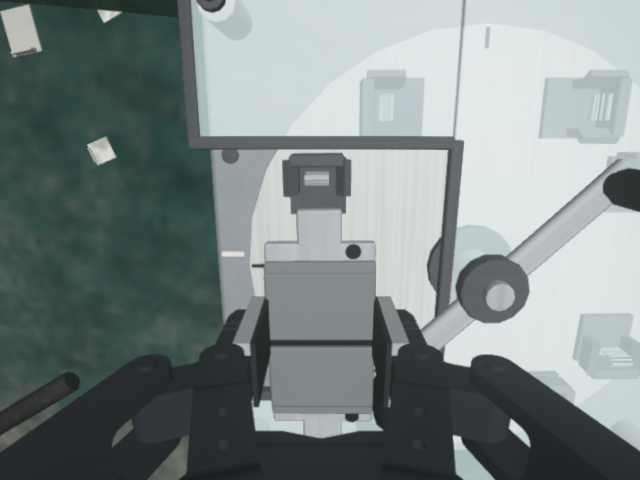

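>>> {"op": "servo_tool", "data": {"motion": [{"tx": 0.035, "ty": -0.003, "tz": 0, "turn": 0.11}, {"tx": 0.035, "ty": -0.002, "tz": 0.006, "turn": 0.11}, {"tx": 0.033, "ty": -0.002, "tz": 0.012, "turn": 0.11}, {"tx": 0.031, "ty": 0, "tz": 0.017, "turn": 0.11}, {"tx": 0.027, "ty": 0, "tz": 0.022, "turn": 0.11}, {"tx": 0.023, "ty": 0, "tz": 0.026, "turn": 0.11}, {"tx": 0.018, "ty": 0, "tz": 0.03, "turn": 0.11}, {"tx": 0.012, "ty": 0, "tz": 0.032, "turn": 0.11}, {"tx": 0.006, "ty": 0, "tz": 0.034, "turn": 0.11}, {"tx": 0, "ty": 0, "tz": 0.02, "turn": 0.05}]}}

```text
time: 22.55
eef_pos: [544.7, -388.6, 132.7]
ee_rot: [[-0.999, -0.035, 0.034], [-0.034, 0.005, -0.999], [0.035, -0.999, -0.006]]
contact_force: [-0.0, -0.0, -1.1]
width: 37.7
```

```bash
python3 -c "
from h import *
shot('wrist','w16.png')
go(563,-397,80,-90,step=50)
"
```

```text
now [ 544.2 -391.   132.5] phi -88.3 w 38.2 t 22.6 F [-1.2 -1.2 -0.9] | d [ 18.8  -6.  -52.5] turn 1.7 rows 2
{"tx":-0.0093,"ty":0.0263,"tz":0.0032,"turn":0.009},{"tx":-0.0094,"ty":0.0263,"tz":0.0031,"turn":0.009},
```

View pics/w16.png

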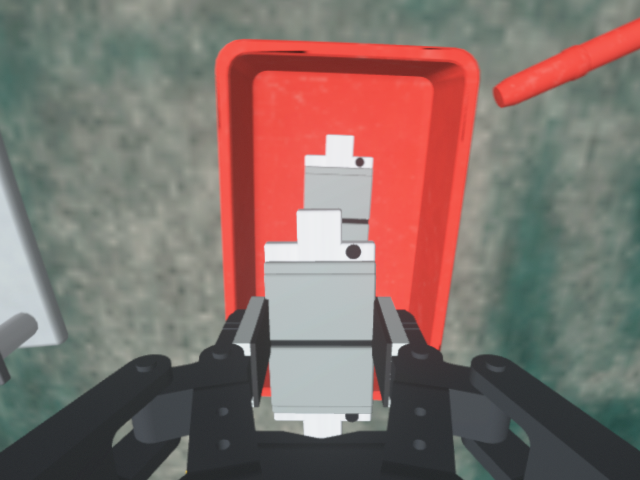

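```bash
python3 -c "
from h import *
c=np.load('/tmp/wrist.npz')
print(onz(c,339,136,8),onz(c,338,220,12))
print(onz(c,320,345,115))
go(565,-397,80,-90,step=50)
"
```

```text
[ 605.28599439 -396.29387755    8.        ] [ 556.70001836 -397.89817206   12.        ]
[ 535.82917119 -388.61399183  115.        ]
now [ 544.2 -391.   132.5] phi -88.3 w 38.2 t 22.6 F [-1.2 -1.2 -0.9] | d [ 20.8  -6.  -52.5] turn 1.7 rows 2
{"tx":-0.0103,"ty":0.0263,"tz":0.0033,"turn":0.009},{"tx":-0.0104,"ty":0.0263,"tz":0.0031,"turn":0.009},
```

>>> {"op": "servo_tool", "data": {"motion": [{"tx": -0.011, "ty": 0.025, "tz": 0.003, "turn": 0.009}, {"tx": -0.011, "ty": 0.025, "tz": 0.003, "turn": 0.005}, {"tx": 0, "ty": 0, "tz": 0, "turn": 0}]}}

```text
time: 22.98
eef_pos: [564.2, -396.1, 79.4]
ee_rot: [[-0.999, -0.037, 0.008], [-0.008, 0.005, -1.0], [0.037, -0.999, -0.005]]
contact_force: [-0.5, 0.9, -0.6]
width: 38.0
```

```bash
python3 -c "
from h import *
go(564,-397,40,-90,step=50)
"
```

```text
now [ 564.2 -396.1   79.4] phi -89.6 w 38.0 t 22.98 F [-0.5  0.9 -0.6] | d [ -0.2  -0.9 -39.4] turn 0.4 rows 1
{"tx":0.0002,"ty":0.0394,"tz":0.0009,"turn":0.005},
```

>>> {"op": "servo_tool", "data": {"motion": [{"tx": -0.001, "ty": 0.018, "tz": 0.001, "turn": 0}, {"tx": -0.001, "ty": 0.017, "tz": 0, "turn": 0}, {"tx": 0, "ty": 0, "tz": 0, "turn": 0}]}}

```text
time: 23.35
eef_pos: [564.6, -396.5, 43.3]
ee_rot: [[-0.999, -0.037, 0.009], [-0.009, 0.005, -1.0], [0.037, -0.999, -0.005]]
contact_force: [0.0, 1.2, -1.5]
width: 38.3
```

```bash
python3 -c "
from h import *
go(564,-397,40,-90,step=50)
"
```

```text
now [ 564.6 -396.5   43.3] phi -89.5 w 38.3 t 23.35 F [ 0.   1.2 -1.5] | d [-0.6 -0.5 -3.3] turn 0.5 rows 1
{"tx":0.0006,"ty":0.0033,"tz":0.0005,"turn":0.006},
```

>>> {"op": "servo_tool", "data": {"motion": [{"tx": 0, "ty": 0.004, "tz": 0, "turn": 0}, {"tx": 0, "ty": 0, "tz": 0, "turn": 0}]}}

```text
time: 23.6
eef_pos: [564.6, -396.8, 39.9]
ee_rot: [[-0.999, -0.036, 0.009], [-0.009, 0.004, -1.0], [0.036, -0.999, -0.005]]
contact_force: [0.3, -0.1, -1.7]
width: 38.0
```

>>> {"op": "servo_tool", "data": {"motion": [{"tx": 0, "ty": 0, "tz": 0, "turn": 0}, {"tx": 0, "ty": 0, "tz": 0, "turn": 0}], "fingers": -0.2}}

```text
time: 23.85
eef_pos: [565.3, -397.2, 41.1]
ee_rot: [[-0.999, -0.034, 0.009], [-0.009, 0.003, -1.0], [0.034, -0.999, -0.004]]
contact_force: [-0.3, 0.1, 0.2]
width: 51.1
```

>>> {"op": "servo_tool", "data": {"motion": [{"tx": 0, "ty": -0.04, "tz": 0, "turn": 0}, {"tx": 0, "ty": -0.055, "tz": 0, "turn": 0}, {"tx": 0, "ty": -0.04, "tz": 0, "turn": 0}, {"tx": 0, "ty": 0, "tz": 0, "turn": 0}]}}

```text
time: 24.35
eef_pos: [570.3, -397.9, 181.2]
ee_rot: [[-0.999, -0.033, 0.009], [-0.009, 0.003, -1.0], [0.033, -0.999, -0.003]]
contact_force: [0.1, -0.4, -0.3]
width: 51.4
```

```bash
python3 -c "
from h import *
shot('wrist','w17.png');c=shot('top','t17.png')
hsv=cv2.cvtColor(c['image'],cv2.COLOR_RGB2HSV)
im=c['image'][190:340,120:300,::-1]
cv2.imwrite('pics/p17.png',cv2.resize(im,None,fx=4,fy=4,interpolation=cv2.INTER_CUBIC))
"
```

```text
(no output)
```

View pics/w17.png

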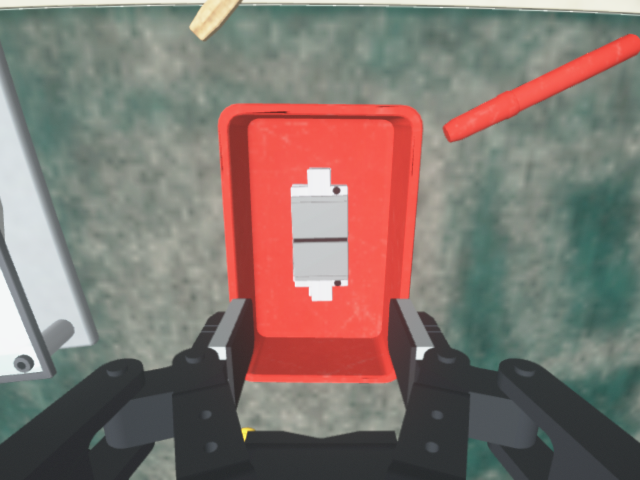

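View pics/p17.png

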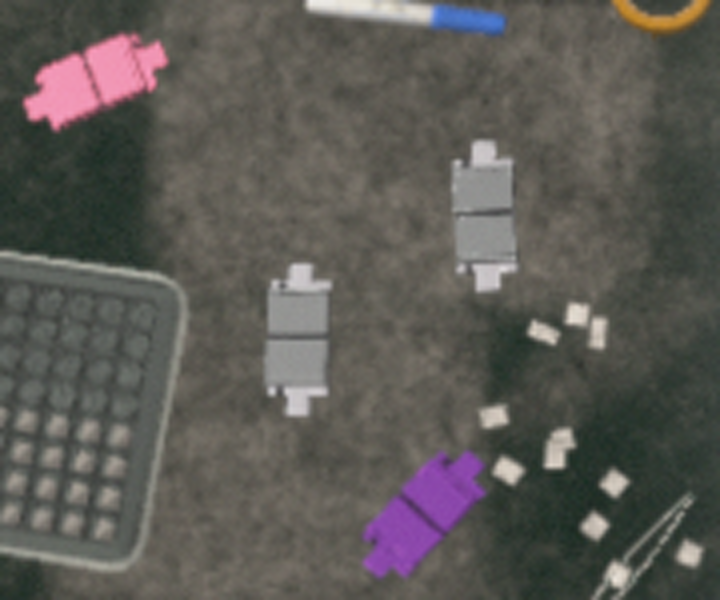

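```bash
python3 -c "
from h import *
c=np.load('/tmp/top.npz')
f=lambda a,b,z: onz(c,120+a/4-.375,190+b/4-.375,z)
for q in [((483,145),(488,288),(484,212)),((300,266),(297,413),(298,338))]:
    A=f(*q[0],5);B=f(*q[1],5);C=f(*q[2],15);print(A.round(1),B.round(1),'mid',((A+B)/2).round(1),'groove',C.round(1),'ang',np.degrees(np.arctan2(*(A-B)[1::-1])),np.linalg.norm(A-B))
go(549,282,180,-88,step=55)
"
```

```text
[597.4 286.9   5. ] [501.9 279.3   5. ] mid [549.7 283.1   5. ] groove [550.7 282.9  15. ] ang 4.531528904211421 95.87621680729194
[513.3 404.7   5. ] [416.2 401.5   5. ] mid [464.8 403.1   5. ] groove [464.5 401.3  15. ] ang 1.92903392320987 97.16765307366963
now [ 568.7 -397.   177.3] phi -89.5 w 51.3 t 24.45 F [ 0.8 -0.1 -1.7] | d [-19.7 679.    2.7] turn -1.5 rows 13
{"tx":0.0011,"ty":-0.0002,"tz":-0.0522,"turn":-0.001},{"tx":0.0010,"ty":-0.0002,"tz":-0.0522,"turn":-0.001},{"tx":0.0009,"ty":-0.0002,"tz":-0.0522,"turn":-0.001},{"tx":0.0007,"ty":-0.0002,"tz":-0.0522,"turn":-0.001},{"tx":0.0006,"ty":-0.0002,"tz":-0.0522,"turn":-0.001},{"tx":0.0005,"ty":-0.0002,"tz":-0.0522,"turn":-0.001},{"tx":0.0004,"ty":-0.0002,"tz":-0.0522,"turn":-0.001},{"tx":0.0003,"ty":-0.0002,"tz":-0.0522,"turn":-0.001},{"tx":0.0002,"ty":-0.0002,"tz":-0.0522,"turn":-0.001},{"tx":0.0001,"ty":-0.0002,"tz":-0.0522,"turn":-0.001},{"tx":0.0000,"ty":-0.0002,"tz":-0.0522,"turn":-0.001},{"tx":-0.0001,"ty":-0.0002,"tz":-0.0522,"turn":-0.001},{"tx":-0.0002,"ty":-0.0002,"tz":-0.0522,"turn":-0.001},
```

>>> {"op": "servo_tool", "data": {"motion": [{"tx": 0.001, "ty": -0.001, "tz": -0.05, "turn": 0}, {"tx": 0.001, "ty": -0.001, "tz": -0.052, "turn": 0}, {"tx": 0.001, "ty": -0.001, "tz": -0.052, "turn": 0}, {"tx": 0.001, "ty": -0.001, "tz": -0.052, "turn": 0}, {"tx": 0.001, "ty": -0.001, "tz": -0.052, "turn": 0}, {"tx": 0.001, "ty": 0, "tz": -0.052, "turn": 0}, {"tx": 0.001, "ty": 0, "tz": -0.052, "turn": 0}, {"tx": 0.001, "ty": 0, "tz": -0.052, "turn": 0}, {"tx": 0.001, "ty": 0, "tz": -0.052, "turn": 0}, {"tx": 0.001, "ty": 0, "tz": -0.052, "turn": 0}]}}

```text
time: 25.7
eef_pos: [546.4, 132.4, 170.8]
ee_rot: [[-0.998, -0.06, 0.001], [-0.001, 0.006, -1.0], [0.06, -0.998, -0.006]]
contact_force: [1.1, -0.2, -0.0]
width: 51.1
```

```bash
python3 -c "
from h import *
go(549,265,180,-86,step=55)
print(ctrl.get_obs()['ee_rot'],ctrl.get_obs()['joints'][6])
"
```

```text
now [546.4 132.4 170.8] phi -90.0 w 51.1 t 25.7 F [ 1.1 -0.2 -0. ] | d [  2.6 132.6   9.2] turn -4.0 rows 3
{"tx":-0.0009,"ty":-0.0031,"tz":-0.0442,"turn":-0.015},{"tx":-0.0019,"ty":-0.0031,"tz":-0.0442,"turn":-0.015},{"tx":-0.0029,"ty":-0.0031,"tz":-0.0441,"turn":-0.015},
[[-9.98183255e-01 -6.02484574e-02  5.59751972e-04]
 [-9.41158410e-04  6.30236812e-03 -9.99979697e-01]
 [ 6.02437064e-02 -9.98163515e-01 -6.34762167e-03]] -109.25026529967394
```

>>> {"op": "servo_tool", "data": {"motion": [{"tx": -0.001, "ty": -0.003, "tz": -0.03, "turn": -0.015}, {"tx": -0.002, "ty": -0.003, "tz": -0.03, "turn": -0.015}, {"tx": -0.002, "ty": -0.003, "tz": -0.03, "turn": -0.015}, {"tx": -0.001, "ty": 0, "tz": -0.02, "turn": 0}, {"tx": 0, "ty": 0, "tz": 0, "turn": 0}]}}

```text
time: 26.32
eef_pos: [547.0, 248.6, 176.7]
ee_rot: [[-0.995, -0.066, 0.079], [-0.08, 0.004, -0.997], [0.066, -0.998, -0.009]]
contact_force: [0.0, -0.7, 0.1]
width: 51.5
```

>>> {"op": "servo_tool", "data": {"motion": [{"tx": 0, "ty": 0, "tz": 0, "turn": 0}, {"tx": 0, "ty": 0, "tz": 0, "turn": 0}, {"tx": 0, "ty": 0, "tz": 0, "turn": 0}, {"tx": 0, "ty": 0, "tz": 0, "turn": 0}, {"tx": 0, "ty": 0, "tz": 0, "turn": 0}, {"tx": 0, "ty": 0, "tz": 0, "turn": 0}, {"tx": 0, "ty": 0, "tz": 0, "turn": 0}, {"tx": 0, "ty": 0, "tz": 0, "turn": 0}]}}

```text
time: 27.32
eef_pos: [548.2, 243.9, 176.5]
ee_rot: [[-0.995, -0.066, 0.074], [-0.074, 0.002, -0.997], [0.066, -0.998, -0.007]]
contact_force: [0.3, 0.3, 1.1]
width: 51.2
```

```bash
python3 -c "
from h import *
shot('wrist','w18.png')
go(549,283,180,-86,step=55)
print(ctrl.get_obs()['ee_rot'],ctrl.get_obs()['joints'][6])
"
```

```text
now [548.2 243.9 176.5] phi -85.8 w 50.7 t 27.38 F [-0.1  0.4  0.7] | d [ 0.8 39.1  3.5] turn 0.2 rows 1
{"tx":-0.0037,"ty":-0.0035,"tz":-0.0389,"turn":0.002},
[[-0.9950963  -0.06609146  0.07358847]
 [-0.07389638  0.00222303 -0.99726345]
 [ 0.06574701 -0.99781109 -0.00709605]] -116.19023437134798
```

View pics/w18.png

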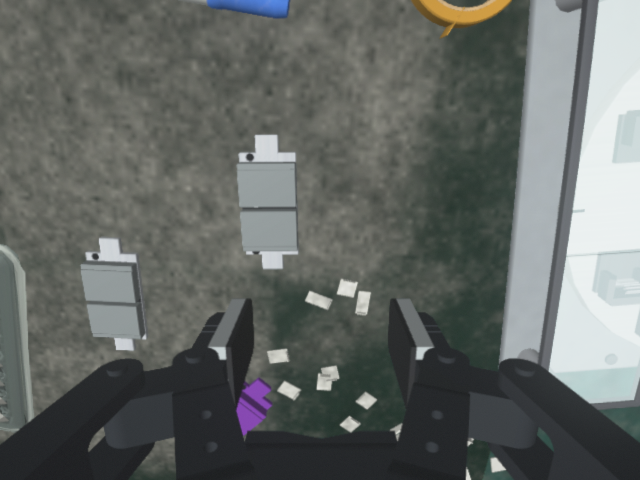

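>>> {"op": "servo_tool", "data": {"motion": [{"tx": -0.001, "ty": 0, "tz": -0.01, "turn": 0}, {"tx": -0.001, "ty": 0, "tz": -0.01, "turn": 0}, {"tx": -0.001, "ty": 0, "tz": -0.01, "turn": 0}, {"tx": 0, "ty": 0, "tz": -0.008, "turn": 0}, {"tx": 0, "ty": 0, "tz": 0, "turn": 0}]}}

```text
time: 28.0
eef_pos: [547.9, 286.2, 176.5]
ee_rot: [[-0.995, -0.066, 0.075], [-0.076, 0.003, -0.997], [0.066, -0.998, -0.008]]
contact_force: [-0.1, 0.3, -0.2]
width: 51.2
```

>>> {"op": "servo_tool", "data": {"motion": [{"tx": 0, "ty": 0.02, "tz": 0, "turn": 0}, {"tx": 0, "ty": 0.02, "tz": 0, "turn": 0}, {"tx": 0, "ty": 0.02, "tz": 0, "turn": 0}, {"tx": 0, "ty": 0, "tz": 0, "turn": 0}]}}

```text
time: 28.5
eef_pos: [542.8, 284.1, 110.8]
ee_rot: [[-0.995, -0.069, 0.074], [-0.074, 0.001, -0.997], [0.068, -0.998, -0.006]]
contact_force: [-0.5, -1.0, 0.3]
width: 51.0
```

```bash
python3 -c "
from h import *
go(549,283,110,-86,step=55)
st()
"
```

```text
now [542.8 284.1 110.8] phi -85.8 w 51.0 t 28.5 F [-0.5 -1.   0.3] | d [ 6.2 -1.1 -0.8] turn 0.2 rows 1
{"tx":-0.0061,"ty":0.0008,"tz":0.0016,"turn":0.003},
t 28.5 pos [542.8 284.1 110.8] w 51.01222607168309 F [-0.5 -1.   0.3]
[[-0.995 -0.069  0.074]
 [-0.074  0.001 -0.997]
 [ 0.068 -0.998 -0.006]]
q [ -18.6   24.4  -15.3   95.     4.5   64.6 -120.6]
```

>>> {"op": "servo_tool", "data": {"motion": [{"tx": -0.055, "ty": -0.02, "tz": 0, "turn": 0}, {"tx": -0.055, "ty": -0.02, "tz": 0, "turn": 0}, {"tx": 0, "ty": 0, "tz": 0, "turn": 0}]}}

```text
time: 28.88
eef_pos: [655.8, 290.7, 141.8]
ee_rot: [[-0.995, -0.073, 0.074], [-0.074, -0.002, -0.997], [0.073, -0.997, -0.003]]
contact_force: [0.6, -0.3, -0.6]
width: 51.5
```

>>> {"op": "servo_tool", "data": {"motion": [{"tx": 0.055, "ty": 0, "tz": 0, "turn": 0}, {"tx": 0.055, "ty": 0, "tz": 0, "turn": 0}, {"tx": 0, "ty": 0, "tz": 0, "turn": 0}]}}

```text
time: 29.25
eef_pos: [541.6, 281.5, 147.4]
ee_rot: [[-0.994, -0.077, 0.073], [-0.073, -0.004, -0.997], [0.077, -0.997, -0.002]]
contact_force: [1.1, -0.9, 0.4]
width: 50.9
```

>>> {"op": "servo_tool", "data": {"motion": [{"tx": 0, "ty": 0, "tz": 0, "turn": -0.115}, {"tx": 0, "ty": 0, "tz": 0, "turn": -0.115}, {"tx": 0, "ty": 0, "tz": 0, "turn": -0.115}, {"tx": 0, "ty": 0, "tz": 0, "turn": 0}]}}

```text
time: 29.75
eef_pos: [541.9, 280.8, 148.8]
ee_rot: [[-0.806, -0.073, 0.587], [-0.589, -0.003, -0.808], [0.061, -0.997, -0.041]]
contact_force: [0.1, -0.5, -0.6]
width: 51.3
```

>>> {"op": "servo_tool", "data": {"motion": [{"tx": 0, "ty": 0, "tz": 0, "turn": 0.115}, {"tx": 0, "ty": 0, "tz": 0, "turn": 0.115}, {"tx": 0, "ty": 0, "tz": 0, "turn": 0.115}, {"tx": 0, "ty": 0, "tz": 0, "turn": 0}]}}

```text
time: 30.25
eef_pos: [542.9, 280.2, 149.2]
ee_rot: [[-0.996, -0.072, 0.059], [-0.059, -0.003, -0.998], [0.072, -0.997, -0.002]]
contact_force: [-0.1, -0.8, -0.7]
width: 51.4
```

>>> {"op": "servo_tool", "data": {"motion": [{"tx": 0, "ty": -0.05, "tz": 0, "turn": 0}, {"tx": 0, "ty": -0.05, "tz": 0, "turn": 0}, {"tx": 0, "ty": -0.05, "tz": 0, "turn": 0}, {"tx": 0, "ty": 0, "tz": 0, "turn": 0}]}}

```text
time: 30.75
eef_pos: [554.0, 280.2, 302.9]
ee_rot: [[-0.995, -0.073, 0.067], [-0.067, -0.003, -0.998], [0.073, -0.997, -0.002]]
contact_force: [0.3, 0.3, -0.1]
width: 51.0
```

>>> {"op": "servo_tool", "data": {"motion": [{"tx": 0, "ty": 0.06, "tz": 0, "turn": 0}, {"tx": 0, "ty": 0.06, "tz": 0, "turn": 0}, {"tx": 0, "ty": 0.05, "tz": 0, "turn": 0}, {"tx": 0, "ty": 0, "tz": 0, "turn": 0}]}}

```text
time: 31.25
eef_pos: [541.5, 279.3, 128.6]
ee_rot: [[-0.995, -0.071, 0.073], [-0.073, -0.002, -0.997], [0.071, -0.997, -0.003]]
contact_force: [-0.6, -0.2, 0.4]
width: 51.3
```

```bash
python3 -c "
from h import *
st()
"
```

```text
t 31.25 pos [541.5 279.3 128.6] w 51.317546961556154 F [-0.6 -0.2  0.4]
[[-0.995 -0.071  0.073]
 [-0.073 -0.002 -0.997]
 [ 0.071 -0.997 -0.003]]
q [ -18.3   23.2  -15.3   94.5    4.2   66.6 -120.2]
```

>>> {"op": "servo_tool", "data": {"motion": [{"tx": 0, "ty": 0.01, "tz": 0, "turn": 0}, {"tx": 0, "ty": 0, "tz": 0, "turn": 0}, {"tx": 0, "ty": 0.01, "tz": 0, "turn": 0}, {"tx": 0, "ty": 0, "tz": 0, "turn": 0}, {"tx": 0, "ty": 0.01, "tz": 0, "turn": 0}, {"tx": 0, "ty": 0, "tz": 0, "turn": 0}, {"tx": 0, "ty": 0.01, "tz": 0, "turn": 0}, {"tx": 0, "ty": 0, "tz": 0, "turn": 0}]}}

```text
time: 32.25
eef_pos: [542.1, 281.0, 92.4]
ee_rot: [[-0.995, -0.063, 0.074], [-0.074, 0.002, -0.997], [0.063, -0.998, -0.006]]
contact_force: [-0.3, -0.3, 0.4]
width: 51.3
```

```bash
python3 -c "
from h import *
c=shot('wrist','w19.png')
go(550,283,50,-86,step=55)
"
```

```text
now [542.5 281.2  93.1] phi -85.8 w 51.2 t 32.3 F [0.3 0.4 0.8] | d [  7.5   1.8 -43.1] turn 0.2 rows 1
{"tx":-0.0076,"ty":0.0431,"tz":-0.0012,"turn":0.002},
```

View pics/w19.png

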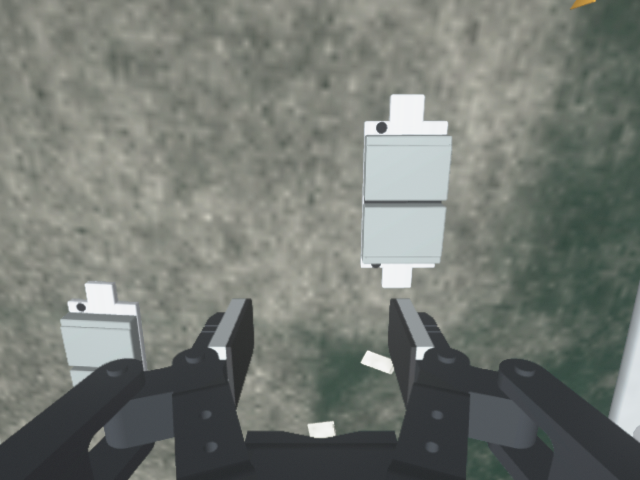

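```bash
python3 -c "
from h import *
c=np.load('/tmp/wrist.npz')
for u,v,z in [(404,202,15),(407,96,5),(397,287,5),(407,120,5)]: print(onz(c,u,v,z).round(1))
A=onz(c,407,95,5);B=onz(c,397,288,5);print((A+B)/2,np.degrees(np.arctan2(*(A-B)[1::-1])))
c=shot('top','t20.png')
im=c['image'][190:340,120:300,::-1]
cv2.imwrite('pics/p20.png',cv2.resize(im,None,fx=4,fy=4,interpolation=cv2.INTER_CUBIC))
"
```

```text
[575.4 243.8  15. ]
[623.4 247.3   5. ]
[525.6 238.6   5. ]
[612.7 245.8   5. ]
[574.42180955 242.93713561   5.        ] 5.161032954196472
```

View pics/p20.png

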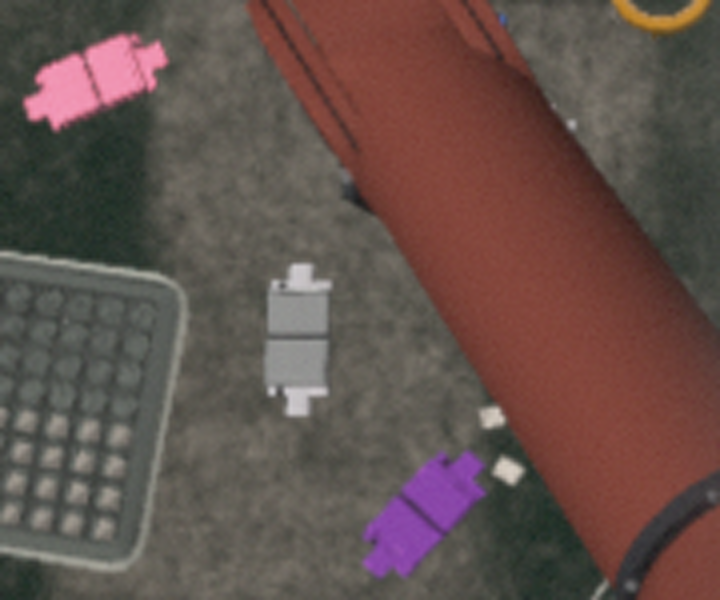

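```bash
python3 -c "
from h import *
go(575,243.5,60,-85,step=12)
"
```

```text
now [542.7 281.4  93.5] phi -85.8 w 51.1 t 32.35 F [ 0.3  0.4 -1.7] | d [ 32.3 -37.9 -33.5] turn -0.8 rows 5
{"tx":-0.0059,"ty":0.0067,"tz":0.0080,"turn":-0.002},{"tx":-0.0059,"ty":0.0067,"tz":0.0080,"turn":-0.002},{"tx":-0.0058,"ty":0.0067,"tz":0.0081,"turn":-0.002},{"tx":-0.0058,"ty":0.0067,"tz":0.0081,"turn":-0.002},{"tx":-0.0058,"ty":0.0067,"tz":0.0081,"turn":-0.002},
```

>>> {"op": "servo_tool", "data": {"motion": [{"tx": -0.006, "ty": 0.006, "tz": 0.008, "turn": -0.002}, {"tx": -0.006, "ty": 0.006, "tz": 0.008, "turn": -0.002}, {"tx": -0.006, "ty": 0.006, "tz": 0.008, "turn": -0.002}, {"tx": -0.006, "ty": 0.006, "tz": 0.008, "turn": -0.002}, {"tx": -0.006, "ty": 0.006, "tz": 0.007, "turn": 0}, {"tx": 0, "ty": 0, "tz": 0, "turn": 0}, {"tx": 0, "ty": 0, "tz": 0, "turn": 0}, {"tx": 0, "ty": 0, "tz": 0, "turn": 0}, {"tx": 0, "ty": 0, "tz": 0, "turn": 0}, {"tx": 0, "ty": 0, "tz": 0, "turn": 0}]}}

```text
time: 33.6
eef_pos: [576.5, 242.4, 59.6]
ee_rot: [[-0.994, -0.061, 0.087], [-0.087, 0.003, -0.996], [0.061, -0.998, -0.008]]
contact_force: [0.3, -0.3, 0.3]
width: 51.1
```

```bash
python3 -c "
from h import *
go(575,243.5,40,-85,step=12)
shot('wrist','w20.png')
"
```

```text
now [576.5 242.4  59.6] phi -85.0 w 51.1 t 33.6 F [ 0.3 -0.3  0.3] | d [ -1.5   1.1 -19.6] turn -0.0 rows 2
{"tx":0.0007,"ty":0.0098,"tz":-0.0006,"turn":-0.000},{"tx":0.0007,"ty":0.0098,"tz":-0.0006,"turn":-0.000},
```

View pics/w20.png

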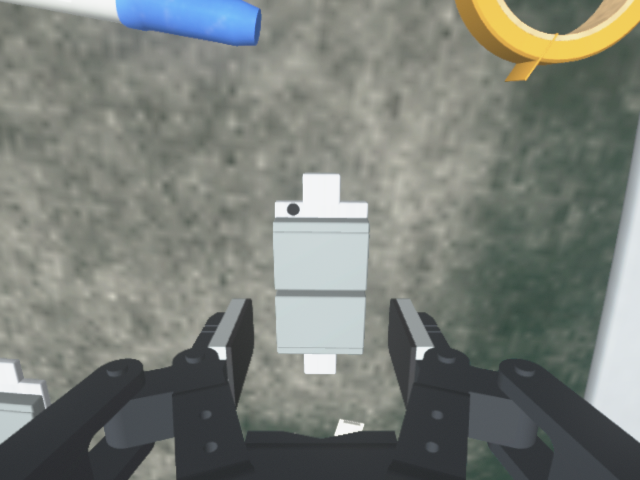

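>>> {"op": "servo_tool", "data": {"motion": [{"tx": 0, "ty": -0.06, "tz": 0, "turn": 0}, {"tx": 0, "ty": 0, "tz": 0, "turn": 0}, {"tx": 0, "ty": 0.012, "tz": 0, "turn": 0}, {"tx": 0, "ty": 0, "tz": 0, "turn": 0}, {"tx": 0, "ty": 0.012, "tz": 0, "turn": 0}, {"tx": 0, "ty": 0, "tz": 0, "turn": 0}, {"tx": 0, "ty": 0.012, "tz": 0, "turn": 0}, {"tx": 0, "ty": 0, "tz": 0, "turn": 0}, {"tx": 0, "ty": 0.012, "tz": 0, "turn": 0}, {"tx": 0, "ty": 0, "tz": 0, "turn": 0}]}}

```text
time: 34.9
eef_pos: [574.7, 241.8, 65.9]
ee_rot: [[-0.994, -0.066, 0.087], [-0.088, 0.001, -0.996], [0.066, -0.998, -0.006]]
contact_force: [-0.3, 0.1, -1.0]
width: 51.0
```

```bash
python3 -c "
from h import *
c=np.load('/tmp/wrist.npz');print(onz(c,320.5,293,15))
st()
"
```

```text
[575.10123761 242.66935172  15.        ]
t 34.9 pos [574.7 241.8  65.9] w 50.99714447305991 F [-0.3  0.1 -1. ]
[[-0.994 -0.066  0.087]
 [-0.088  0.001 -0.996]
 [ 0.066 -0.998 -0.006]]
q [ -15.2   28.2  -14.    95.3    5.5   60.7 -115.5]
```

>>> {"op": "servo_tool", "data": {"motion": [{"tx": -0.003, "ty": 0.02, "tz": 0, "turn": 0}, {"tx": -0.001, "ty": 0.016, "tz": 0, "turn": 0}, {"tx": 0, "ty": 0, "tz": 0, "turn": 0}]}}

```text
time: 35.28
eef_pos: [576.3, 242.1, 27.2]
ee_rot: [[-0.994, -0.067, 0.087], [-0.088, 0.001, -0.996], [0.066, -0.998, -0.006]]
contact_force: [-0.9, 1.3, -0.5]
width: 51.4
```

```bash
python3 -c "
from h import *
go(575.5,242.7,28,-85,step=12)
shot('wrist','w21.png')
"
```

```text
now [576.3 242.1  27.2] phi -85.0 w 51.4 t 35.27 F [-0.9  1.3 -0.5] | d [-0.8  0.6  0.8] turn 0.0 rows 1
{"tx":0.0008,"ty":-0.0008,"tz":-0.0007,"turn":0.000},
```

View pics/w21.png

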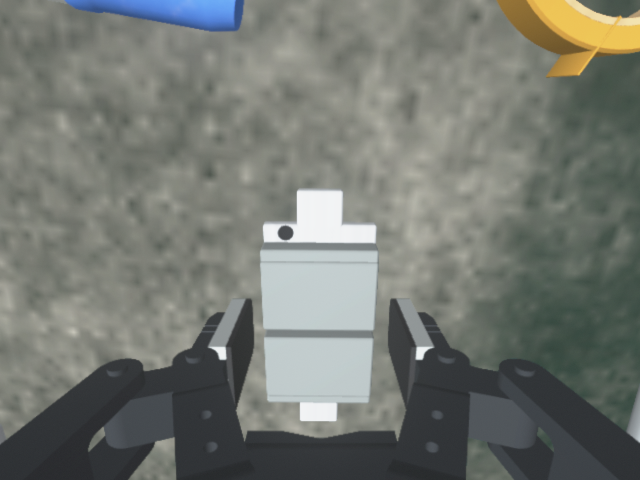

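Well centred; grip and lift.

>>> {"op": "servo_tool", "data": {"motion": [{"tx": 0, "ty": 0, "tz": 0, "turn": 0}, {"tx": 0, "ty": 0, "tz": 0, "turn": 0}, {"tx": 0, "ty": -0.02, "tz": 0, "turn": 0}, {"tx": 0, "ty": -0.05, "tz": 0, "turn": 0}, {"tx": 0, "ty": -0.05, "tz": 0, "turn": 0}, {"tx": 0, "ty": 0, "tz": 0, "turn": 0}], "fingers": 1, "grip_force": 60}}

```text
time: 36.08
eef_pos: [586.0, 242.7, 157.6]
ee_rot: [[-0.994, -0.062, 0.087], [-0.088, 0.003, -0.996], [0.061, -0.998, -0.008]]
contact_force: [-0.1, -0.0, -1.1]
width: 38.4
```

```bash
python3 -c "
from h import *
shot('wrist','w22.png')
go(*fr(-86,0),150,8.3,step=50)
print(ctrl.get_obs()['ee_rot'])
"
```

```text
now [584.8 242.2 155.2] phi -85.0 w 38.3 t 36.12 F [-0.6  0.7 -1.3] | d [ -81.2 -296.8   -5.2] turn -93.3 rows 10
{"tx":0.0107,"ty":0.0005,"tz":0.0289,"turn":-0.104},{"tx":0.0152,"ty":0.0005,"tz":0.0267,"turn":-0.104},{"tx":0.0194,"ty":0.0005,"tz":0.0239,"turn":-0.104},{"tx":0.0230,"ty":0.0005,"tz":0.0205,"turn":-0.104},{"tx":0.0260,"ty":0.0005,"tz":0.0165,"turn":-0.104},{"tx":0.0283,"ty":0.0005,"tz":0.0120,"turn":-0.104},{"tx":0.0299,"ty":0.0005,"tz":0.0073,"turn":-0.104},{"tx":0.0307,"ty":0.0005,"tz":0.0024,"turn":-0.104},{"tx":0.0307,"ty":0.0005,"tz":-0.0027,"turn":-0.104},{"tx":0.0298,"ty":0.0005,"tz":-0.0076,"turn":-0.104},
[[-0.99404419 -0.06482391  0.08760146]
 [-0.08787638  0.00139656 -0.99613041]
 [ 0.06445073 -0.99789574 -0.00708474]]
```

View pics/w22.png

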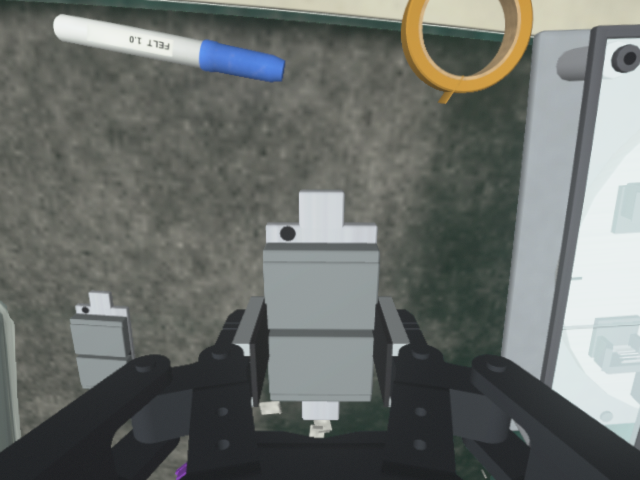

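>>> {"op": "servo_tool", "data": {"motion": [{"tx": 0.011, "ty": -0.002, "tz": 0.029, "turn": -0.105}, {"tx": 0.015, "ty": -0.002, "tz": 0.027, "turn": -0.105}, {"tx": 0.019, "ty": -0.002, "tz": 0.024, "turn": -0.105}, {"tx": 0.023, "ty": -0.002, "tz": 0.02, "turn": -0.105}, {"tx": 0.026, "ty": -0.002, "tz": 0.016, "turn": -0.105}, {"tx": 0.028, "ty": -0.002, "tz": 0.012, "turn": -0.105}, {"tx": 0.03, "ty": -0.002, "tz": 0.007, "turn": -0.105}, {"tx": 0.03, "ty": -0.002, "tz": 0.002, "turn": -0.105}, {"tx": 0.03, "ty": -0.002, "tz": -0.003, "turn": -0.105}, {"tx": 0, "ty": 0, "tz": 0, "turn": 0}]}}

```text
time: 37.38
eef_pos: [510.8, -34.0, 171.7]
ee_rot: [[0.052, -0.079, 0.995], [-0.999, -0.001, 0.053], [-0.003, -0.997, -0.079]]
contact_force: [0.2, -0.1, -1.7]
width: 38.1
```

```bash
python3 -c "
from h import *
go(*fr(-86,0),120,8.3,step=50)
print(ctrl.get_obs()['ee_rot'])
"
```

```text
now [510.8 -34.  171.7] phi 3.0 w 38.1 t 37.38 F [ 0.2 -0.1 -1.7] | d [ -7.2 -20.6 -51.7] turn -5.3 rows 2
{"tx":0.0101,"ty":0.0259,"tz":-0.0042,"turn":-0.029},{"tx":0.0099,"ty":0.0259,"tz":-0.0046,"turn":-0.029},
[[ 5.24213645e-02 -7.92947549e-02  9.95471919e-01]
 [-9.98619922e-01 -9.66258000e-04  5.25101700e-02]
 [-3.20189836e-03 -9.96850745e-01 -7.92359745e-02]]
```

```bash
cat > seat.py <<'E'
from h import *
Rp=np.array([[-0.994,-0.067,0.087],[-0.088,0.001,-0.996],[0.066,-0.998,-0.006]])
d=np.array([575.1-576.3,0,7.5-27.2]);pt=Rp.T@d;pt[2]=0
o=ctrl.get_obs();R=np.array(o['ee_rot']);off=R@pt
n=R@(Rp.T@np.array([0,0,1]));print('pad normal frame',tofr(np.append(AX,0)+n*1000)/1000)
pc=np.array(o['eef_pos'])+off;print('pad centre now',tofr(pc),pc[2].round(1),'off',off.round(1))
np.save('/tmp/off.npy',off)
E
python3 - <<'E'
exec(open('seat.py').read())
t=np.append(fr(-86.5,-1.0),90+7.5)-off  # underside 90
go(*t,8.3,step=50)
E
```

```text
pad normal frame [ 0.0664 -0.0756]
pad centre now [-77.4  19.7] 152.1 off [ -1.6   0.1 -19.7]
now [510.8 -34.  171.7] phi 3.0 w 38.1 t 37.38 F [ 0.2 -0.1 -1.7] | d [ -6.  -21.8 -54.6] turn -5.3 rows 2
{"tx":0.0107,"ty":0.0273,"tz":-0.0036,"turn":-0.029},{"tx":0.0105,"ty":0.0273,"tz":-0.0041,"turn":-0.029},
```

>>> {"op": "servo_tool", "data": {"motion": [{"tx": 0.011, "ty": 0.025, "tz": -0.002, "turn": -0.03}, {"tx": 0.01, "ty": 0.025, "tz": -0.002, "turn": -0.03}, {"tx": 0, "ty": 0, "tz": 0, "turn": 0}]}}

```text
time: 37.75
eef_pos: [503.3, -53.8, 120.2]
ee_rot: [[0.145, -0.081, 0.986], [-0.989, 0.0, 0.145], [-0.012, -0.997, -0.08]]
contact_force: [0.8, 0.7, -1.3]
width: 38.1
```

Run:
```python
exec(open('seat.py').read())
t=np.append(fr(-86.5,-1.0),62+7.5)-off  # underside 62
go(*t,8.3,step=50)
c=shot('wrist','w23.png')
```

```text
pad normal frame [ 0.0741 -0.0778]
pad centre now [-87.7   1.2] 100.5 off [ -1.6   0.1 -19.7]
now [503.3 -53.8 120.2] phi 8.4 w 38.1 t 37.75 F [ 0.8  0.7 -1.3] | d [  1.5  -2.  -31. ] turn 0.1 rows 1
{"tx":0.0022,"ty":0.0310,"tz":0.0012,"turn":0.001},
```

View pics/w23.png

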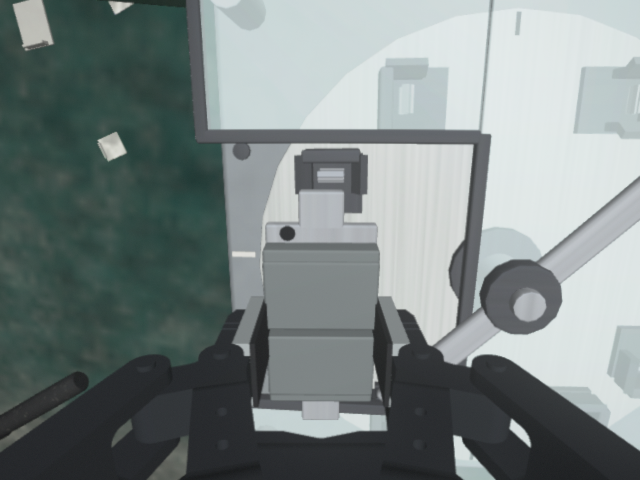

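>>> {"op": "servo_tool", "data": {"motion": [{"tx": 0.001, "ty": 0.015, "tz": 0.002, "turn": 0}, {"tx": 0.001, "ty": 0.015, "tz": 0.002, "turn": 0}, {"tx": 0, "ty": 0, "tz": 0, "turn": 0}]}}

```text
time: 38.17
eef_pos: [507.5, -52.7, 90.6]
ee_rot: [[0.145, -0.077, 0.987], [-0.989, 0.0, 0.145], [-0.012, -0.997, -0.076]]
contact_force: [-0.9, -0.2, -2.3]
width: 38.2
```

Run:
```python
exec(open('seat.py').read())
t=np.append(fr(-86.5,-1.0),52+7.5)-off
go(*t,8.3,step=50)
c=shot('wrist','w24.png')
```

```text
pad normal frame [ 0.0699 -0.0776]
pad centre now [-83.4   1.6] 70.9 off [ -1.5   0.1 -19.7]
now [507.5 -52.7  90.6] phi 8.4 w 38.2 t 38.17 F [-0.9 -0.2 -2.3] | d [ -2.7  -3.1 -11.4] turn 0.1 rows 1
{"tx":0.0026,"ty":0.0114,"tz":-0.0031,"turn":0.001},
```

View pics/w24.png

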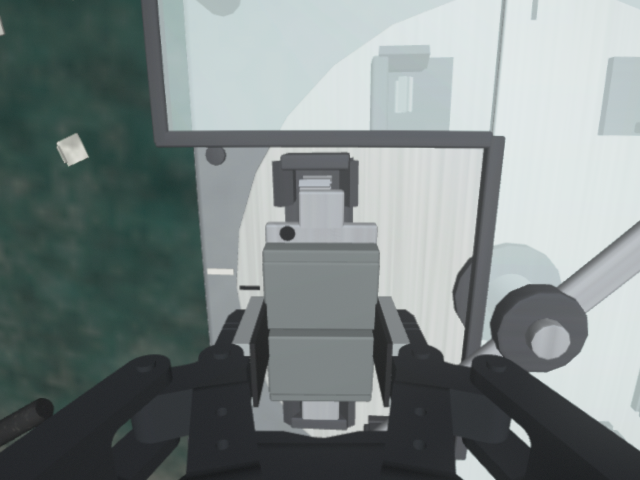

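>>> {"op": "servo_tool", "data": {"motion": [{"tx": 0.002, "ty": 0.005, "tz": -0.003, "turn": 0}, {"tx": 0, "ty": 0.004, "tz": 0, "turn": 0}, {"tx": 0, "ty": 0, "tz": 0, "turn": 0}]}}

```text
time: 38.6
eef_pos: [504.8, -55.3, 82.6]
ee_rot: [[0.144, -0.075, 0.987], [-0.989, 0.0, 0.145], [-0.011, -0.997, -0.074]]
contact_force: [0.8, 0.6, -1.0]
width: 38.2
```

Run:
```python
exec(open('seat.py').read())
t=np.append(fr(-86.5,-1.0),48+7.5)-off
go(*t,8.3,step=50)
c=shot('wrist','w25.png')
```

```text
pad normal frame [ 0.0679 -0.077 ]
pad centre now [-86.4  -0.5] 62.9 off [ -1.5   0.1 -19.7]
now [504.8 -55.3  82.6] phi 8.3 w 38.2 t 38.6 F [ 0.8  0.6 -1. ] | d [-0.  -0.5 -7.4] turn 0.0 rows 1
{"tx":0.0005,"ty":0.0074,"tz":-0.0001,"turn":0.001},
```

View pics/w25.png

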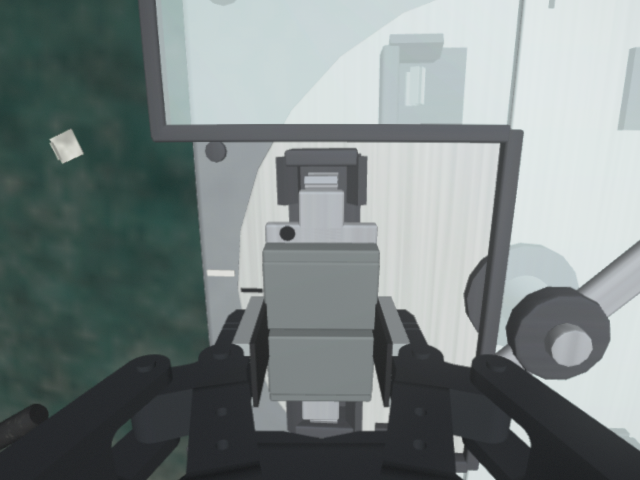

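>>> {"op": "servo_tool", "data": {"motion": [{"tx": 0, "ty": 0.006, "tz": 0, "turn": 0}, {"tx": 0, "ty": 0.005, "tz": 0, "turn": 0}, {"tx": 0, "ty": 0, "tz": 0, "turn": 0}]}}

```text
time: 39.02
eef_pos: [505.4, -55.3, 72.2]
ee_rot: [[0.144, -0.072, 0.987], [-0.99, 0.0, 0.144], [-0.011, -0.997, -0.071]]
contact_force: [1.4, -0.4, -3.7]
width: 38.5
```

Run:
```python
exec(open('seat.py').read())
t=np.append(fr(-86.5,-1.0),42+7.5)-off
go(*t,8.3,step=50)
```

```text
pad normal frame [ 0.0648 -0.0765]
pad centre now [-85.8  -0.6] 52.5 off [ -1.4   0.1 -19.7]
now [505.4 -55.3  72.2] phi 8.3 w 38.5 t 39.02 F [ 1.4 -0.4 -3.7] | d [-0.7 -0.5 -3. ] turn 0.0 rows 1
{"tx":0.0004,"ty":0.0030,"tz":-0.0007,"turn":0.000},
```

>>> {"op": "servo_tool", "data": {"motion": [{"tx": 0, "ty": 0.005, "tz": 0, "turn": 0}, {"tx": 0, "ty": 0.004, "tz": 0, "turn": 0}, {"tx": 0, "ty": 0, "tz": 0, "turn": 0}]}}

```text
time: 39.4
eef_pos: [505.7, -55.7, 64.5]
ee_rot: [[0.145, -0.07, 0.987], [-0.989, -0.001, 0.145], [-0.009, -0.998, -0.069]]
contact_force: [-1.0, -0.9, -0.4]
width: 38.3
```

Run:
```python
exec(open('seat.py').read())
t=np.append(fr(-86.5,-1.0),34+7.5)-off
go(*t,8.3,step=50)
```

```text
pad normal frame [ 0.0632 -0.0749]
pad centre now [-85.5  -1.1] 44.8 off [ -1.4   0.1 -19.7]
now [505.7 -55.7  64.5] phi 8.3 w 38.3 t 39.4 F [-1.  -0.9 -0.4] | d [-1.  -0.  -3.3] turn 0.0 rows 1
{"tx":-0.0001,"ty":0.0033,"tz":-0.0010,"turn":0.001},
```

>>> {"op": "servo_tool", "data": {"motion": [{"tx": 0, "ty": 0.004, "tz": 0, "turn": 0}, {"tx": 0, "ty": 0.003, "tz": 0, "turn": 0}, {"tx": 0, "ty": 0, "tz": 0, "turn": 0}]}}

```text
time: 39.78
eef_pos: [505.6, -55.7, 63.1]
ee_rot: [[0.146, -0.07, 0.987], [-0.989, -0.004, 0.146], [-0.006, -0.998, -0.07]]
contact_force: [-1.2, -0.1, -0.1]
width: 38.3
```

Run:
```python
exec(open('seat.py').read())
c=shot('wrist','w26.png')
t=np.append(fr(-86.5,-1.0),34+7.5)-off
go(*t,8.3,step=50)
```

```text
pad normal frame [ 0.0635 -0.0721]
pad centre now [-85.5  -1.2] 43.4 off [ -1.4   0.  -19.7]
now [505.6 -55.7  63.1] phi 8.4 w 38.2 t 39.83 F [-5.2  0.3 10.8] | d [-1.   0.  -1.9] turn 0.1 rows 1
{"tx":-0.0002,"ty":0.0019,"tz":-0.0010,"turn":0.001},
```

View pics/w26.png

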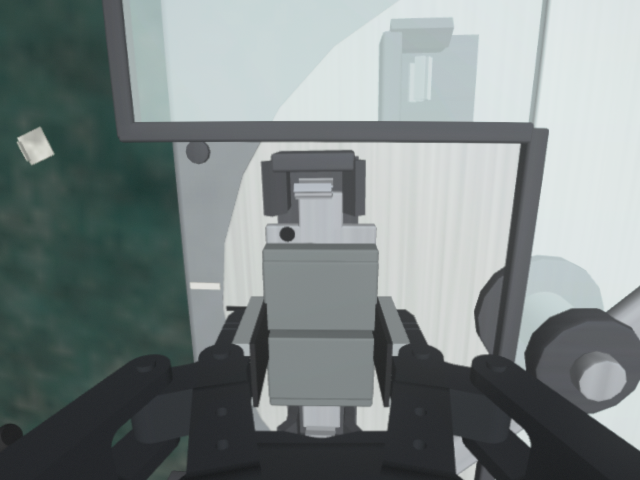

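>>> {"op": "servo_tool", "data": {"motion": [{"tx": 0, "ty": 0.004, "tz": 0, "turn": 0}, {"tx": 0, "ty": 0.005, "tz": 0, "turn": 0}, {"tx": 0, "ty": 0.005, "tz": 0, "turn": 0}]}}

```text
time: 40.2
eef_pos: [505.8, -56.1, 61.8]
ee_rot: [[0.147, -0.069, 0.987], [-0.989, -0.009, 0.147], [-0.001, -0.998, -0.07]]
contact_force: [-26.4, 1.9, 68.6]
width: 38.8
```

Run:
```python
exec(open('seat.py').read())
t=np.append(fr(-86.5,-1.0),34+7.5)-off
go(*t,8.3,step=50)
c=shot('wrist','w27.png')
```

```text
pad normal frame [ 0.064  -0.0668]
pad centre now [-85.4  -1.7] 42.1 off [ -1.4  -0.1 -19.7]
now [505.8 -56.1  61.8] phi 8.4 w 38.8 t 40.2 F [-26.4   1.9  68.6] | d [-1.2  0.5 -0.6] turn 0.1 rows 1
{"tx":-0.0007,"ty":0.0006,"tz":-0.0011,"turn":0.002},
```

View pics/w27.png

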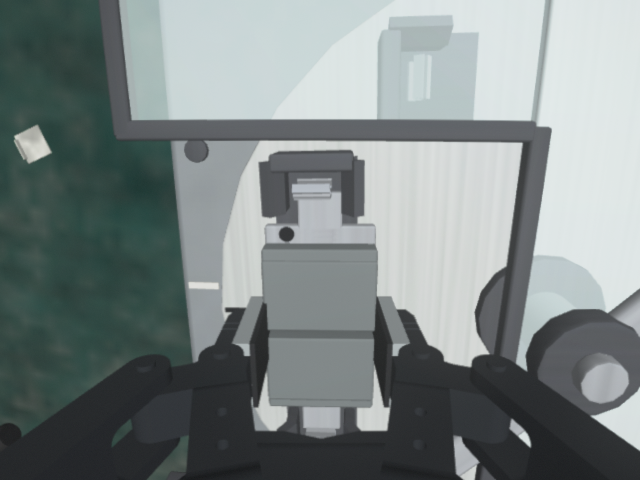

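>>> {"op": "servo_tool", "data": {"motion": [{"tx": 0, "ty": 0, "tz": 0, "turn": 0}, {"tx": 0, "ty": 0, "tz": 0, "turn": 0}, {"tx": 0, "ty": 0, "tz": 0, "turn": 0}], "fingers": -0.2}}

```text
time: 40.62
eef_pos: [505.9, -56.1, 62.5]
ee_rot: [[0.147, -0.068, 0.987], [-0.989, -0.01, 0.147], [-0.0, -0.998, -0.069]]
contact_force: [0.3, 0.3, 1.2]
width: 51.2
```

>>> {"op": "servo_tool", "data": {"motion": [{"tx": 0, "ty": -0.03, "tz": 0, "turn": 0}, {"tx": 0, "ty": -0.035, "tz": 0, "turn": 0}, {"tx": 0, "ty": 0, "tz": 0, "turn": 0}]}}

```text
time: 41.0
eef_pos: [509.4, -55.4, 126.6]
ee_rot: [[0.147, -0.072, 0.987], [-0.989, -0.009, 0.147], [-0.002, -0.997, -0.073]]
contact_force: [0.3, -0.4, 0.3]
width: 51.2
```

Run:
```python
from h import *
st()
c=shot('wrist','w28.png')
d=c['depth'];print(d.shape)
def P(u,v):
    z=float(np.median(d[v-1:v+2,u-1:u+2]));o,r=ray(c,u,v);rr=np.linalg.inv(c['pose'][:3,:3])@r
    return o+r*z/rr[2]
np.save('/tmp/x.npy',0)
```

```text
t 41.0 pos [509.4 -55.4 126.6] w 51.201910306088635 F [ 0.3 -0.4  0.3]
[[ 0.147 -0.072  0.987]
 [-0.989 -0.009  0.147]
 [-0.002 -0.997 -0.073]]
q [ 17.8  13.5 -19.1 107.8   5.4  63.7   4.9]
(480, 640)
```

View pics/w28.png

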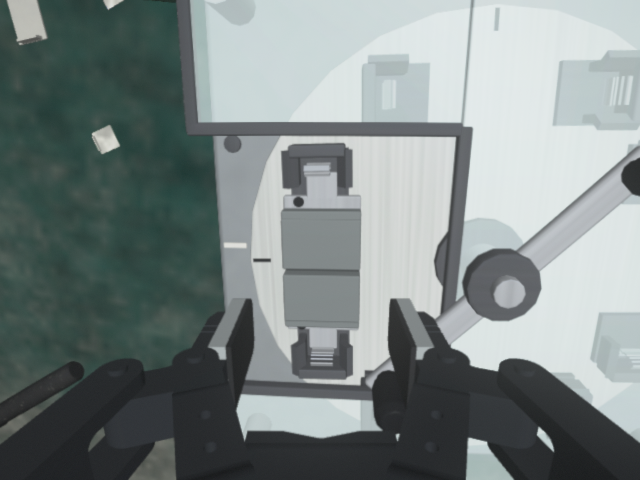

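Check heights over the pad by the depth image.

```bash
cat >> h.py <<'E'
def hts(pts,c=None,n='wrist'):
    c=np.load('/tmp/%s.npz'%n) if c is None else c
    d=c['depth'];Ri=np.linalg.inv(c['pose'][:3,:3])
    for u,v in pts:
        w=d[v-2:v+3,u-2:u+3];w=w[w>0];z=float(np.median(w)) if len(w) else 0
        o,r=ray(c,u,v);p=o+r*z/(Ri@r)[2];print((u,v),tofr(p),'z',p[2].round(1))
E
python3 - <<'E'
from h import *
hts([(320,222),(320,255),(300,240),(345,240),(320,285),(320,315),(300,300),(345,300),(320,182),(321,338),(400,180),(400,280),(420,220),(380,170),(245,180),(240,220)])
E
```

```text
(320, 222) [-86.8  23.6] z 48.3
(320, 255) [-86.7   6.6] z 48.5
(300, 240) [-96.8  14.2] z 48.4
(345, 240) [-74.3  14.8] z 48.5
(320, 285) [-86.7  -9.8] z 48.3
(320, 315) [-86.6 -26.9] z 48.3
(300, 300) [-97.2 -18.7] z 48.2
(345, 300) [-73.6 -17.8] z 48.1
(320, 182) [-87.6  42. ] z 38.1
(321, 338) [-86.8 -46.3] z 38.2
(400, 180) [-46.6  42.5] z 29.5
(400, 280) [-43.3 -13.2] z 29.0
(420, 220) [-34.8  21.4] z 29.4
(380, 170) [-57.1  47.5] z 29.4
(245, 180) [-133.2   39. ] z 11.4
(240, 220) [-137.4   15.1] z 11.2
```

Run:
```python
from h import *
go(549,-100,150,-36.7,step=25)
```

```text
now [508.2 -55.4 125. ] phi 8.5 w 51.0 t 41.05 F [-0.1 -0.  -0.4] | d [ 40.8 -44.6  25. ] turn 45.2 rows 5
{"tx":0.0100,"ty":-0.0050,"tz":0.0068,"turn":0.100},{"tx":0.0088,"ty":-0.0050,"tz":0.0082,"turn":0.100},{"tx":0.0074,"ty":-0.0050,"tz":0.0095,"turn":0.100},{"tx":0.0058,"ty":-0.0050,"tz":0.0106,"turn":0.100},{"tx":0.0041,"ty":-0.0050,"tz":0.0114,"turn":0.100},
```

>>> {"op": "servo_tool", "data": {"motion": [{"tx": 0, "ty": -0.025, "tz": 0, "turn": 0}, {"tx": 0.01, "ty": 0, "tz": 0.007, "turn": 0.1}, {"tx": 0.009, "ty": 0, "tz": 0.008, "turn": 0.1}, {"tx": 0.007, "ty": 0, "tz": 0.009, "turn": 0.1}, {"tx": 0.006, "ty": 0, "tz": 0.01, "turn": 0.1}, {"tx": 0.004, "ty": 0, "tz": 0.01, "turn": 0.09}, {"tx": 0, "ty": 0, "tz": 0, "turn": 0}], "fingers": 0, "grip_force": 25}}

```text
time: 41.92
eef_pos: [543.6, -100.1, 136.1]
ee_rot: [[-0.599, -0.091, 0.796], [-0.799, -0.007, -0.602], [0.06, -0.996, -0.069]]
contact_force: [-1.0, -0.7, -0.1]
width: 42.9
```

Run:
```python
from h import *
go(547,-100,101,-36.7,step=25)
shot('wrist','w29.png')
```

```text
now [ 543.6 -100.1  136.1] phi -37.1 w 42.9 t 41.92 F [-1.  -0.7 -0.1] | d [  3.4   0.1 -35.1] turn -0.4 rows 2
{"tx":-0.0011,"ty":0.0175,"tz":0.0013,"turn":-0.002},{"tx":-0.0010,"ty":0.0175,"tz":0.0013,"turn":-0.002},
```

View pics/w29.png

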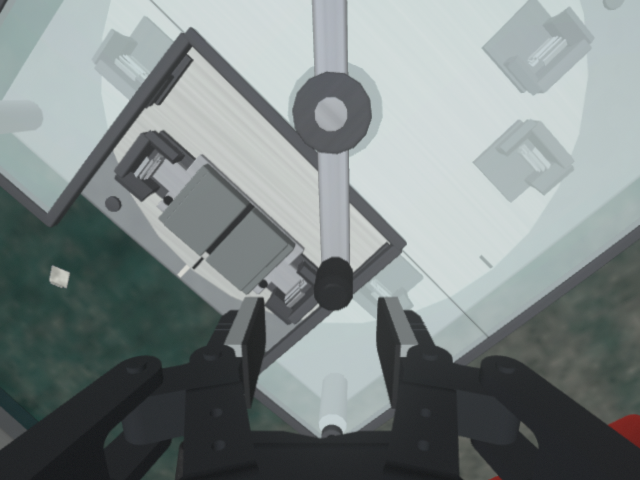

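>>> {"op": "servo_tool", "data": {"motion": [{"tx": -0.002, "ty": 0.016, "tz": 0.003, "turn": 0}, {"tx": -0.002, "ty": 0.016, "tz": 0.002, "turn": 0}, {"tx": 0, "ty": 0, "tz": 0, "turn": 0}]}}

```text
time: 42.35
eef_pos: [545.4, -98.3, 99.7]
ee_rot: [[-0.591, -0.094, 0.801], [-0.804, -0.006, -0.594], [0.061, -0.996, -0.073]]
contact_force: [0.4, 0.2, 0.1]
width: 42.3
```

Run:
```python
from h import *
go(547,-100,101,-36.7,step=25)
```

```text
now [545.4 -98.3  99.7] phi -36.6 w 42.3 t 42.35 F [0.4 0.2 0.1] | d [ 1.6 -1.7  1.3] turn 0.1 rows 1
{"tx":0.0004,"ty":-0.0013,"tz":0.0023,"turn":0.001},
```

Clamp the knob hard and see whether this levels the tool.

>>> {"op": "servo_tool", "data": {"motion": [{"tx": 0, "ty": -0.002, "tz": 0.002, "turn": 0}, {"tx": 0, "ty": 0, "tz": 0, "turn": 0}, {"tx": 0, "ty": 0, "tz": 0, "turn": 0}, {"tx": 0, "ty": 0, "tz": 0, "turn": 0}, {"tx": 0, "ty": 0, "tz": 0, "turn": 0}, {"tx": 0, "ty": 0, "tz": 0, "turn": 0}], "fingers": 1, "grip_force": 100}}

```text
time: 43.1
eef_pos: [547.8, -99.7, 102.0]
ee_rot: [[-0.591, -0.093, 0.802], [-0.805, -0.006, -0.594], [0.06, -0.996, -0.071]]
contact_force: [0.1, 1.4, -2.8]
width: 13.6
```

Run:
```python
from h import *
st();print(ctrl.get_obs()['wrist_torque'])
```

```text
t 43.1 pos [547.8 -99.7 102. ] w 13.573597506429824 F [ 0.1  1.4 -2.8]
[[-0.591 -0.093  0.802]
 [-0.805 -0.006 -0.594]
 [ 0.06  -0.996 -0.071]]
q [ 15.   19.9 -11.7 102.3   5.2  63.5 -35.1]
[-0.38732612 -0.69726686 -0.03533175]
```

>>> {"op": "servo_tool", "data": {"motion": [{"tx": -0.001, "ty": -0.001, "tz": 0.011, "turn": -0.1}, {"tx": -0.001, "ty": -0.001, "tz": 0.011, "turn": -0.1}, {"tx": -0.001, "ty": -0.001, "tz": 0.011, "turn": -0.1}, {"tx": -0.001, "ty": -0.001, "tz": 0.011, "turn": -0.1}, {"tx": 0, "ty": 0, "tz": 0, "turn": 0}], "grip_force": 30}}

```text
time: 43.72
eef_pos: [591.9, -112.7, 102.2]
ee_rot: [[0.012, -0.089, 0.996], [-1.0, -0.006, 0.011], [0.005, -0.996, -0.089]]
contact_force: [3.3, 0.5, -5.2]
width: 14.1
```

Run:
```python
from h import *
pol();print(ctrl.get_obs()['ee_rot'])
```

```text
t 43.725 r 70.5 ang(frame) -95.7 phi 0.6 z 102.2 w 14.1 F [ 3.3  0.5 -5.2] j7 0.3910281523125328
[[ 0.0116488  -0.0891438   0.99595065]
 [-0.99992106 -0.00572959  0.01118241]
 [ 0.00470954 -0.99600229 -0.08920351]]
```

>>> {"op": "servo_tool", "data": {"motion": [{"tx": -0.001, "ty": -0.001, "tz": 0.011, "turn": -0.1}, {"tx": -0.001, "ty": -0.001, "tz": 0.011, "turn": -0.1}, {"tx": -0.001, "ty": -0.001, "tz": 0.011, "turn": -0.1}, {"tx": -0.001, "ty": -0.001, "tz": 0.011, "turn": -0.1}, {"tx": -0.001, "ty": -0.001, "tz": 0.011, "turn": -0.1}, {"tx": 0, "ty": 0, "tz": 0, "turn": 0}]}}

```text
time: 44.48
eef_pos: [643.2, -82.7, 102.3]
ee_rot: [[0.717, -0.086, 0.691], [-0.694, 0.004, 0.72], [-0.064, -0.996, -0.057]]
contact_force: [6.6, 1.1, -6.0]
width: 13.9
```

Run:
```python
from h import *
pol();print(ctrl.get_obs()['ee_rot'])
go(*fr(50.2,-50.2),102,53.3)
```

```text
t 44.475 r 67.9 ang(frame) -45.0 phi 46.2 z 102.3 w 13.9 F [ 6.6  1.1 -6. ] j7 39.73998980097636
[[ 0.7173015  -0.08550777  0.69149619]
 [-0.69381747  0.0035015   0.72014239]
 [-0.06399905 -0.99633135 -0.05681515]]
now [643.2 -82.7 102.3] phi 46.2 w 13.9 t 44.48 F [ 6.6  1.1 -6. ] | d [ 2.4 -1.9 -0.3] turn -7.1 rows 1
{"tx":0.0031,"ty":0.0003,"tz":0.0003,"turn":-0.079},
```

>>> {"op": "servo_tool", "data": {"motion": [{"tx": 0, "ty": 0, "tz": 0, "turn": 0}, {"tx": 0, "ty": 0, "tz": 0, "turn": 0}, {"tx": 0, "ty": -0.03, "tz": 0, "turn": 0}, {"tx": 0, "ty": -0.04, "tz": 0, "turn": 0}, {"tx": 0, "ty": 0, "tz": 0, "turn": 0}], "fingers": -0.2}}

```text
time: 45.1
eef_pos: [646.7, -84.0, 174.4]
ee_rot: [[0.71, -0.09, 0.698], [-0.701, 0.002, 0.713], [-0.066, -0.996, -0.062]]
contact_force: [0.5, 0.3, 0.2]
width: 51.1
```

Run:
```python
from h import *
st()
shot('wrist','w30.png')
c=shot('top','t30.png');im=c['image'][160:345,120:435,::-1]
cv2.imwrite('pics/g30.png',cv2.resize(im,None,fx=2.5,fy=2.5,interpolation=cv2.INTER_CUBIC))
```

```text
t 45.1 pos [646.7 -84.  174.4] w 51.07270661846614 F [0.5 0.3 0.2]
[[ 0.71  -0.09   0.698]
 [-0.701  0.002  0.713]
 [-0.066 -0.996 -0.062]]
q [ 22.2  28.1 -26.1  83.5  12.   76.4  40.4]
```

View pics/w30.png

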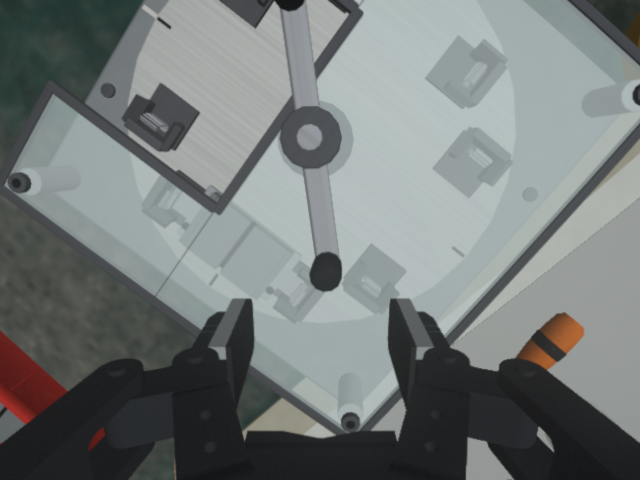

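View pics/g30.png

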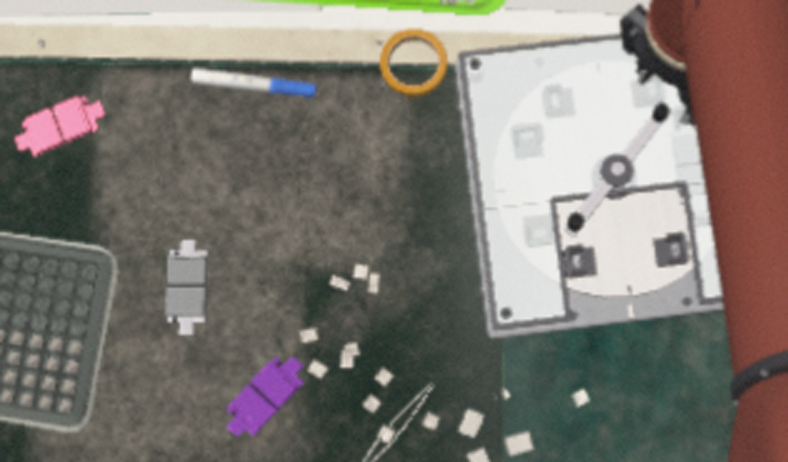

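Run:
```python
from h import *
go(464.6,402,180,92,step=27)
```

```text
now [645.  -84.2 171. ] phi 45.6 w 51.1 t 45.2 F [ 0.  -0.5 -0.8] | d [-180.4  486.2    9. ] turn -46.4 rows 20
{"tx":-0.0234,"ty":-0.0005,"tz":0.0111,"turn":-0.026},{"tx":-0.0230,"ty":-0.0005,"tz":0.0120,"turn":-0.026},{"tx":-0.0225,"ty":-0.0005,"tz":0.0129,"turn":-0.026},{"tx":-0.0219,"ty":-0.0005,"tz":0.0138,"turn":-0.026},{"tx":-0.0214,"ty":-0.0005,"tz":0.0147,"turn":-0.026},{"tx":-0.0207,"ty":-0.0005,"tz":0.0156,"turn":-0.026},{"tx":-0.0201,"ty":-0.0005,"tz":0.0164,"turn":-0.026},{"tx":-0.0194,"ty":-0.0005,"tz":0.0172,"turn":-0.026},{"tx":-0.0187,"ty":-0.0005,"tz":0.0180,"turn":-0.026},{"tx":-0.0180,"ty":-0.0005,"tz":0.0187,"turn":-0.026},{"tx":-0.0172,"ty":-0.0005,"tz":0.0194,"turn":-0.026},{"tx":-0.0164,"ty":-0.0005,"tz":0.0201,"turn":-0.026},{"tx":-0.0156,"ty":-0.0005,"tz":0.0207,"turn":-0.026},{"tx":-0.0147,"ty":-0.0005,"tz":0.0213,"turn":-0.026},{"tx":-0.0138,"ty":-0.0005,"tz":0.0219,"turn":-0.026},{"tx":-0.0129,"ty":-0.0005,"tz":0.0225,"turn":-0.026},{"tx":-0.0120,"ty":-0.0005,"tz":0.0230,"turn":-0.026},{"tx":-0.0111,"ty":-0.0005,"tz":0.0234,"turn":-0.026},{"tx":-0.0101,"ty":-0.0005,"tz":0.0239,"turn":-0.026},{"tx":-0.0092,"ty":-0.0005,"tz":0.0243,"turn":-0.026},
```

>>> {"op": "servo_tool", "data": {"motion": [{"tx": -0.023, "ty": 0, "tz": 0.011, "turn": -0.026}, {"tx": -0.023, "ty": 0, "tz": 0.012, "turn": -0.026}, {"tx": -0.022, "ty": 0, "tz": 0.013, "turn": -0.026}, {"tx": -0.022, "ty": 0, "tz": 0.014, "turn": -0.026}, {"tx": -0.021, "ty": 0, "tz": 0.015, "turn": -0.026}, {"tx": -0.021, "ty": 0, "tz": 0.016, "turn": -0.026}, {"tx": -0.02, "ty": 0, "tz": 0.016, "turn": -0.026}, {"tx": -0.019, "ty": 0, "tz": 0.017, "turn": -0.026}, {"tx": -0.019, "ty": 0, "tz": 0.018, "turn": -0.026}, {"tx": -0.018, "ty": 0, "tz": 0.019, "turn": -0.026}]}}

```text
time: 46.45
eef_pos: [545.4, 174.0, 178.5]
ee_rot: [[0.938, -0.1, 0.333], [-0.334, 0.002, 0.942], [-0.095, -0.995, -0.031]]
contact_force: [0.3, -0.2, -0.3]
width: 51.2
```

Run:
```python
from h import *
go(464.6,402,170,92,step=27)
print(ctrl.get_obs()['ee_rot'][:,1])
```

```text
now [545.4 174.  178.5] phi 70.5 w 51.2 t 46.45 F [ 0.3 -0.2 -0.3] | d [-80.8 228.   -8.5] turn -21.5 rows 9
{"tx":-0.0169,"ty":0.0009,"tz":0.0209,"turn":-0.026},{"tx":-0.0160,"ty":0.0009,"tz":0.0216,"turn":-0.026},{"tx":-0.0151,"ty":0.0009,"tz":0.0222,"turn":-0.026},{"tx":-0.0142,"ty":0.0009,"tz":0.0228,"turn":-0.026},{"tx":-0.0132,"ty":0.0009,"tz":0.0234,"turn":-0.026},{"tx":-0.0122,"ty":0.0009,"tz":0.0239,"turn":-0.026},{"tx":-0.0112,"ty":0.0009,"tz":0.0244,"turn":-0.026},{"tx":-0.0102,"ty":0.0009,"tz":0.0249,"turn":-0.026},{"tx":-0.0092,"ty":0.0009,"tz":0.0253,"turn":-0.026},
[-0.09990878  0.00244413 -0.9949936 ]
```

>>> {"op": "servo_tool", "data": {"motion": [{"tx": -0.017, "ty": 0, "tz": 0.021, "turn": -0.026}, {"tx": -0.016, "ty": 0, "tz": 0.022, "turn": -0.026}, {"tx": -0.015, "ty": 0, "tz": 0.022, "turn": -0.026}, {"tx": -0.014, "ty": 0, "tz": 0.023, "turn": -0.026}, {"tx": -0.013, "ty": 0, "tz": 0.023, "turn": -0.026}, {"tx": -0.012, "ty": 0, "tz": 0.024, "turn": -0.026}, {"tx": -0.011, "ty": 0, "tz": 0.024, "turn": -0.026}, {"tx": -0.01, "ty": 0, "tz": 0.024, "turn": -0.026}, {"tx": 0, "ty": 0, "tz": 0, "turn": 0}]}}

```text
time: 47.58
eef_pos: [466.2, 392.4, 186.8]
ee_rot: [[0.995, -0.101, -0.013], [0.014, 0.004, 1.0], [-0.101, -0.995, 0.005]]
contact_force: [0.4, -0.9, 0.1]
width: 51.4
```

Run:
```python
from h import *
go(464.6,402,120,92,step=27)
print(ctrl.get_obs()['ee_rot'][:,1])
shot('wrist','w31.png')
```

```text
now [466.2 392.4 186.8] phi 90.8 w 51.4 t 47.58 F [ 0.4 -0.9  0.1] | d [ -1.6   9.6 -66.8] turn -1.2 rows 3
{"tx":-0.0005,"ty":0.0223,"tz":0.0032,"turn":-0.005},{"tx":-0.0005,"ty":0.0223,"tz":0.0032,"turn":-0.005},{"tx":-0.0004,"ty":0.0223,"tz":0.0032,"turn":-0.005},
[-0.10096206  0.00409889 -0.99488183]
```

View pics/w31.png

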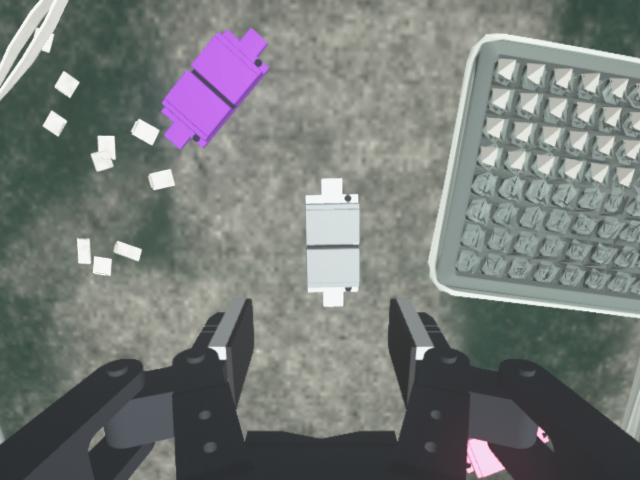

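Run:
```python
from h import *
c=np.load('/tmp/wrist.npz')
for u,v,z in [(332.5,245,15),(332,180,5),(333,305,5),(432,270,20),(432,270,0),(270,65,10)]: print((u,v),onz(c,u,v,z).round(1))
A=onz(c,332,180,5);B=onz(c,333,305,5);print(np.degrees(np.arctan2(*(A-B)[1::-1])))
hts([(332,225),(332,265)])
```

```text
(332.5, 245) [462.9 402.1  15. ]
(332, 180) [415.6 401.2   5. ]
(333, 305) [512.9 403.9   5. ]
(432, 270) [479.8 476.   20. ]
(432, 270) [484.9 481.8   0. ]
(270, 65) [336.1 356.1  10. ]
-178.4241321486825
(332, 225) [-75.1 459.4] z 14.2
(332, 265) [-45.1 455.6] z 14.2
```

>>> {"op": "servo_tool", "data": {"motion": [{"tx": 0.002, "ty": 0.025, "tz": 0.003, "turn": -0.004}, {"tx": 0.002, "ty": 0.025, "tz": 0.003, "turn": -0.004}, {"tx": 0.002, "ty": 0.025, "tz": 0.003, "turn": 0}, {"tx": 0.002, "ty": 0.025, "tz": 0.001, "turn": 0}, {"tx": 0.002, "ty": 0.02, "tz": 0, "turn": 0}, {"tx": 0, "ty": 0, "tz": 0, "turn": 0}]}}

```text
time: 48.38
eef_pos: [469.5, 396.8, 62.2]
ee_rot: [[0.995, -0.098, -0.015], [0.015, 0.0, 1.0], [-0.098, -0.995, 0.002]]
contact_force: [0.4, -0.1, -0.0]
width: 50.9
```

Run:
```python
from h import *
go(466,402.3,28,91.6,step=27)
print(ctrl.get_obs()['ee_rot'][:,1])
c=shot('wrist','w32.png')
```

```text
now [469.5 396.8  62.2] phi 90.9 w 50.9 t 48.38 F [ 0.4 -0.1 -0. ] | d [ -3.5   5.5 -34.2] turn -0.7 rows 2
{"tx":-0.0017,"ty":0.0171,"tz":0.0028,"turn":-0.004},{"tx":-0.0017,"ty":0.0171,"tz":0.0028,"turn":-0.004},
[-9.78035337e-02  3.28175901e-04 -9.95205688e-01]
```

View pics/w32.png

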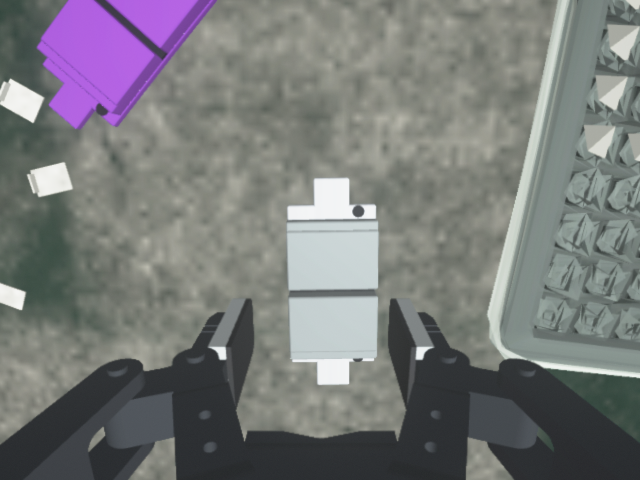

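>>> {"op": "servo_tool", "data": {"motion": [{"tx": 0, "ty": 0.017, "tz": 0.004, "turn": -0.005}, {"tx": 0, "ty": 0.014, "tz": 0.001, "turn": 0}, {"tx": 0, "ty": 0, "tz": 0, "turn": 0}]}}

```text
time: 48.8
eef_pos: [467.6, 403.4, 32.1]
ee_rot: [[0.995, -0.094, -0.023], [0.024, 0.003, 1.0], [-0.094, -0.996, 0.005]]
contact_force: [-0.5, 0.1, 0.1]
width: 51.5
```

Run:
```python
from h import *
go(466,402.3,27.5,91.6,step=27)
c=shot('wrist','w33.png')
print(onz(c,320,335,15))
```

```text
now [467.6 403.4  32.1] phi 91.3 w 51.5 t 48.8 F [-0.5  0.1  0.1] | d [-1.6 -1.1 -4.6] turn -0.3 rows 1
{"tx":-0.0016,"ty":0.0046,"tz":-0.0010,"turn":-0.003},
[468.61765834 403.3644481   15.        ]
```

View pics/w33.png

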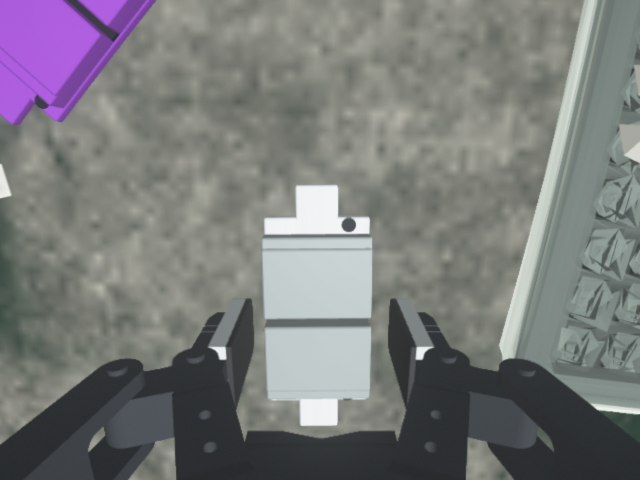

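>>> {"op": "servo_tool", "data": {"motion": [{"tx": 0, "ty": 0.004, "tz": -0.001, "turn": -0.003}, {"tx": 0, "ty": 0, "tz": 0, "turn": 0}]}}

```text
time: 49.1
eef_pos: [467.8, 402.9, 29.1]
ee_rot: [[0.995, -0.093, -0.028], [0.029, 0.004, 1.0], [-0.093, -0.996, 0.007]]
contact_force: [-0.1, -0.2, -0.4]
width: 51.4
```

>>> {"op": "servo_tool", "data": {"motion": [{"tx": 0, "ty": 0, "tz": 0, "turn": 0}, {"tx": 0, "ty": 0, "tz": 0, "turn": 0}], "fingers": 1, "grip_force": 60}}

```text
time: 49.35
eef_pos: [468.1, 403.2, 30.0]
ee_rot: [[0.995, -0.092, -0.028], [0.029, 0.005, 1.0], [-0.092, -0.996, 0.007]]
contact_force: [0.1, -1.1, -1.6]
width: 38.2
```

Run:
```python
from h import *
o=st()
np.savez('/tmp/pick.npz',R=o['ee_rot'],p=o['eef_pos'])
c=shot('wrist','w34.png')
```

```text
t 49.35 pos [468.1 403.2  30. ] w 38.22594686261324 F [ 0.1 -1.1 -1.6]
[[ 0.995 -0.092 -0.028]
 [ 0.029  0.005  1.   ]
 [-0.092 -0.996  0.007]]
q [-11.7  36.4 -41.3  95.9  21.9  60.6  32.1]
```

>>> {"op": "servo_tool", "data": {"motion": [{"tx": 0, "ty": -0.02, "tz": 0, "turn": 0}, {"tx": 0, "ty": -0.03, "tz": 0, "turn": 0}, {"tx": 0, "ty": -0.03, "tz": 0, "turn": 0}, {"tx": 0, "ty": -0.03, "tz": 0, "turn": 0}, {"tx": 0, "ty": 0, "tz": 0, "turn": 0}]}}

```text
time: 50.02
eef_pos: [479.0, 403.2, 147.9]
ee_rot: [[0.995, -0.091, -0.029], [0.029, 0.006, 1.0], [-0.09, -0.996, 0.009]]
contact_force: [-0.3, 1.3, -2.1]
width: 38.0
```

Run:
```python
from h import *
go(*fr(-84,10),170,8.3,step=35)
print(ctrl.get_obs()['ee_rot'][:,1])
```

```text
now [479.  403.2 147.9] phi 91.6 w 38.0 t 50.02 F [-0.3  1.3 -2.1] | d [  25.1 -447.6   22.1] turn 83.3 rows 13
{"tx":0.0009,"ty":-0.0017,"tz":-0.0345,"turn":0.071},{"tx":0.0048,"ty":-0.0017,"tz":-0.0341,"turn":0.071},{"tx":0.0086,"ty":-0.0017,"tz":-0.0334,"turn":0.071},{"tx":0.0123,"ty":-0.0017,"tz":-0.0322,"turn":0.071},{"tx":0.0158,"ty":-0.0017,"tz":-0.0307,"turn":0.071},{"tx":0.0191,"ty":-0.0017,"tz":-0.0287,"turn":0.071},{"tx":0.0222,"ty":-0.0017,"tz":-0.0264,"turn":0.071},{"tx":0.0250,"ty":-0.0017,"tz":-0.0238,"turn":0.071},{"tx":0.0275,"ty":-0.0017,"tz":-0.0208,"turn":0.071},{"tx":0.0296,"ty":-0.0017,"tz":-0.0176,"turn":0.071},{"tx":0.0314,"ty":-0.0017,"tz":-0.0142,"turn":0.071},{"tx":0.0328,"ty":-0.0017,"tz":-0.0106,"turn":0.071},{"tx":0.0338,"ty":-0.0017,"tz":-0.0069,"turn":0.071},
[-0.09060031  0.00612443 -0.9958685 ]
```

View pics/w34.png

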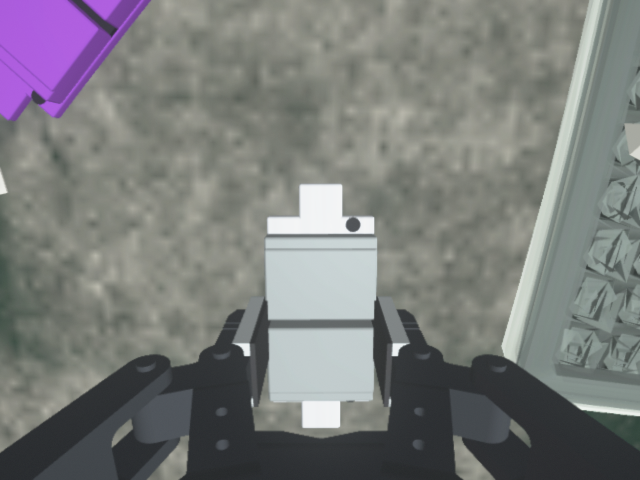

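>>> {"op": "servo_tool", "data": {"motion": [{"tx": 0.001, "ty": -0.002, "tz": -0.034, "turn": 0.07}, {"tx": 0.005, "ty": -0.002, "tz": -0.034, "turn": 0.07}, {"tx": 0.009, "ty": -0.002, "tz": -0.033, "turn": 0.07}, {"tx": 0.012, "ty": -0.002, "tz": -0.032, "turn": 0.07}, {"tx": 0.016, "ty": -0.002, "tz": -0.03, "turn": 0.07}, {"tx": 0.019, "ty": -0.002, "tz": -0.028, "turn": 0.07}, {"tx": 0.022, "ty": -0.002, "tz": -0.026, "turn": 0.07}, {"tx": 0.025, "ty": 0, "tz": -0.024, "turn": 0.07}, {"tx": 0.027, "ty": 0, "tz": -0.021, "turn": 0.07}, {"tx": 0.03, "ty": 0, "tz": -0.018, "turn": 0.07}]}}

```text
time: 51.28
eef_pos: [494.1, 52.5, 155.3]
ee_rot: [[0.452, -0.096, 0.887], [-0.891, 0.006, 0.454], [-0.049, -0.995, -0.083]]
contact_force: [0.1, -0.4, -2.1]
width: 38.2
```

Run:
```python
from h import *
go(*fr(-84,6),150,8.3,step=30)
print(ctrl.get_obs()['ee_rot'][:,1])
```

```text
now [494.1  52.5 155.3] phi 27.1 w 38.2 t 51.27 F [ 0.1 -0.4 -2.1] | d [  10.6 -100.9   -5.3] turn 18.8 rows 4
{"tx":0.0237,"ty":0.0013,"tz":-0.0091,"turn":0.052},{"tx":0.0243,"ty":0.0013,"tz":-0.0072,"turn":0.052},{"tx":0.0248,"ty":0.0013,"tz":-0.0052,"turn":0.052},{"tx":0.0252,"ty":0.0013,"tz":-0.0031,"turn":0.052},
[-0.09647334  0.00600113 -0.99531748]
```

>>> {"op": "servo_tool", "data": {"motion": [{"tx": 0.022, "ty": 0, "tz": -0.009, "turn": 0.052}, {"tx": 0.022, "ty": 0, "tz": -0.007, "turn": 0.052}, {"tx": 0.022, "ty": 0, "tz": -0.005, "turn": 0.052}, {"tx": 0.015, "ty": 0, "tz": -0.002, "turn": 0.045}, {"tx": 0, "ty": 0, "tz": 0, "turn": 0}]}}

```text
time: 51.9
eef_pos: [500.4, -37.1, 153.2]
ee_rot: [[0.135, -0.098, 0.986], [-0.991, 0.006, 0.137], [-0.02, -0.995, -0.096]]
contact_force: [-0.4, -0.3, -1.2]
width: 38.3
```

```bash
cat > seat2.py <<'E'
from h import *
k=np.load('/tmp/pick.npz');Rp=k['R']
d=np.array([464.3-468.1,0,7.5-30.0]);pt=Rp.T@d;pt[2]=0
o=ctrl.get_obs();R=np.array(o['ee_rot']);off=R@pt
n=R@(Rp.T@np.array([0,0,1]));print('pad normal frame',tofr(np.append(AX,0)+n*1000)/1000)
pc=np.array(o['eef_pos'])+off;print('pad centre now',tofr(pc),pc[2].round(1),'off',off.round(1))
def tgt(x,y,under):
    t=np.append(fr(x,y),under+7.5)-off;go(*t,8.3,step=50)
E
python3 - <<'E'
exec(open('seat2.py').read())
tgt(-86.5,0,80)
shot('wrist','w35.png')
E
```

```text
pad normal frame [0.1038 0.0716]
pad centre now [-88.8  20. ] 130.6 off [ -2.5   1.8 -22.6]
now [500.4 -37.1 153.2] phi 7.9 w 38.3 t 51.9 F [-0.4 -0.3 -1.2] | d [  5.2 -19.4 -43.1] turn -0.4 rows 1
{"tx":0.0200,"ty":0.0431,"tz":0.0025,"turn":-0.004},
```

View pics/w35.png

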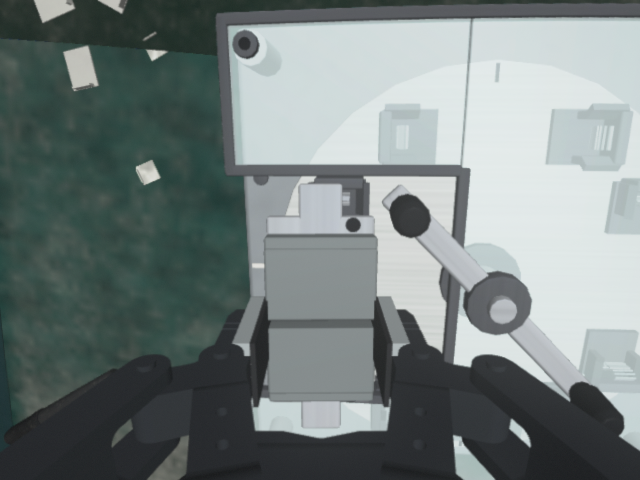

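>>> {"op": "servo_tool", "data": {"motion": [{"tx": 0.01, "ty": 0.02, "tz": 0.003, "turn": -0.004}, {"tx": 0.009, "ty": 0.018, "tz": 0.003, "turn": 0}, {"tx": 0, "ty": 0, "tz": 0, "turn": 0}]}}

```text
time: 52.32
eef_pos: [505.8, -51.3, 113.3]
ee_rot: [[0.15, -0.098, 0.984], [-0.988, 0.008, 0.152], [-0.022, -0.995, -0.095]]
contact_force: [-0.2, -0.1, -0.6]
width: 38.0
```

Run:
```python
exec(open('seat2.py').read())
tgt(-86.5,0,60)
c=shot('wrist','w36.png')
for u,v,z in [(340,199,50)]: print(tofr(onz(c,u,v,z)))
```

```text
pad normal frame [0.1017 0.0705]
pad centre now [-85.5   5.2] 90.7 off [ -2.5   1.9 -22.6]
now [505.8 -51.3 113.3] phi 8.8 w 38.0 t 52.33 F [-0.2 -0.1 -0.6] | d [ -0.2  -5.3 -23.2] turn 0.5 rows 1
{"tx":0.0052,"ty":0.0232,"tz":-0.0010,"turn":0.005},
[-81.3  43.6]
```

View pics/w36.png

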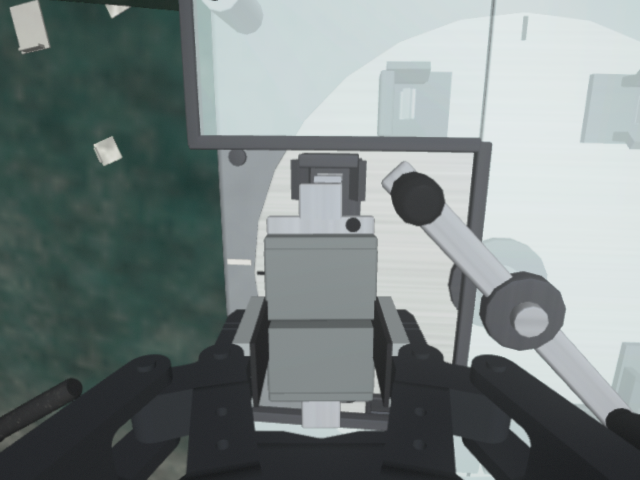

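>>> {"op": "servo_tool", "data": {"motion": [{"tx": 0.004, "ty": 0.011, "tz": 0.001, "turn": 0.005}, {"tx": 0.001, "ty": 0.01, "tz": 0, "turn": 0}, {"tx": 0, "ty": 0, "tz": 0, "turn": 0}]}}

```text
time: 52.75
eef_pos: [506.4, -54.7, 92.5]
ee_rot: [[0.144, -0.095, 0.985], [-0.989, 0.008, 0.145], [-0.021, -0.995, -0.093]]
contact_force: [0.8, 0.7, -2.2]
width: 37.7
```

Run:
```python
exec(open('seat2.py').read())
tgt(-86.5,0,50)
c=shot('wrist','w37.png')
```

```text
pad normal frame [0.0999 0.0706]
pad centre now [-85.4   1.7] 69.9 off [ -2.4   1.9 -22.6]
now [506.4 -54.7  92.5] phi 8.4 w 37.7 t 52.75 F [ 0.8  0.7 -2.2] | d [ -0.9  -1.8 -12.4] turn 0.1 rows 1
{"tx":0.0017,"ty":0.0124,"tz":-0.0011,"turn":0.001},
```

View pics/w37.png

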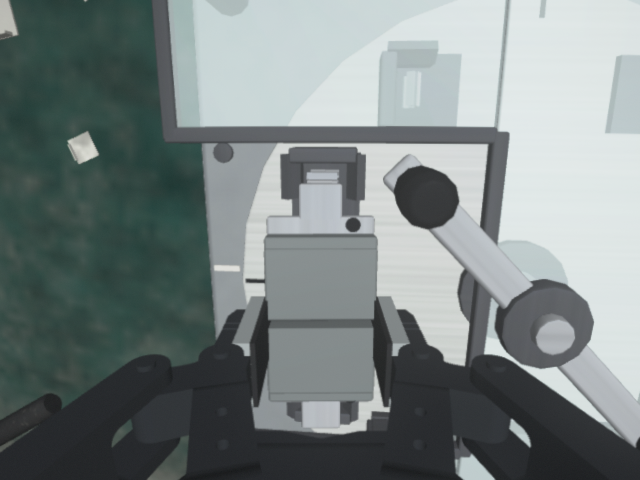

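>>> {"op": "servo_tool", "data": {"motion": [{"tx": 0.002, "ty": 0.005, "tz": 0, "turn": 0}, {"tx": 0, "ty": 0.005, "tz": 0, "turn": 0}, {"tx": 0, "ty": 0, "tz": 0, "turn": 0}]}}

```text
time: 53.18
eef_pos: [506.3, -56.7, 82.8]
ee_rot: [[0.144, -0.094, 0.985], [-0.989, 0.008, 0.145], [-0.021, -0.996, -0.092]]
contact_force: [-0.2, 0.3, -0.5]
width: 38.1
```

Run:
```python
exec(open('seat2.py').read())
tgt(-86.5,-0.5,44)
c=shot('wrist','w38.png')
```

```text
pad normal frame [0.0985 0.071 ]
pad centre now [-85.7  -0.3] 60.2 off [ -2.4   1.9 -22.6]
now [506.3 -56.7  82.8] phi 8.4 w 38.1 t 53.17 F [-0.2  0.3 -0.5] | d [-0.8 -0.4 -8.7] turn 0.1 rows 1
{"tx":0.0002,"ty":0.0087,"tz":-0.0008,"turn":0.001},
```

View pics/w38.png

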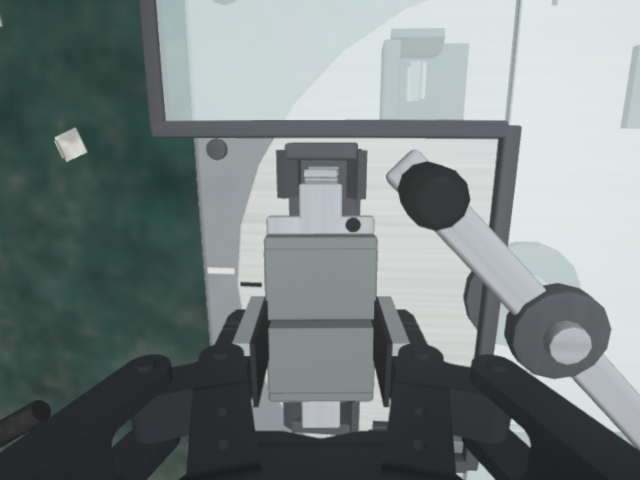

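>>> {"op": "servo_tool", "data": {"motion": [{"tx": 0, "ty": 0.005, "tz": 0, "turn": 0}, {"tx": 0, "ty": 0.004, "tz": 0, "turn": 0}, {"tx": 0, "ty": 0, "tz": 0, "turn": 0}]}}

```text
time: 53.6
eef_pos: [506.5, -56.7, 74.3]
ee_rot: [[0.144, -0.092, 0.985], [-0.989, 0.007, 0.145], [-0.02, -0.996, -0.09]]
contact_force: [1.2, 0.5, -1.7]
width: 38.3
```

>>> {"op": "servo_tool", "data": {"motion": [{"tx": 0, "ty": 0.004, "tz": 0, "turn": 0}, {"tx": 0, "ty": 0.003, "tz": 0, "turn": 0}, {"tx": 0, "ty": 0, "tz": 0, "turn": 0}]}}

```text
time: 53.98
eef_pos: [507.0, -55.5, 68.2]
ee_rot: [[0.145, -0.089, 0.985], [-0.989, 0.008, 0.147], [-0.021, -0.996, -0.087]]
contact_force: [0.3, -0.3, -5.1]
width: 38.1
```

Run:
```python
exec(open('seat2.py').read())
tgt(-86.5,-0.5,34)
c=shot('wrist','w39.png')
```

```text
pad normal frame [0.0937 0.0717]
pad centre now [-84.8   0.8] 45.6 off [ -2.3   1.9 -22.6]
now [507.  -55.5  68.2] phi 8.5 w 38.1 t 53.98 F [ 0.3 -0.3 -5.1] | d [-1.5 -1.6 -4.1] turn 0.2 rows 1
{"tx":0.0013,"ty":0.0041,"tz":-0.0017,"turn":0.002},
```

View pics/w39.png

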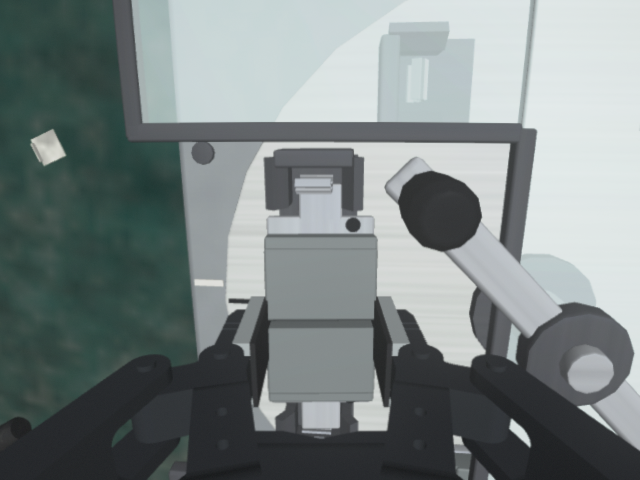

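>>> {"op": "servo_tool", "data": {"motion": [{"tx": 0, "ty": 0.004, "tz": -0.001, "turn": 0}, {"tx": 0, "ty": 0.003, "tz": 0, "turn": 0}]}}

```text
time: 54.28
eef_pos: [507.0, -56.6, 64.0]
ee_rot: [[0.144, -0.086, 0.986], [-0.989, 0.006, 0.145], [-0.019, -0.996, -0.084]]
contact_force: [-12.5, -1.9, 24.4]
width: 38.0
```

Run:
```python
exec(open('seat2.py').read())
tgt(-86.5,-0.5,34)
```

```text
pad normal frame [0.091  0.0734]
pad centre now [-84.8  -0.3] 41.3 off [ -2.2   1.8 -22.6]
now [507.  -56.6  64. ] phi 8.4 w 38.0 t 54.27 F [-12.5  -1.9  24.4] | d [-1.6 -0.4  0.2] turn 0.1 rows 1
{"tx":0.0002,"ty":-0.0002,"tz":-0.0017,"turn":0.001},
```

Now let go and look at the heights.

>>> {"op": "servo_tool", "data": {"motion": [{"tx": 0, "ty": 0, "tz": 0, "turn": 0}, {"tx": 0, "ty": 0, "tz": 0, "turn": 0}, {"tx": 0, "ty": 0, "tz": 0, "turn": 0}], "fingers": -0.2}}

```text
time: 54.65
eef_pos: [506.8, -57.2, 64.0]
ee_rot: [[0.143, -0.086, 0.986], [-0.99, 0.006, 0.144], [-0.018, -0.996, -0.084]]
contact_force: [-0.7, 0.4, 0.9]
width: 51.2
```

>>> {"op": "servo_tool", "data": {"motion": [{"tx": 0, "ty": -0.03, "tz": 0, "turn": 0}, {"tx": 0, "ty": -0.035, "tz": 0, "turn": 0}, {"tx": 0, "ty": 0, "tz": 0, "turn": 0}]}}

```text
time: 55.02
eef_pos: [511.8, -57.5, 129.3]
ee_rot: [[0.143, -0.089, 0.986], [-0.99, 0.007, 0.144], [-0.019, -0.996, -0.087]]
contact_force: [0.4, 0.1, -0.3]
width: 51.1
```

Run:
```python
from h import *
st()
c=shot('wrist','w40.png')
```

```text
t 55.025 pos [511.8 -57.5 129.3] w 51.06143773755415 F [ 0.4  0.1 -0.3]
[[ 0.143 -0.089  0.986]
 [-0.99   0.007  0.144]
 [-0.019 -0.996 -0.087]]
q [ 21.1  14.6 -22.2 106.4   5.6  65.2   5.1]
```

View pics/w40.png

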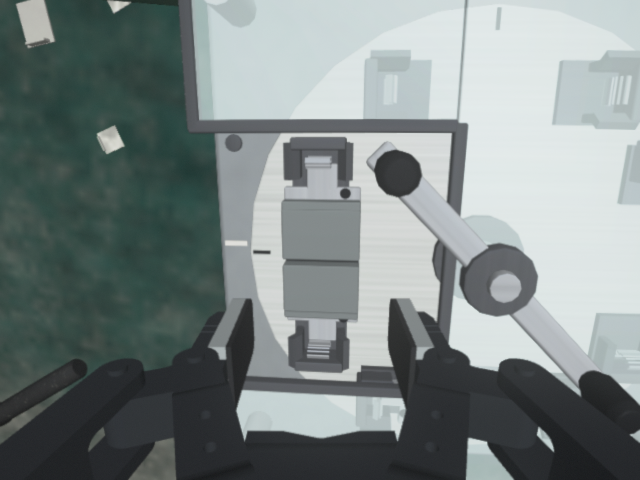

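Run:
```python
from h import *
hts([(320,210),(295,230),(345,230),(320,250),(320,275),(295,290),(345,290),(320,310),(322,178),(322,332),(400,240),(420,220),(375,200),(375,290)])
```

```text
(320, 210) [-86.1  27.8] z 48.2
(295, 230) [-98.7  17.4] z 48.6
(345, 230) [-73.4  17.9] z 48.2
(320, 250) [-86.    7.1] z 48.4
(320, 275) [-86.   -6.4] z 48.5
(295, 290) [-99.3 -15.2] z 48.5
(345, 290) [-72.9 -14.4] z 48.2
(320, 310) [-86.  -26.3] z 48.3
(322, 178) [-85.9  42.7] z 38.3
(322, 332) [-85.7 -44.4] z 38.5
(400, 240) [-43.7   8.4] z 29.2
(420, 220) [-33.7  19.9] z 29.8
(375, 200) [-58.1  30.3] z 29.5
(375, 290) [-56.3 -21.2] z 29.7
```

Run:
```python
from h import *
c=np.load('/tmp/wrist.npz')
for u,v,z in [(228,243,12),(246,243,12),(254,252,30),(270,252,30),(398,170,99)]: print((u,v),tofr(onz(c,u,v,z)))
go(534,0.2,150,-36.7,step=25)
```

```text
(228, 243) [-146.2   -0.6]
(246, 243) [-134.8   -0.3]
(254, 252) [-125.3   -0.5]
(270, 252) [-116.1   -0.2]
(398, 170) [-53.6  52.4]
now [510.7 -57.5 127.8] phi 8.3 w 51.9 t 55.08 F [ 0.3  0.1 -1. ] | d [23.3 57.7 22.2] turn 45.0 rows 5
{"tx":-0.0107,"ty":-0.0044,"tz":0.0063,"turn":0.100},{"tx":-0.0116,"ty":-0.0044,"tz":0.0045,"turn":0.100},{"tx":-0.0122,"ty":-0.0044,"tz":0.0027,"turn":0.100},{"tx":-0.0124,"ty":-0.0044,"tz":0.0007,"turn":0.100},{"tx":-0.0124,"ty":-0.0044,"tz":-0.0012,"turn":0.100},
```

>>> {"op": "servo_tool", "data": {"motion": [{"tx": 0, "ty": -0.025, "tz": 0, "turn": 0}, {"tx": -0.011, "ty": 0, "tz": 0.006, "turn": 0.1}, {"tx": -0.012, "ty": 0, "tz": 0.005, "turn": 0.1}, {"tx": -0.012, "ty": 0, "tz": 0.003, "turn": 0.1}, {"tx": -0.012, "ty": 0, "tz": 0.001, "turn": 0.1}, {"tx": -0.01, "ty": 0, "tz": -0.001, "turn": 0.09}, {"tx": 0, "ty": 0, "tz": 0, "turn": 0}], "fingers": 0, "grip_force": 40}}

```text
time: 55.95
eef_pos: [531.7, -1.7, 142.0]
ee_rot: [[-0.601, -0.105, 0.792], [-0.797, 0.007, -0.604], [0.058, -0.994, -0.088]]
contact_force: [-1.2, 1.3, 0.7]
width: 42.8
```

Run:
```python
from h import *
go(534,0.2,101,-36.7,step=25);print(ctrl.get_obs()['ee_rot'][:,1])
shot('wrist','w41.png')
```

```text
now [531.7  -1.7 142. ] phi -37.3 w 42.8 t 55.95 F [-1.2  1.3  0.7] | d [  2.3   1.9 -41. ] turn -0.6 rows 2
{"tx":-0.0014,"ty":0.0205,"tz":0.0003,"turn":-0.004},{"tx":-0.0014,"ty":0.0205,"tz":0.0003,"turn":-0.004},
[-0.10493804  0.00719002 -0.99445277]
```

View pics/w41.png

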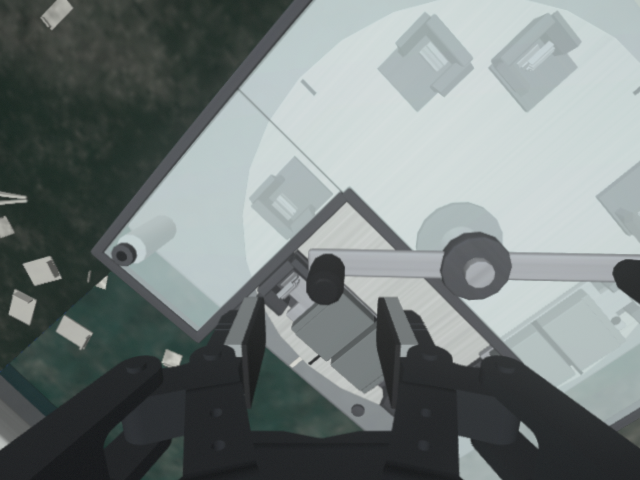

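>>> {"op": "servo_tool", "data": {"motion": [{"tx": -0.003, "ty": 0.019, "tz": 0.002, "turn": 0}, {"tx": -0.002, "ty": 0.018, "tz": 0.002, "turn": 0}, {"tx": 0, "ty": 0, "tz": 0, "turn": 0}]}}

```text
time: 56.38
eef_pos: [532.6, -1.9, 100.4]
ee_rot: [[-0.597, -0.108, 0.795], [-0.8, 0.007, -0.6], [0.059, -0.994, -0.09]]
contact_force: [0.0, 0.0, 0.2]
width: 42.6
```

Run:
```python
from h import *
go(534,0.2,101,-36.7,step=25);print(ctrl.get_obs()['ee_rot'][:,1])
```

```text
now [532.6  -1.9 100.4] phi -37.0 w 42.6 t 56.38 F [0.  0.  0.2] | d [1.4 2.1 0.6] turn -0.3 rows 1
{"tx":-0.0026,"ty":-0.0006,"tz":-0.0001,"turn":-0.004},
[-0.10776257  0.00658393 -0.99415486]
```

>>> {"op": "servo_tool", "data": {"motion": [{"tx": -0.002, "ty": -0.001, "tz": 0, "turn": 0}, {"tx": 0, "ty": 0, "tz": 0, "turn": 0}, {"tx": 0, "ty": 0, "tz": 0, "turn": 0}, {"tx": 0, "ty": 0, "tz": 0, "turn": 0}], "fingers": 1, "grip_force": 40}}

```text
time: 56.88
eef_pos: [532.2, 1.2, 101.6]
ee_rot: [[-0.595, -0.112, 0.796], [-0.801, 0.008, -0.598], [0.061, -0.994, -0.094]]
contact_force: [-0.7, 0.0, -5.6]
width: 16.2
```

Run:
```python
from h import *
pol()
```

```text
t 56.875 r 71.2 ang(frame) 134.2 phi -36.9 z 101.6 w 16.2 F [-0.7  0.  -5.6] j7 -45.83772215059288
```

>>> {"op": "servo_tool", "data": {"motion": [{"tx": 0.011, "ty": 0, "tz": 0.001, "turn": -0.1}, {"tx": 0.011, "ty": 0, "tz": 0.001, "turn": -0.1}, {"tx": 0.011, "ty": 0, "tz": 0.001, "turn": -0.1}, {"tx": 0.011, "ty": 0, "tz": 0.001, "turn": -0.1}, {"tx": 0, "ty": 0, "tz": 0, "turn": 0}]}}

```text
time: 57.5
eef_pos: [517.2, -44.1, 101.6]
ee_rot: [[0.004, -0.114, 0.993], [-1.0, 0.005, 0.005], [-0.005, -0.993, -0.114]]
contact_force: [-0.6, -3.9, -5.5]
width: 16.1
```

Run:
```python
from h import *
pol()
```

```text
t 57.5 r 71.5 ang(frame) -186.8 phi 0.3 z 101.6 w 16.1 F [-0.6 -3.9 -5.5] j7 -5.6507104323446455
```

>>> {"op": "servo_tool", "data": {"motion": [{"tx": 0.011, "ty": 0, "tz": 0.001, "turn": -0.1}, {"tx": 0.011, "ty": 0, "tz": 0.001, "turn": -0.1}, {"tx": 0.011, "ty": 0, "tz": 0.001, "turn": -0.1}, {"tx": 0.011, "ty": -0.001, "tz": 0.001, "turn": -0.1}, {"tx": 0.011, "ty": -0.001, "tz": 0.001, "turn": -0.1}, {"tx": 0, "ty": 0, "tz": 0, "turn": 0}]}}

```text
time: 58.25
eef_pos: [541.0, -95.8, 101.9]
ee_rot: [[0.715, -0.11, 0.69], [-0.694, 0.005, 0.72], [-0.082, -0.994, -0.073]]
contact_force: [1.2, -2.1, -4.0]
width: 15.6
```

Run:
```python
from h import *
pol()
```

```text
t 58.25 r 71.8 ang(frame) -139.9 phi 46.2 z 101.9 w 15.6 F [ 1.2 -2.1 -4. ] j7 42.487664866713395
```

>>> {"op": "servo_tool", "data": {"motion": [{"tx": 0.006, "ty": 0, "tz": 0, "turn": 0}, {"tx": 0, "ty": 0, "tz": 0, "turn": 0}]}}

```text
time: 58.5
eef_pos: [545.4, -99.2, 102.0]
ee_rot: [[0.711, -0.11, 0.694], [-0.698, 0.005, 0.716], [-0.082, -0.994, -0.073]]
contact_force: [1.5, -2.9, -5.0]
width: 15.9
```

Run:
```python
from h import *
pol()
c=shot('wrist','w42.png')
```

```text
t 58.5 r 71.6 ang(frame) -135.5 phi 45.9 z 102.0 w 15.9 F [ 1.5 -2.9 -5. ] j7 42.395947331119686
```

View pics/w42.png

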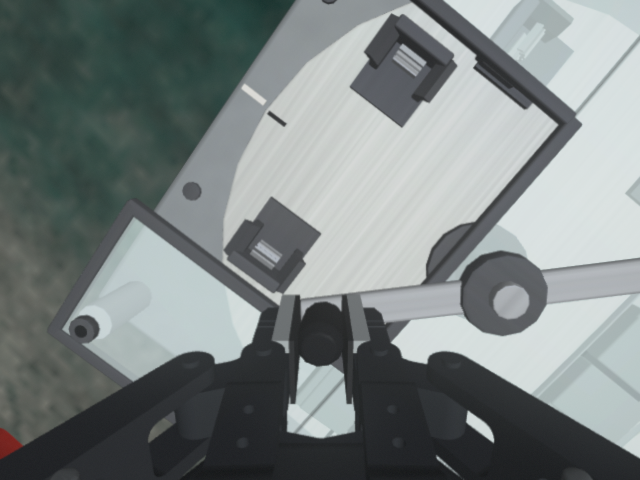

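Run:
```python
from h import *
c=np.load('/tmp/wrist.npz')
for u,v,z in [(243,87,12),(265,104,12),(268,112,30),(285,125,30)]: print((u,v),tofr(onz(c,u,v,z)))
```

```text
(243, 87) [-147.5   -0.7]
(265, 104) [-133.6   -0.6]
(268, 112) [-125.9   -2.2]
(285, 125) [-116.1   -2.1]
```

>>> {"op": "servo_tool", "data": {"motion": [{"tx": -0.0015, "ty": 0, "tz": 0, "turn": 0}, {"tx": 0, "ty": 0, "tz": 0, "turn": 0}]}}

```text
time: 58.8
eef_pos: [544.2, -98.4, 102.0]
ee_rot: [[0.71, -0.109, 0.696], [-0.699, 0.004, 0.715], [-0.081, -0.994, -0.074]]
contact_force: [0.5, -1.8, -3.8]
width: 16.0
```

Run:
```python
from h import *
pol()
c=shot('wrist','w43.png')
im=c['image'][60:160,200:330,::-1];cv2.imwrite('pics/w43c.png',cv2.resize(im,None,fx=6,fy=6,interpolation=cv2.INTER_CUBIC))
```

```text
t 58.8 r 71.7 ang(frame) -136.7 phi 45.8 z 102.0 w 16.0 F [ 0.5 -1.8 -3.8] j7 42.21772964781561
```

View pics/w43c.png

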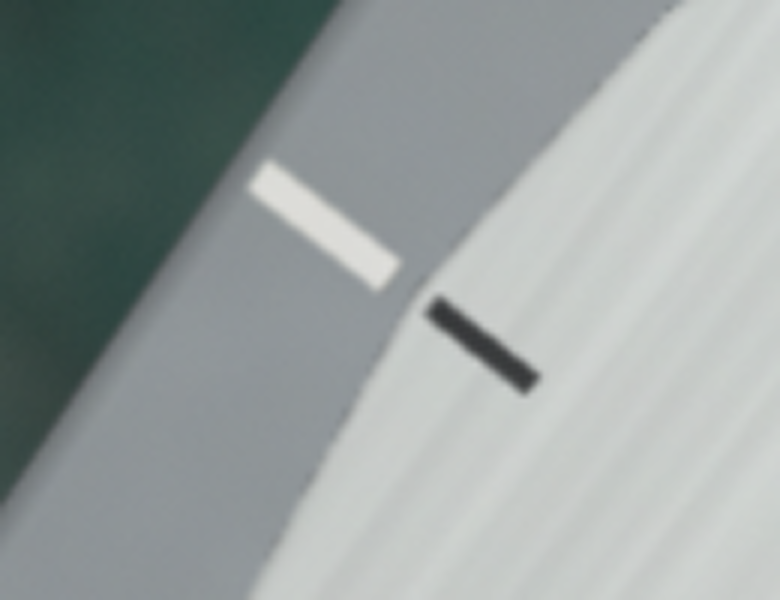

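Run:
```python
from h import *
c=np.load('/tmp/wrist.npz')
for a,b,z in [(258,173,12),(388,276,12),(434,306,30),(532,382,30)]: print(tofr(onz(c,200+a/6-.42,60+b/6-.42,z)))
```

```text
[-148.2   -0.2]
[-134.4   -0.3]
[-125.8    0.5]
[-116.3    0.6]
```

>>> {"op": "servo_tool", "data": {"motion": [{"tx": 0, "ty": 0, "tz": 0, "turn": 0}, {"tx": 0, "ty": 0, "tz": 0, "turn": 0}, {"tx": 0, "ty": -0.03, "tz": 0, "turn": 0}, {"tx": 0, "ty": -0.04, "tz": 0, "turn": 0}, {"tx": 0, "ty": 0, "tz": 0, "turn": 0}], "fingers": 0}}

```text
time: 59.48
eef_pos: [551.4, -96.9, 174.3]
ee_rot: [[0.711, -0.111, 0.694], [-0.698, 0.005, 0.716], [-0.083, -0.994, -0.074]]
contact_force: [0.4, 0.4, -0.1]
width: 42.9
```

Run:
```python
from h import *
st()
c=shot('wrist','w44.png')
go(*fr(-110,0),190,8.3,step=25)
```

```text
t 59.475 pos [551.4 -96.9 174.3] w 42.87516991370885 F [ 0.4  0.4 -0.1]
[[ 0.711 -0.111  0.694]
 [-0.698  0.005  0.716]
 [-0.083 -0.994 -0.074]]
q [ 28.7  18.8 -28.4  96.4   9.   73.6  43.7]
now [550.3 -96.9 172.5] phi 45.9 w 42.7 t 59.52 F [ 0.2 -0.2 -1.8] | d [-70.5  38.8  17.5] turn 37.6 rows 4
{"tx":-0.0194,"ty":-0.0044,"tz":-0.0053,"turn":0.104},{"tx":-0.0183,"ty":-0.0044,"tz":-0.0084,"turn":0.104},{"tx":-0.0167,"ty":-0.0044,"tz":-0.0113,"turn":0.104},{"tx":-0.0146,"ty":-0.0044,"tz":-0.0138,"turn":0.104},
```

View pics/w44.png

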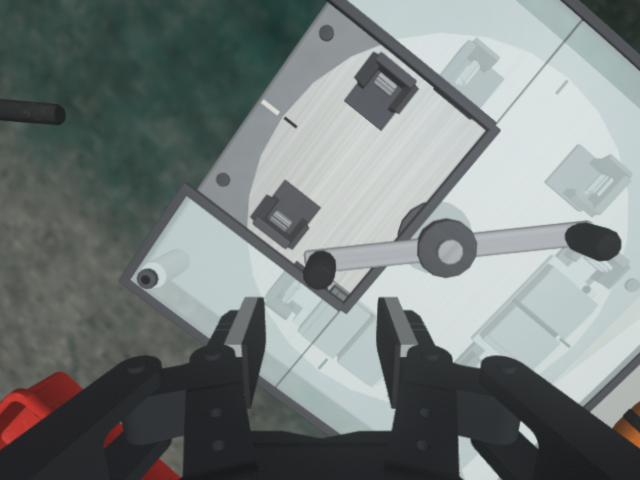

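>>> {"op": "servo_tool", "data": {"motion": [{"tx": 0.022, "ty": -0.015, "tz": -0.037, "turn": 0}, {"tx": 0.022, "ty": -0.015, "tz": -0.037, "turn": 0}, {"tx": 0.022, "ty": -0.015, "tz": -0.037, "turn": 0}, {"tx": 0.022, "ty": -0.01, "tz": -0.037, "turn": 0}, {"tx": 0.022, "ty": 0, "tz": -0.037, "turn": 0}, {"tx": 0.022, "ty": 0, "tz": -0.037, "turn": 0}, {"tx": 0.022, "ty": 0, "tz": -0.037, "turn": 0}, {"tx": 0, "ty": 0, "tz": 0, "turn": 0}]}}

```text
time: 60.52
eef_pos: [480.5, -396.6, 225.3]
ee_rot: [[0.712, -0.128, 0.69], [-0.695, 0.011, 0.719], [-0.099, -0.992, -0.081]]
contact_force: [0.3, 0.8, -0.7]
width: 42.8
```

Run:
```python
from h import *
st()
c=shot('top','t45.png');im=c['image'][160:305,295:435,::-1]
cv2.imwrite('pics/g45.png',cv2.resize(im,None,fx=4,fy=4,interpolation=cv2.INTER_CUBIC))
```

```text
t 60.525 pos [ 480.5 -396.6  225.3] w 42.823278999032574 F [ 0.3  0.8 -0.7]
[[ 0.712 -0.128  0.69 ]
 [-0.695  0.011  0.719]
 [-0.099 -0.992 -0.081]]
q [ 47.9  22.5 -19.   84.2  10.4  81.3  73.6]
```

View pics/g45.png

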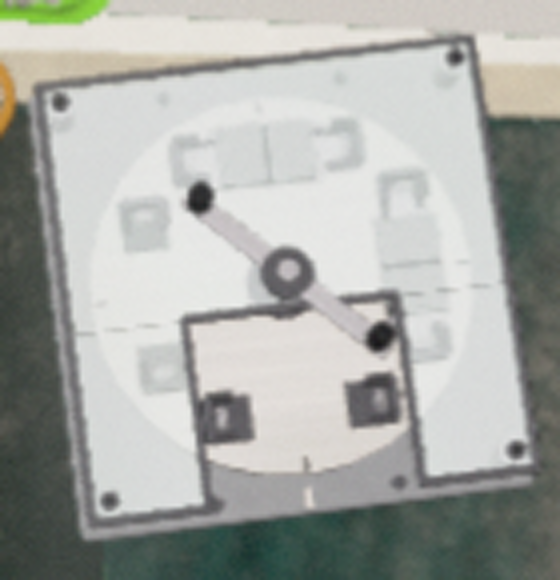

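View pics/t45.png

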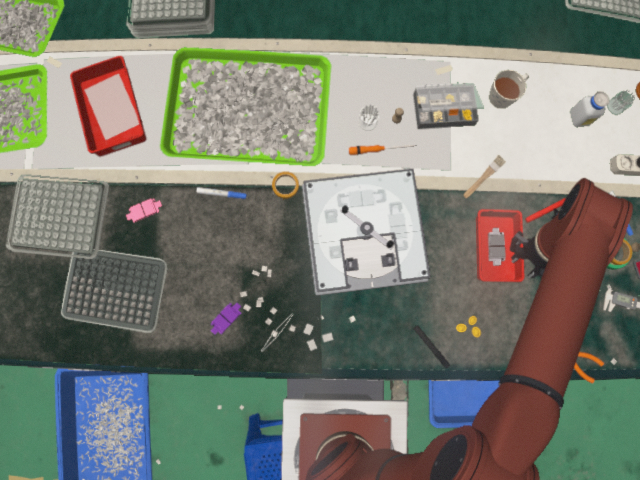

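Run:
```python
from h import *
for f in ['top0.png','t45.png']:
    g=cv2.imread('pics/'+f,0).astype(float);r=[]
    for (u0,u1,v0,v1) in [(338,352,203,216),(382,397,237,250)]:
        w=np.clip(110-g[v0:v1,u0:u1],0,None);v,u=np.mgrid[v0:v1,u0:u1];r.append(((w*u).sum()/w.sum(),(w*v).sum()/w.sum()))
    r=np.array(r);d=r[1]-r[0];print(f,r.round(2).tolist(),np.degrees(np.arctan2(d[1],d[0])))
```

```text
top0.png [[344.46, 209.37], [390.2, 243.51]] 36.743855864988504
t45.png [[344.5, 209.26], [389.87, 243.66]] 37.17315740769351
```

Run:
```python
from h import *
print(ctrl.job_done())
```

```text
the job is handed in; nothing more can be done
None
```

The changeover is done and handed in at about 60 s of the 210 s allowed.

**Work done, in order**
- I turned the dial to nest 2 and then nest 3, pulled the worn pad from each, and laid both in the red bin, one on top of the other.
- I loaded the two new pads that were present, one into nest 3 and one into nest 2. The second pad-sized grey part and the first were the only new pads on the bench; I left the pink and purple look-alikes alone.
- I turned the dial back so that empty nest 1 stands in the window.

**Last checks**
- **Seating:** depth readings put both new pads level, with their tops about 19 mm above the disc's face, which matches fully seated. The dial also turned them under the cover without jamming.
- **Final overhead view:** both pads are under the cover, nest 1 is empty in the window, the worn pads are in the bin, and the gripper is clear of everything.
- **Dial angle:** it differs from the start by about 0.4° by the knobs, and the dial and base marks agree to about the same. I left it there.

**What went wrong or disagreed**
- One new pad was knocked about 45 mm aside before I reached it. I measured it again and picked it from its new place.
- The tool's tilt drifted to about 7° over the run, and I had no means of correcting it. Both pads still seated level.
- Pushing the first pad home peaked at about 69 N on the wrist reading. That is below the 120 N limit, but far more than the 8 to 16 N seating should take. I pushed the second more gently, with a reading of about 24 N.

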